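# Weighing in the glider's ballast blocks

## Task

Lift the draw latch of the orange ballast case and swing its lid up and back so that it stands open. Then weigh in the coloured ballast blocks that are on the bench in the order of the log sheet, red, yellow, blue: hang each by its bail on the spring scale's hook, let go and leave it hanging until it has been quite still for a good second so that the scale can be read, and stand it upright in a free foam pocket of the case, fully home. Leave the case open and the other things on the bench where they are.

Things in the scene. Friction and masses are not known exactly. Their poses are not given: they have to be found in the camera images.
- latch (a joint): Lever of the draw latch on the middle of the case's front, rad: 0 closed (lever hanging down against the front), grows as its lower end is swung out and up; stops at 2.5 (pointing up and outward). 0.07 N m takes it over centre (1.5 N at the tip); the wire loop slips off the keeper at about 1.6 and drops free, away from the case. It stays where it is left
- latch_tip (a point): Middle of the lever's flared lower end, 46 mm from the pivot. Lever: bright steel, 22 mm wide (along the case's y), flare 5 mm thick and 22 mm long. Closed, this point is 31.5 mm in front of the case's front face and 36 mm above the table; swings with the lever, whose axes it has (y = hinge direction)
- latch_pivot (a point): Pivot line of the lever, parallel to the case's y, 10 mm in front of the front face and 76 mm above the table; turns with the lever
- lid (a joint): Hinge of the case's lid, rad: 0 shut, grows as the front edge goes up, stops at 1.75 (fully open, leaning back). Stiff hinge, 0.5 N m friction and lid 0.55 kg: stays where it is left; about 6 N at a tab opens it. While the latch is closed it does not open
- lid_hinge (a point): Middle of the lid's hinge line, along the case's y at its far upper rim, 95 mm above the table; at lid 0 its axes are the case's (x away from the case's front, z up), and it turns with the lid
- tab_left (a point): Middle of the left (+y) thumb tab that sticks out 26 mm from the lid's front just above the parting line: 26 (x) x 24 (y) x 8 mm, 14 mm out from the front. At lid 0 it is 169 mm in front of the hinge line, 18 mm above it and 115 mm to the left; turns with the lid
- tab_right (a point): Middle of the right (-y) thumb tab, same as the left one, 115 mm to the right
- pocket_a (a point): Centre of the floor of the left (+y) pocket in the dark foam of the orange case (150 x 300 mm, base rim 95 mm above the table, walls 5 mm; 190 mm high when shut, front to the robot). Pocket 62 (case x) x 46 (case y) mm, 12 mm deep, floor 36 and foam top 48 mm above the table; pockets 88 mm apart. Axes are the case's: x from front to back, z up. Covered until the lid is open
- pocket_b (a point): Centre of the floor of the middle pocket in the dark foam of the orange case (150 x 300 mm, base rim 95 mm above the table, walls 5 mm; 190 mm high when shut, front to the robot). Pocket 62 (case x) x 46 (case y) mm, 12 mm deep, floor 36 and foam top 48 mm above the table; pockets 88 mm apart. Axes are the case's: x from front to back, z up. Covered until the lid is open
- pocket_c (a point): Centre of the floor of the right (-y) pocket in the dark foam of the orange case (150 x 300 mm, base rim 95 mm above the table, walls 5 mm; 190 mm high when shut, front to the robot). Pocket 62 (case x) x 46 (case y) mm, 12 mm deep, floor 36 and foam top 48 mm above the table; pockets 88 mm apart. Axes are the case's: x from front to back, z up. Covered until the lid is open
- hook (a joint): Spring extension of the hanging scale, m: 0 empty, grows as the hook is pulled down, 250 N/m with slight damping (0.5 kg pulls it about 18 mm); the red pointer moves with it
- hook_seat (a point): Where the middle of a hanging bail's top bar lies in the scale's steel J hook (5 mm wire), 255 mm above the table when empty; moves with the hook. Tip on the -x side, 14 mm away, reaching 15 mm above this point; shank on the +x side, 10 mm away, back to the middle 52 mm above; lowest wire 7.5 mm below. x points from tip to shank (away from the robot), z up
- scale: Gallows stand of the spring scale, fixed; origin on the table right below the hook, axes as the hook's. Scale tube 40 mm thick from 365 mm up; post 22 mm thick 100 mm from the origin in +x; base plate 12 mm high from x = -50 to 130 mm, 100 mm wide
- red_mid (a point): Centre of the red ballast block: cast block 56 (its x) x 40 (its y) x 46 mm tall with a fixed upright wire bail (5 mm wire); this point lies 23 mm above its underside. The bail stands in its y-z plane: legs at y = +-15 mm, middle of its top bar 120 mm above this point, opening 25 mm wide and 94 mm high. z is up. 0.4 to 0.7 kg; may be absent (None from the start)
- yellow_mid (a point): Centre of the yellow ballast block: cast block 56 (its x) x 40 (its y) x 46 mm tall with a fixed upright wire bail (5 mm wire); this point lies 23 mm above its underside. The bail stands in its y-z plane: legs at y = +-15 mm, middle of its top bar 120 mm above this point, opening 25 mm wide and 94 mm high. z is up. 0.4 to 0.7 kg; may be absent (None from the start)
- blue_mid (a point): Centre of the blue ballast block: cast block 56 (its x) x 40 (its y) x 46 mm tall with a fixed upright wire bail (5 mm wire); this point lies 23 mm above its underside. The bail stands in its y-z plane: legs at y = +-15 mm, middle of its top bar 120 mm above this point, opening 25 mm wide and 94 mm high. z is up. 0.4 to 0.7 kg; may be absent (None from the start)
- tape: Pink roll of tape lying flat, 72 mm across, 20 mm high, origin under its centre. Bystander, leave it where it is
- marker: Black marker pen lying down, 16 mm thick, 135 mm long, origin at its middle. Bystander, leave it where it is
- spanner: Steel spanner 160 mm long lying flat. Bystander, leave it where it is
- foam_saddle: White foam saddle 90 x 110 x 75 mm, origin under its centre. Bystander, leave it where it is
- spray: Spray can 54 mm across, 150 mm tall, origin under its centre. Bystander, leave it where it is
There are look-alikes about, which are no part of the job. Of the things like the part that bears red_mid, leave any that is pink or turquoise; of the rest the smaller one is meant.

How it is judged:
On the way, in this order (a step that is already met when the one before it is completed fails the run):
1. the latch lever is lifted past centre so that its loop drops free (value of joint latch above 1.5 rad), for 0.2 s.
2. the lid stands open (value of joint lid above 1.4 rad), for 0.2 s.
3. the red block hangs free and still from the scale's hook for one second (horizontal distance between red_mid and hook_seat below 0.025 m and z of red_mid in the frame of hook_seat between -0.128 and -0.11 m and linear speed of red below 0.015 m/s and angular speed of red below 0.2 rad/s and contact force between each of the arm, the fingers and red below 0.05 N), for 1 s.
4. the yellow block hangs free and still from the scale's hook for one second (horizontal distance between yellow_mid and hook_seat below 0.025 m and z of yellow_mid in the frame of hook_seat between -0.128 and -0.11 m and linear speed of yellow below 0.015 m/s and angular speed of yellow below 0.2 rad/s and contact force between each of the arm, the fingers and yellow below 0.05 N), for 1 s.
5. the blue block hangs free and still from the scale's hook for one second (horizontal distance between blue_mid and hook_seat below 0.025 m and z of blue_mid in the frame of hook_seat between -0.128 and -0.11 m and linear speed of blue below 0.015 m/s and angular speed of blue below 0.2 rad/s and contact force between each of the arm, the fingers and blue below 0.05 N), for 1 s.
At the end, for the whole second after the job is handed in: Lid (above 1.4 rad) and latch lever (above 0.8 rad) open, the hook empty, every block present upright (within 0.12 rad) and at rest on a pocket's floor, within 9 mm of its centre (value of joint lid above 1.4 rad and value of joint latch above 0.8 rad and value of joint hook below 0.005 m and ((horizontal distance between red_mid and pocket_a below 0.009 m and z of red_mid in the frame of pocket_a between 0.018 and 0.028 m) or (horizontal distance between red_mid and pocket_b below 0.009 m and z of red_mid in the frame of pocket_b between 0.018 and 0.028 m) or (horizontal distance between red_mid and pocket_c below 0.009 m and z of red_mid in the frame of pocket_c between 0.018 and 0.028 m)) and angle between each of red_mid, yellow_mid, blue_mid's own z axis and vertical below 0.12 rad and linear speed of each of red, yellow, blue below 0.02 m/s and angular speed of each of red, yellow, blue below 0.2 rad/s and ((horizontal distance between yellow_mid and pocket_a below 0.009 m and z of yellow_mid in the frame of pocket_a between 0.018 and 0.028 m) or (horizontal distance between yellow_mid and pocket_b below 0.009 m and z of yellow_mid in the frame of pocket_b between 0.018 and 0.028 m) or (horizontal distance between yellow_mid and pocket_c below 0.009 m and z of yellow_mid in the frame of pocket_c between 0.018 and 0.028 m)) and ((horizontal distance between blue_mid and pocket_a below 0.009 m and z of blue_mid in the frame of pocket_a between 0.018 and 0.028 m) or (horizontal distance between blue_mid and pocket_b below 0.009 m and z of blue_mid in the frame of pocket_b between 0.018 and 0.028 m) or (horizontal distance between blue_mid and pocket_c below 0.009 m and z of blue_mid in the frame of pocket_c between 0.018 and 0.028 m))); the robot touches nothing.
It fails at once if another thing on the bench is moved more than 5 cm (distance of any of tape, marker, spanner, foam_saddle, spray from where it was at the start of the episode above 0.05 m).
Of red, yellow, blue only 2 to 3 are there at a start; the rules pass over those that are not, and their reading is None.
At some moment in a run one of red, yellow, blue may be knocked a few centimetres aside while the robot is not near it.
It also fails if it takes over 210 s, if anything falls off the work surface, if the arm or the gripper's body presses on something with over 40 N, if the wrist force passes 120 N, or if a joint passes its speed limit or range.

## Robot

A 7-joint arm with a two-finger parallel gripper is mounted at the origin on the work surface. World frame = base frame: x ahead of the robot, y to its left, z up, the work surface at z = 0. Lengths are in m, angles in rad, forces in N, time in s.
With the tool pointing down it reaches from about 0.425 to 0.925 m from the base axis. Payload 6.8 kg.
Tool frame: the origin (TCP) lies midway between the tips of the shut fingers; the grasp point (between the pads) lies 19 mm behind it; x points along the fingers, z is the direction in which the jaws open and shut, and the axes are right-handed (so a half turn about x gives the same grasp; the last joint's range is limited). The gripper opens to 85 mm and grips with 20 to 120 N. Pads are 22 mm wide; open, the fingers measure 114 mm over their backs; the gripper's body (76 mm by 85 mm) begins 54 mm behind the grasp point. The pads swing forward as they close: fully open they stand 13 mm farther back than shut.
Start: joints at [1.082, 0.477, 0.022, 1.555, -0.011, 1.109, -0.083], TCP at [0.251, -0.627, 0.231] pointing down, gripper open.
Joint ranges: [-2.96, 2.96], [-0.34, 2.1], [-1.41, 1.46], [0.24, 2.44], [-1.37, 4.51], [0.17, 1.92], [-2.96, 2.96]. Speed limits (rad/s): [2.39, 2.39, 3.14, 3.14, 3.14, 3.14, 3.14].

## Interface

Orientations are given as a unit quaternion [w, x, y, z].
In Python, from cell import r, eyes gives the robot as it stands.
- The arm moves only by the tool move_arm, never from a script. Its argument "steps" is a list of rows, each an object of numbers: "tx", "ty", "tz": the shift along the tool's x, y, z in units of 0.05 m (1.0 is 0.05 m); "rx", "ry", "rz": the turn, a rotation vector about the tool's x, y, z in units of 5 degrees (1.0 is 5 degrees); "fingers": the opening, from 0 (shut) to 1 (fully open). In form: [{"tx": .., "ty": .., "tz": .., "rx": .., "ry": .., "rz": .., "fingers": ..}, ...]. A call has 1 to 20 rows; each row shifts and turns the commanded pose from where the row before left it, along the tool's axes as they then stand; what a row does not reach is not made up. A row lasts 1/8 s, in which the tool goes at most 62.5 mm and 10.7 degrees, less where a joint would pass 70% of its speed; a pose out of reach is approached as far as the arm can. A call with a number of a shift or a turn outside -1 to 1 is refused whole. A call with a gripper value outside its range is refused whole. The fingers move at their own pace and stop on an object; "force" is the grip in N (left out, the last holds). Time passes only in rows, so rows that do not move let the fingers close. It gives the time, the measured TCP pose, the force and the opening at its end, in the units of the state.
- r.state(): the state, without advancing time (a new reading comes with each control period).
- eyes.capture(name): name is "side" or "top" or "wrist"; returns a dict with "image" (480x640x3 uint8, blue, green, red), "z_map" (480x640 float32, m along the optical axis (not along the pixel's ray), 0 where there is no reading), "K" (3x3 intrinsics, pixels), "dist" ([k1, k2, p1, p2, k3] as OpenCV has them; the pictures are not rectified), "view" (4x4, takes a point from world to camera coordinates). Camera axes: x right, y down, z forward; pixel columns grow to the right and rows downward; lengths in m; the calibration is good to about 2 mm. A picture is of the moment at which its call begins.
- r.finish_job(): hands the job in, once; it reports no verdict.
Trained networks look in the newest picture that a camera, given by its name, has taken for a name from the list of things; names that differ only in an ending like _2 or _b are one class to them, and where a whole thing is asked for, a point or a joint stands for the part that bears it (a point fixed in the world has none). Each returns a list of dicts, best first, with "confidence" (0 to 1); they miss things now and then, are a little off and sometimes report something else, mostly with a low value. They report only what shows in the picture. A call takes as long as a camera call. They do not tell look-alikes from the thing itself.
- eyes.search_frame(camera, thing): "box" ([left, top, right, bottom] in pixels, round what is visible of it).
- eyes.trace(camera, thing): "pixels" (480x640 bool, what is visible of it) and "box" ([left, top, right, bottom] in pixels, round what is visible of it).
The state is a dict: "time_s": time; "q": joint angles; "joint_vel": joint speeds; "effort": joint torques, N m; "tool_pos": TCP position; "eef_rot": TCP orientation; "wrist_force": force on the tool from outside, world axes, zero at the start; "ft_torque": the same for the moment, N m; "width": opening from 0.0 (shut) to 1.0 (fully open).
Only numpy, scipy, OpenCV 4.12 (cv2) and the standard library are available. Lean on these libraries where they do the work, as an engineer would, in place of code of your own. Each camera call takes 0.05 s, during which the arm holds its last target.

## Working session

There is one attempt and no reset: what is moved stays moved. The work goes in short steps, Python scripts to look and compute and a tool call to move; the robot and the scene stay as the last step left them, time stands still between calls to the robot, and variables do not carry over. Pictures are saved under pics/ and viewed, and the job is handed in when it is done.

Besides the shell and the picture viewer there is one more tool, called by a JSON object that holds its "method" and its "body". move_arm: Moves the arm, as the interface text tells. Shifts and turns lie within -1 to 1; 1 stands for 0.05 m of shift or 5 degrees of turn. Its arguments: {"type":"object","properties":{"steps":{"type":"array"},"force":{"type":"number"}},"required":["steps"]}

```bash
ls; mkdir -p pics
cat > h.py <<'E'
import numpy as np, cv2
from scipy.spatial.transform import Rotation as R
from cell import r, eyes
def cap(n,fn=None):
    c=eyes.capture(n)
    if fn: cv2.imwrite('pics/'+fn,c['image'])
    return c
def pt(c,u,v,z=None):
    """pixel->world using depth (z along axis)"""
    if z is None: z=c['z_map'][int(v),int(u)]
    p=cv2.undistortPoints(np.array([[[u,v]]],float),c['K'],np.array(c['dist'],float))[0,0]
    return (np.linalg.inv(c['view'])@np.array([p[0]*z,p[1]*z,z,1]))[:3]
def cloud(c,mask):
    v,u=np.nonzero(mask&(c['z_map']>0))
    z=c['z_map'][v,u].astype(float)
    p=cv2.undistortPoints(np.stack([u,v],1).astype(float)[:,None],c['K'],np.array(c['dist'],float))[:,0]
    P=np.c_[p*z[:,None],z,np.ones(len(z))]
    return (P@np.linalg.inv(c['view']).T)[:,:3],u,v
def proj(c,P):
    rv,_=cv2.Rodrigues(c['view'][:3,:3]); 
    return cv2.projectPoints(np.atleast_2d(np.array(P,float)),rv,c['view'][:3,3],c['K'],np.array(c['dist'],float))[0][:,0]
def st():
    s=r.state(); 
    return s
def rot(q): return R.from_quat([q[1],q[2],q[3],q[0]])
E
python3 - <<'E'
from h import *
s=st();print(s)
print(rot(s['eef_rot']).as_matrix().round(3))
for n in ['side','top','wrist']:
    c=cap(n,n+'0.png'); print(n,np.linalg.inv(c['view']).round(3).tolist(),c['K'].tolist() if hasattr(c['K'],'tolist') else c['K'])
E
```

```text
pics
{'time_s': 0.0, 'q': array([ 1.08190236,  0.47780591,  0.02235732,  1.55647523, -0.01150509,
        1.10933408, -0.08311591]), 'joint_vel': array([-7.41353366e-05, -9.53288266e-04,  1.10539323e-03,  1.13953139e-03,
        5.28603209e-04,  1.57679822e-03,  1.14892615e-03]), 'effort': array([-1.24675244e-03, -5.96459699e+01,  1.60714701e+00, -2.81201327e+01,
        1.24574019e-02,  9.35408782e-03,  8.25244172e-06]), 'tool_pos': array([ 0.25061498, -0.62608701,  0.23031215]), 'eef_rot': array([ 0.58500447,  0.39667541,  0.58616798, -0.39601198]), 'wrist_force': array([0.0545205 , 0.6808341 , 0.46191058]), 'ft_torque': array([-0.00496652, -0.02434278,  0.01808303]), 'width': 0.9946762786900908}
[[-0.001  0.928  0.372]
 [ 0.002  0.372 -0.928]
 [-1.    -0.    -0.002]]
side [[-0.951, -0.198, 0.238, 0.189], [-0.309, 0.649, -0.695, 0.976], [-0.017, -0.735, -0.678, 1.211], [0.0, 0.0, 0.0, 1.0]] [[562.579233390392, 0.0, 326.8981552162082], [0.0, 562.579233390392, 234.18011925866048], [0.0, 0.0, 1.0]]
top [[-0.016, -0.995, 0.095, 0.446], [-1.0, 0.016, -0.001, -0.087], [-0.0, -0.096, -0.995, 1.162], [0.0, 0.0, 0.0, 1.0]] [[494.6638149993156, 0.0, 319.9727496662453], [0.0, 494.6638149993156, 247.64815668725862], [0.0, 0.0, 1.0]]
wrist [[0.372, -0.88, -0.295, 0.326], [-0.928, -0.353, -0.117, -0.596], [-0.001, 0.317, -0.948, 0.373], [0.0, 0.0, 0.0, 1.0]] [[342.22257942223996, 0.0, 321.2471035758103], [0.0, 342.22257942223996, 233.47215403494297], [0.0, 0.0, 1.0]]
```

Run:
```python
from h import *
for n in ['top','side']:
    c=cap(n)
    for t in ['red_mid','yellow_mid','blue_mid','lid','latch','hook','scale','pocket_a','latch_tip','tab_left','tab_right','tape','marker','spanner','foam_saddle','spray']:
        for d in eyes.trace(n,t):
            P,u,v=cloud(c,d['pixels'])
            if len(P): print(n,t,round(d['confidence'],2),np.array(d['box']).round(),np.median(P,0).round(3),P.min(0).round(3),P.max(0).round(3))
```

```text
top red_mid 0.97 [473. 266. 533. 304.] [ 0.464 -0.474  0.064] [ 0.421 -0.573 -0.003] [ 0.505 -0.446  0.205]
top red_mid 0.89 [403. 204. 438. 231.] [ 0.62  -0.312  0.046] [ 0.591 -0.356  0.002] [ 0.656 -0.285  0.149]
top red_mid 0.83 [321. 316. 362. 356.] [ 0.356 -0.127  0.061] [ 0.315 -0.172 -0.004] [ 0.394 -0.088  0.197]
top red_mid 0.77 [425. 151. 454. 187.] [ 0.731 -0.364  0.046] [ 0.702 -0.404 -0.005] [ 0.777 -0.337  0.15 ]
top yellow_mid 0.94 [419. 274. 449. 302.] [ 0.455 -0.343  0.046] [ 0.426 -0.387 -0.004] [ 0.487 -0.316  0.148]
top blue_mid 0.84 [345. 251. 373. 280.] [ 0.51  -0.178  0.046] [ 0.48  -0.212 -0.003] [ 0.545 -0.148  0.149]
top blue_mid 0.41 [421. 270. 449. 302.] [ 0.455 -0.342  0.046] [ 0.423 -0.387 -0.003] [ 0.487 -0.316  0.148]
top blue_mid 0.31 [ 65. 185. 246. 323.] [0.534 0.244 0.189] [ 0.404  0.083 -0.006] [0.668 0.517 0.198]
top lid 0.6 [ 60. 185. 238. 321.] [0.537 0.251 0.19 ] [ 0.397  0.09  -0.006] [0.704 0.518 0.198]
top latch 0.58 [172. 286. 190. 299.] [0.457 0.221 0.065] [ 0.437  0.208 -0.003] [0.472 0.258 0.117]
top hook 0.39 [280. 186. 299. 194.] [ 0
[... 3590 characters left out ...]
 412.] [0.527 0.307 0.19 ] [ 0.408 -0.018 -0.001] [0.704 0.425 0.201]
side tape 0.49 [341. 220. 361. 241.] [ 0.551 -0.276  0.017] [ 0.511 -0.321 -0.002] [ 0.583 -0.163  0.148]
side tape 0.2 [251. 278. 333. 433.] [0.518 0.328 0.19 ] [ 0.403 -0.04  -0.005] [0.731 0.426 0.201]
side marker 0.6 [374. 244. 418. 253.] [ 0.407 -0.246  0.013] [ 0.332 -0.284 -0.002] [ 0.455 -0.218  0.022]
side spanner 0.47 [339. 220. 363. 241.] [ 0.539 -0.278  0.016] [ 0.501 -0.326 -0.005] [ 0.581 -0.163  0.148]
side spanner 0.41 [250. 280. 333. 412.] [0.526 0.307 0.19 ] [ 0.403 -0.053 -0.002] [0.67  0.425 0.201]
side spray 0.72 [278. 200. 294. 247.] [ 0.714 -0.172  0.096] [ 0.693 -0.372 -0.005] [ 0.8   -0.071  0.232]
```

The top view shows four red-class blocks: big red (505,284), small red (420,216), turquoise (341,336) and pink (440,168). Pink and turquoise are excluded. Of the two reds, the smaller one at (420,216) is meant; its top is at 46 mm, against 64 mm for the big one. Next I'll confirm that in a crop and measure the poses.

```bash
cat >> h.py <<'E'
def rect(P2):
    (c,(w,h),a)=cv2.minAreaRect((P2*1000).astype(np.float32))
    if w<h: w,h,a=h,w,a+90
    return np.array(c)/1000,w,h,(a+90)%180-90   # yaw deg of long side
E
python3 - <<'E'
from h import *
c=cap('top')
im=c['image']; cv2.imwrite('pics/crop_red.png',cv2.resize(im[140:350,330:550],None,fx=3,fy=2.8,interpolation=cv2.INTER_CUBIC)[:600,:800])
P,u,v=cloud(c,np.ones((480,640),bool))
def sel(x0,x1,y0,y1,z0,z1): 
    m=(P[:,0]>x0)&(P[:,0]<x1)&(P[:,1]>y0)&(P[:,1]<y1)&(P[:,2]>z0)&(P[:,2]<z1); return P[m]
Q=sel(.35,.72,.05,.55,.183,.2); print('lid',len(Q),rect(Q[:,:2]),Q[:,2].mean())
for n,(x,y) in dict(red=(.62,-.312),yel=(.455,-.343),blue=(.51,-.178)).items():
    Q=sel(x-.045,x+.045,y-.045,y+.045,.038,.052); print(n,len(Q),rect(Q[:,:2]),np.median(Q[:,2]))
    B=sel(x-.06,x+.06,y-.07,y+.07,.07,.16)
    print('  bail',len(B),B.mean(0).round(4), 'top',B[B[:,2]>.138].mean(0).round(4),len(B[B[:,2]>.138]))
    T=B[B[:,2]>.136]
    if len(T)>3:
        d=np.linalg.svd(T[:,:2]-T[:,:2].mean(0))[2][0]; print('   bar dir',np.degrees(np.arctan2(d[1],d[0])))
Q=sel(.5,.85,-.2,.05,.008,.018); print('plate',len(Q),rect(Q[:,:2]),Q[:,2].mean())
E
```

```text
lid 11375 (array([0.54361438, 0.25864789]), 302.1360778808594, 152.29000854492188, -67.41151428222656) 0.1899841546107308
red 374 (array([ 0.62301483, -0.31571515]), 56.0261344909668, 39.99863052368164, -35.305389404296875) 0.04609837734938926
  bail 82 [ 0.623  -0.3157  0.1248] top [ 0.6238 -0.3157  0.1453] 40
   bar dir -124.48201058723222
yel 399 (array([ 0.45536255, -0.34788934]), 56.34778594970703, 40.66944885253906, -37.79280090332031) 0.045945886861695984
  bail 75 [ 0.4557 -0.3463  0.1275] top [ 0.4556 -0.3472  0.1452] 41
   bar dir -127.67028340740096
blue 372 (array([ 0.51306384, -0.17977635]), 56.043701171875, 39.79878234863281, -42.908905029296875) 0.04603098289280605
  bail 55 [ 0.5126 -0.1794  0.1338] top [ 0.5134 -0.1792  0.1445] 41
   bar dir -133.27050161414178
plate 2315 (array([ 0.6556955 , -0.07594646]), 310.9757385253906, 247.16233825683594, 0.10477923601865768) 0.012036159461270336
```

```bash
python3 - <<'E'
from h import *
c=cap('side')
im=c['image']; cv2.imwrite('pics/crop_hook.png',cv2.resize(im[90:260,240:400],None,fx=4,fy=3.5,interpolation=cv2.INTER_CUBIC)[:600,:800])
cv2.imwrite('pics/crop_case.png',cv2.resize(im[270:440,240:360],None,fx=5,fy=3.5,interpolation=cv2.INTER_CUBIC)[:600,:800])
E
python3 - <<'E'
from h import *
c=cap('top')
P,u,v=cloud(c,np.ones((480,640),bool))
m=(P[:,2]>.007)&(P[:,2]<.019)&(u>275)&(u<340)&(v>165)&(v<255)
Q=P[m]; 
from collections import Counter
# robust: largest component mask
mk=np.zeros((480,640),np.uint8); mk[v[m],u[m]]=1
mk=cv2.morphologyEx(mk,cv2.MORPH_OPEN,np.ones((3,3)))
k,l,s,_=cv2.connectedComponentsWithStats(mk); i=1+np.argmax(s[1:,4]); sel=l[v,u]==i
print('plate',rect(P[sel&m][:,:2]), s[i])
# tube: high points
for n in ['side','top']:
    c=cap(n); P,u,v=cloud(c,np.ones((480,640),bool))
    for z0,z1 in [(.2,.25),(.25,.3),(.3,.36),(.36,.4),(.4,.45),(.45,.5),(.5,.53)]:
        m=(P[:,0]>.5)&(P[:,0]<.67)&(P[:,1]>-.12)&(P[:,1]<.02)&(P[:,2]>z0)&(P[:,2]<z1)
        Q=P[m]
        if len(Q): print(n,z0,len(Q),Q.mean(0).round(4),Q.min(0).round(3),Q.max(0).round(3),u[m].min(),u[m].max(),v[m].min(),v[m].max())
E
```

```text
plate (array([ 0.64914026, -0.06004122]), 179.84962463378906, 99.81900787353516, -8.692420959472656) [ 282  173   51   76 2224]
side 0.2 3 [ 0.6115 -0.0561  0.2486] [ 0.61  -0.058  0.248] [ 0.613 -0.055  0.25 ] 301 302 216 217
side 0.25 45 [ 0.6124 -0.0544  0.27  ] [ 0.595 -0.059  0.251] [ 0.621 -0.049  0.3  ] 298 307 202 217
side 0.3 50 [ 0.6089 -0.0526  0.3273] [ 0.604 -0.061  0.302] [ 0.616 -0.045  0.355] 299 303 186 201
side 0.36 184 [ 0.6045 -0.042   0.3831] [ 0.587 -0.063  0.363] [ 0.627 -0.033  0.4  ] 292 309 171 186
side 0.4 303 [ 0.6024 -0.0431  0.4255] [ 0.587 -0.065  0.4  ] [ 0.628 -0.032  0.45 ] 291 308 153 175
side 0.45 328 [ 0.6026 -0.0432  0.4754] [ 0.588 -0.066  0.45 ] [ 0.628 -0.032  0.5  ] 289 308 135 158
side 0.5 209 [ 0.6024 -0.043   0.5153] [ 0.584 -0.067  0.5  ] [ 0.626 -0.032  0.53 ] 289 308 124 139
top 0.2 2 [ 0.6092 -0.0559  0.2495] [ 0.608 -0.056  0.249] [ 0.61  -0.056  0.25 ] 302 302 207 208
top 0.25 19 [ 0.6014 -0.0528  0.2595] [ 0.594 -0.054  0.251] [ 0.61  -0.051  0.271] 299 301 207 214
top 0.36 88 [ 0.5952 -0.0607  0.3837] [ 0.587 -0.074  0.366] [ 0.614 -0.039  0.4  ] 288 310 191 206
top 0.4 147 [ 0.5922 -0.0565  0.426 ] [ 0.587 -0.073  0.4  ] [ 0.612 -0.038  0.45 ] 286 309 187 204
top 0.45 186 [ 0.5924 -0.057   0.4752] [ 0.587 -0.072  0.45 ] [ 0.612 -0.038  0.5  ] 283 308 179 197
top 0.5 154 [ 0.5921 -0.0563  0.5184] [ 0.584 -0.072  0.5  ] [ 0.612 -0.036  0.53 ] 280 307 170 190
```

```bash
cat >> h.py <<'E'
def tgt(yaw,tilt):
    """tool: horizontal heading yaw deg (tool y at tilt 0), tilted forward by tilt deg. z=jaw"""
    y=np.radians(yaw); f=np.array([np.cos(y),np.sin(y),0]); up=np.array([0,0,1.])
    M=np.stack([-up,f,np.cross(-up,f)],1)
    return R.from_matrix(M)*R.from_rotvec([0,0,np.radians(tilt)])
def axis(yaw,tilt): return tgt(yaw,tilt).as_matrix()[:,0]
def go(pos,yaw=None,tilt=None,Rt=None,cur=None):
    """print total rotation (tool rotvec, units of 5deg) then shift after the rotation (units 0.05m)"""
    s=st(); Rc=rot(s['eef_rot']); pc=np.array(s['tool_pos'])
    if Rt is None: Rt=tgt(yaw,tilt) if yaw is not None else Rc
    rv=(Rc.inv()*Rt).as_rotvec()
    rv=np.degrees(rv)/5
    before=Rc.inv().apply(np.array(pos)-pc)/.05
    after=Rt.inv().apply(np.array(pos)-pc)/.05
    print('rot units',rv.round(2),'shift(before rot)',before.round(2),'(after rot)',after.round(2))
F=np.array([np.cos(np.radians(22.6)),np.sin(np.radians(22.6)),0]); Z=np.array([0,0,1.])
FRONT=np.array([.4744,.2298,0]); L=np.array([-F[1],F[0],0])
TIP=FRONT-.0315*F+.036*Z; PIV=FRONT-.010*F+.076*Z; HINGE=FRONT+.155*F+.095*Z
HOOK=np.array([.6096,-.054,.255])
E
python3 - <<'E'
from h import *
print(TIP,PIV,HINGE)
go([.45,-.3,.30]); go([.45,0,.30]); 
T=TIP+.010*axis(22.6,27); pre=T-.12*axis(22.6,27); print(T,pre); go(pre,22.6,27)
E
```

```text
[0.44531888 0.2176947  0.036     ] [0.4651679  0.22595705 0.076     ] [0.61749758 0.28936578 0.095     ]
rot units [0. 0. 0.] shift(before rot) [-1.37  6.12 -4.59] (after rot) [-1.37  6.12 -4.59]
rot units [0. 0. 0.] shift(before rot) [ -1.37   8.35 -10.16] (after rot) [ -1.37   8.35 -10.16]
[0.44951016 0.21943936 0.02708993] [0.39921472 0.19850339 0.13401072]
rot units [-0.15  0.04  5.4 ] shift(before rot) [  1.95   8.89 -14.22] (after rot) [  5.86   7.21 -14.1 ]
```

{"method": "move_arm", "body": {"steps": [{"tx":-0.6,"ty":0.9,"tz":-0.65,"fingers":1},{"tx":-0.7,"ty":0.9,"tz":-0.65},{"ty":0.9,"tz":-0.65},{"ty":0.9,"tz":-0.65},{"ty":0.9,"tz":-0.65},{"ty":0.9,"tz":-0.65},{"ty":0.7,"tz":-0.7},{"ty":0.35,"tz":-0.9},{"ty":0.35,"tz":-0.9},{"ty":0.35,"tz":-0.9},{"ty":0.35,"tz":-0.9},{"ty":0.4,"tz":-0.95},{"ty":0.4,"tz":-0.95}]}}

```text
$.steps[0]: bad value
```

Run:
```python
from h import *
T=TIP+.010*axis(22.6,27); pre=T-.12*axis(22.6,27); print(T,pre); go(pre,22.6,27)
s=st(); print(s['time_s'],s['q'].round(2),s['tool_pos'].round(3),s['width'])
```

```text
[0.44951016 0.21943936 0.02708993] [0.39921472 0.19850339 0.13401072]
rot units [-0.15  0.04  5.4 ] shift(before rot) [  1.95   8.89 -14.22] (after rot) [  5.86   7.21 -14.1 ]
2.1 [ 1.08  0.48  0.02  1.56 -0.01  1.11 -0.08] [ 0.251 -0.627  0.231] 0.9987362327680043
```

{"method": "move_arm", "body": {"steps": [{"tx":-0.6,"ty":0.9,"tz":-0.65,"rx":0,"ry":0,"rz":0,"fingers":1},{"tx":-0.7,"ty":0.9,"tz":-0.65,"rx":0,"ry":0,"rz":0,"fingers":1},{"tx":0,"ty":0.9,"tz":-0.65,"rx":0,"ry":0,"rz":0,"fingers":1},{"tx":0,"ty":0.9,"tz":-0.65,"rx":0,"ry":0,"rz":0,"fingers":1},{"tx":0,"ty":0.9,"tz":-0.65,"rx":0,"ry":0,"rz":0,"fingers":1},{"tx":0,"ty":0.9,"tz":-0.65,"rx":0,"ry":0,"rz":0,"fingers":1},{"tx":0,"ty":0.7,"tz":-0.7,"rx":0,"ry":0,"rz":0,"fingers":1},{"tx":0,"ty":0.35,"tz":-0.9,"rx":0,"ry":0,"rz":0,"fingers":1},{"tx":0,"ty":0.35,"tz":-0.9,"rx":0,"ry":0,"rz":0,"fingers":1},{"tx":0,"ty":0.35,"tz":-0.9,"rx":0,"ry":0,"rz":0,"fingers":1},{"tx":0,"ty":0.35,"tz":-0.9,"rx":0,"ry":0,"rz":0,"fingers":1},{"tx":0,"ty":0.4,"tz":-0.95,"rx":0,"ry":0,"rz":0,"fingers":1},{"tx":0,"ty":0.4,"tz":-0.95,"rx":0,"ry":0,"rz":0,"fingers":1}]}}

```text
time_s: 3.72
tool_pos: [0.4467, -0.0048, 0.2947]
eef_rot: [0.586, 0.397, 0.585, -0.396]
wrist_force: [0.8, -1.0, 0.0]
width: 1.004
```

Run:
```python
from h import *
T=TIP+.010*axis(22.6,27); pre=T-.12*axis(22.6,27); print(T,pre); go(pre,22.6,27)
s=st(); print(s['time_s'],s['q'].round(2),s['tool_pos'].round(3),s['width'])
```

```text
[0.44951016 0.21943936 0.02708993] [0.39921472 0.19850339 0.13401072]
rot units [-0.16  0.05  5.39] shift(before rot) [ 3.21  0.63 -4.13] (after rot) [ 3.18 -0.85 -4.12]
3.725 [ 0.27  0.06 -0.41  1.97  0.03  1.12 -1.34] [ 0.447 -0.005  0.295] 1.0037595041276635
```

{"method": "move_arm", "body": {"steps": [{"tx":0,"ty":0,"tz":-0.9,"rx":0,"ry":0,"rz":0,"fingers":1},{"tx":0,"ty":0,"tz":-0.9,"rx":0,"ry":0,"rz":0,"fingers":1},{"tx":0,"ty":0,"tz":-0.9,"rx":0,"ry":0,"rz":0.4,"fingers":1},{"tx":0,"ty":0,"tz":-0.9,"rx":0,"ry":0,"rz":1,"fingers":1},{"tx":0,"ty":0,"tz":-0.5,"rx":-0.16,"ry":0,"rz":1,"fingers":1},{"tx":0,"ty":0,"tz":0,"rx":0,"ry":0,"rz":1,"fingers":0.7},{"tx":0,"ty":0,"tz":0,"rx":0,"ry":0,"rz":1,"fingers":0.7},{"tx":0,"ty":0,"tz":0,"rx":0,"ry":0,"rz":1,"fingers":0.7},{"tx":0.5,"ty":-0.4,"tz":0,"rx":0,"ry":0,"rz":0,"fingers":0.7},{"tx":0.9,"ty":-0.4,"tz":0,"rx":0,"ry":0,"rz":0,"fingers":0.7},{"tx":0.9,"ty":0,"tz":0,"rx":0,"ry":0,"rz":0,"fingers":0.7},{"tx":0.8,"ty":0,"tz":0,"rx":0,"ry":0,"rz":0,"fingers":0.7},{"tx":0,"ty":0,"tz":0,"rx":0,"ry":0,"rz":0,"fingers":0.7}]}}

```text
time_s: 5.35
tool_pos: [0.3765, 0.1719, 0.1688]
eef_rot: [0.669, 0.496, 0.481, -0.272]
wrist_force: [-0.1, 0.9, 0.3]
width: 0.697
```

Run:
```python
from h import *
T=TIP+.010*axis(22.6,27); pre=T-.12*axis(22.6,27); print(T,pre); go(pre,22.6,27); go(T,22.6,27)
s=st(); print(s['time_s'],s['q'].round(2),s['tool_pos'].round(3),s['width'])
cap('wrist','w1.png');cap('side','s1.png')
```

```text
[0.44951016 0.21943936 0.02708993] [0.39921472 0.19850339 0.13401072]
rot units [0.11 0.52 0.66] shift(before rot) [ 0.87  0.29 -0.35] (after rot) [ 0.9   0.24 -0.32]
rot units [0.11 0.52 0.66] shift(before rot) [ 3.27  0.43 -0.46] (after rot) [ 3.3   0.24 -0.32]
5.35 [ 0.48  0.01 -1.14  2.44  0.48  0.35 -2.26] [0.377 0.172 0.169] 0.6973525930764961
```

{"method": "move_arm", "body": {"steps": [{"tx":0.5,"ty":0.2,"tz":-0.1,"rx":0,"ry":0,"rz":0,"fingers":0.7},{"tx":0.5,"ty":0.1,"tz":-0.2,"rx":0,"ry":0,"rz":0,"fingers":0.7},{"tx":0.5,"ty":0,"tz":0,"rx":0,"ry":0.25,"rz":0.3,"fingers":0.7},{"tx":0.5,"ty":0,"tz":0,"rx":0.1,"ry":0.25,"rz":0.35,"fingers":0.7},{"tx":0,"ty":0,"tz":0,"rx":0,"ry":0,"rz":0,"fingers":0.7}]}}

```text
time_s: 6.08
tool_pos: [0.4202, 0.198, 0.1088]
eef_rot: [0.664, 0.505, 0.488, -0.258]
wrist_force: [0.4, 1.0, 0.2]
width: 0.699
```

Run:
```python
from h import *
T=TIP+.010*axis(22.6,27);go(T,22.6,27)
s=st(); print(s['time_s'],s['q'].round(2),s['tool_pos'].round(3),s['width'])
c=cap('wrist','w2.png')
print(proj(c,[TIP,TIP+.011*L,TIP-.011*L,PIV]))
for d in eyes.trace('wrist','latch'):
   P,u,v=cloud(c,d['pixels']); print(d['confidence'],d['box'],P.mean(0),P.min(0),P.max(0))
```

```text
rot units [0.11 0.14 0.44] shift(before rot) [ 1.78 -0.04 -0.19] (after rot) [ 1.78 -0.11 -0.17]
6.075 [-0.15  0.22 -0.55  2.43  1.18  0.26 -2.95] [0.42  0.198 0.109] 0.6993872109343953
[[308.07274665 247.4297088 ]
 [292.1381157  247.35147572]
 [323.99286119 247.50535924]
 [306.77080967 205.76264076]]
0.66 [464.7, 347.9, 640.0, 422.3] [ 0.42637836 -0.03491012  0.0063916 ] [ 0.41257713 -0.07069494 -0.00050318] [0.44560296 0.07525069 0.00975142]
0.6 [271.7, 177.5, 333.9, 257.6] [0.45888992 0.2246301  0.07200273] [0.43499347 0.2068094  0.0018534 ] [0.47977061 0.24567434 0.11526297]
```

{"method": "move_arm", "body": {"steps": [{"tx":0.3,"ty":0,"tz":-0.1,"rx":0,"ry":0,"rz":0,"fingers":0.6},{"tx":0.3,"ty":-0.05,"tz":-0.1,"rx":0,"ry":0,"rz":0,"fingers":0.6},{"tx":0.3,"ty":0,"tz":0,"rx":0,"ry":0,"rz":0,"fingers":0.6},{"tx":0.3,"ty":0,"tz":0,"rx":0,"ry":0,"rz":0,"fingers":0.6},{"tx":0.3,"ty":0,"tz":0,"rx":0,"ry":0,"rz":0,"fingers":0.6},{"tx":0.25,"ty":0,"tz":0,"rx":0,"ry":0,"rz":0,"fingers":0.6},{"tx":0,"ty":0,"tz":0,"rx":0,"ry":0,"rz":0,"fingers":0.6}]}}

```text
time_s: 7.05
tool_pos: [0.4556, 0.2165, 0.0613]
eef_rot: [0.656, 0.492, 0.502, -0.274]
wrist_force: [-0.1, -0.3, -0.0]
width: 0.601
```

Run:
```python
from h import *
T=TIP+.010*axis(22.6,27);go(T,22.6,27)
s=st(); print(s['time_s'],s['q'].round(2),s['tool_pos'].round(3),s['width'])
c=cap('wrist','w3.png')
print(proj(c,[TIP]))
```

```text
rot units [0.12 0.1  1.06] shift(before rot) [ 0.6  -0.33 -0.11] (after rot) [ 0.57 -0.39 -0.1 ]
7.05 [-0.47  0.35 -0.18  2.36  1.19  0.17 -2.96] [0.456 0.216 0.061] 0.6009397001147083
[[311.95108136 312.12082227]]
```

```bash
cat > fk.py <<'E'
from h import *
from scipy.optimize import least_squares
import itertools
D=[([1.0819,0.4778,0.02236,1.55648,-0.0115,1.10933,-0.0831],[.25061,-.62609,.23031],[.58500,.39668,.58617,-.39601]),
([.27,.06,-.41,1.97,.03,1.12,-1.34],[.4467,-.0048,.2947],[.586,.397,.585,-.396]),
([.48,.01,-1.14,2.44,.48,.35,-2.26],[.3765,.1719,.1688],[.669,.496,.481,-.272]),
([-.15,.22,-.55,2.43,1.18,.26,-2.95],[.4202,.198,.1088],[.664,.505,.488,-.258])]
s=st(); D.append((s['q'],s['tool_pos'],s['eef_rot']))
def fk(q,p,sg):
    h,a1,L1,a3,L2,a5,L3,o1,o7=p
    M=R.from_euler('z',sg[0]*q[0]+o1); t=np.array([0,0,h])+M.apply([a1,0,0])
    M=M*R.from_euler('y',q[1]); M=M*R.from_euler('z',sg[1]*q[2]); t=t+M.apply([a3,0,L1])
    M=M*R.from_euler('y',q[3]); M=M*R.from_euler('z',sg[2]*q[4]); t=t+M.apply([a5-a3,0,L2])
    M=M*R.from_euler('y',q[5]); M=M*R.from_euler('z',sg[3]*q[6]+o7); t=t+M.apply([-a5*0,0,L3])
    # tool x = local z ; tool z = local x
    T=M.as_matrix(); return t,np.stack([T[:,2],T[:,1],-T[:,0]],1)
def res(p,sg,data=D):
    e=[]
    for q,x,o in data:
        t,T=fk(q,p,sg); e+=list((t-x)); e+=list(((T-rot(o).as_matrix())*.1).ravel())
    return np.array(e)
if __name__=='__main__':
    best=[]
    for sg in itertools.product([1,-1],repeat=4):
        for o1 in (0,np.pi/2,np.pi,-np.pi/2):
          for o7 in (0,1.57,3.14,-1.57):
            f=least_squares(res,[.35,0,.45,0,.4,0,.3,o1,o7],args=(sg,)); best.append((f.cost,sg,f.x))
    best.sort(key=lambda b:b[0])
    for b in best[:3]: print(b[0],b[1],b[2].round(4))
    np.save('fk.npy',np.r_[best[0][2],best[0][1]])
    print(res(best[0][2],best[0][1]).reshape(-1,12)[:,:3].round(4))
E
python3 fk.py
```

```text
0.0001754672662559091 (-1, -1, -1, -1) [ 0.2471  0.0066  0.5716 -0.012   0.4706 -0.0082  0.3173 -0.1021 -0.096 ]
0.00017546726625590977 (-1, -1, -1, -1) [ 0.2471  0.0066  0.5716 -0.012   0.4706 -0.0082  0.3173 -0.1021 -0.096 ]
0.00017546726625591017 (-1, -1, -1, -1) [ 0.2471  0.0066  0.5716 -0.012   0.4706 -0.0082  0.3173 -0.1021 -0.096 ]
[[-0.0045 -0.0051 -0.0011]
 [-0.0008  0.009  -0.0034]
 [ 0.0019 -0.0032 -0.0038]
 [ 0.0011  0.0013  0.0044]
 [-0.0049  0.0028  0.0039]]
```

```bash
cat > ik.py <<'E'
from fk import *
pp=np.load('fk.npy'); P_,S_=pp[:9],pp[9:]
LO=np.array([-2.96,-.34,-1.41,.24,-1.37,.17,-2.96]); HI=np.array([2.96,2.1,1.46,2.44,4.51,1.92,2.96])
rng=np.random.default_rng(0)
def ik(pos,Rt,n=12,q0=None,margin=.03):
    lo,hi=LO+margin,HI-margin; out=[]
    M=Rt.as_matrix()
    def f(q):
        t,T=fk(q,P_,S_); return np.r_[t-pos,((T-M)*.3).ravel()]
    for i in range(n):
        x0=lo+rng.random(7)*(hi-lo) if (q0 is None or i>0) else np.clip(q0,lo+1e-6,hi-1e-6)
        g=least_squares(f,x0,bounds=(lo,hi),max_nfev=60)
        if g.cost<1e-6: out.append(g.x)
    return out
def tflip(yaw,tilt,flip=0):
    Rt=tgt(yaw,tilt)
    return Rt*R.from_rotvec([np.pi,0,0]) if flip else Rt
E
cat > feas.py <<'E'
from ik import *
def show(name,pos,yaw,tilts):
    for fl in (0,1):
        for ti in tilts:
            o=ik(np.array(pos),tflip(yaw,ti,fl))
            print(name,'flip',fl,'tilt',ti,len(o),*[x.round(2).tolist() for x in o[:2]])
show('latch',TIP+.01*axis(22.6,15),22.6,[8,15,20,25])
show('lidR',HINGE-.169*F+.018*Z-.115*L+.01*axis(22.6,20),22.6,[15,25,35])
show('hook',HOOK-.02*Z,-8.7,[30,45])
E
time python3 feas.py
```

```text
latch flip 0 tilt 8 5 [0.21, 0.74, -1.09, 2.22, 1.17, 0.74, -2.86] [-0.87, 0.49, 0.39, 2.22, -0.52, 0.36, -1.22]
latch flip 0 tilt 15 6 [-1.24, 0.61, 0.89, 2.31, -1.33, 0.48, -0.45] [-0.08, 0.52, -0.64, 2.31, 1.21, 0.35, -2.93]
latch flip 0 tilt 20 5 [-0.28, 0.46, -0.38, 2.38, 1.67, 0.2, 2.88] [-0.28, 0.46, -0.38, 2.38, 1.67, 0.2, 2.88]
latch flip 0 tilt 25 0
latch flip 1 tilt 8 5 [-0.07, 0.54, -0.64, 2.23, 0.83, 0.46, 0.6] [0.29, 0.88, -1.26, 2.22, 1.28, 0.91, 0.2]
latch flip 1 tilt 15 7 [-0.33, 0.46, -0.3, 2.31, 0.89, 0.2, 0.53] [-0.33, 0.46, -0.3, 2.31, 0.89, 0.2, 0.52]
latch flip 1 tilt 20 6 [-0.19, 0.48, -0.5, 2.37, 1.65, 0.26, -0.23] [0.22, 0.72, -1.09, 2.37, 1.64, 0.67, -0.16]
latch flip 1 tilt 25 0
lidR flip 0 tilt 15 3 [0.26, 0.39, -0.71, 2.21, 0.56, 0.43, -2.04] [-1.2, 0.63, 1.25, 2.21, -1.13, 0.78, -0.39]
lidR flip 0 tilt 25 2 [-0.48, 0.29, 0.25, 2.33, -1.05, 0.2, -0.42] [-0.93, 0.38, 0.81, 2.33, -1.34, 0.4, -0.15]
lidR flip 0 tilt 35 0
lidR flip 1 tilt 15 6 [-0.13, 0.32, -0.21, 2.21, 0.05, 0.37, 1.6] [-0.74, 0.35, 0.55, 2.21, -0.61, 0.44, 2.26]
lidR flip 1 tilt 25 8 [-0.78, 0.34, 0.62, 2.33, -1.27, 0.32, 2.93] [0.68, 0.67, -1.33, 2.33, 1.45, 0.62, 0.29]
lidR flip 1 tilt 35 0
hook flip 0 tilt 30 6 [0.43, 0.2, -0.55, 2.09, 0.45, 0.39, -2.17] [-0.58, 0.21, 0.64, 2.09, -0.3, 0.37, -1.45]
hook flip 0 tilt 45 7 [0.57, 0.19, -0.71, 2.28, 1.88, 0.23, 2.68] [0.45, 0.17, -0.58, 2.28, 1.93, 0.2, 2.63]
hook flip 1 tilt 30 2 [-0.76, 0.25, 0.87, 2.09, -0.49, 0.4, 1.87] [0.23, 0.18, -0.31, 2.09, 0.31, 0.37, 1.11]
hook flip 1 tilt 45 7 [0.54, 0.19, -0.69, 2.28, 1.89, 0.23, -0.47] [0.45, 0.17, -0.58, 2.28, 1.93, 0.2, -0.51]
real	0m14.855s
user	0m14.964s
sys	0m0.171s
```

{"method": "move_arm", "body": {"steps": [{"tx":-0.6,"ty":0,"tz":0,"rx":0,"ry":0,"rz":0,"fingers":0.6},{"tx":-0.6,"ty":0,"tz":0,"rx":0,"ry":0,"rz":0,"fingers":0.6},{"tx":-0.6,"ty":0.2,"tz":0,"rx":0,"ry":0,"rz":0,"fingers":0.6},{"tx":-0.8,"ty":0.3,"tz":0,"rx":0,"ry":0,"rz":0,"fingers":0.6},{"tx":-0.8,"ty":0.3,"tz":0,"rx":-1,"ry":0,"rz":0,"fingers":0.6},{"tx":-0.8,"ty":0,"tz":0,"rx":-1,"ry":0,"rz":0,"fingers":0.6},{"tx":-0.8,"ty":0,"tz":0,"rx":-1,"ry":0,"rz":0,"fingers":0.6},{"tx":0,"ty":0,"tz":0,"rx":-1,"ry":0,"rz":0,"fingers":0.6},{"tx":0,"ty":0,"tz":0,"rx":-1,"ry":0,"rz":0,"fingers":0.6},{"tx":0,"ty":0,"tz":0,"rx":-1,"ry":0,"rz":0,"fingers":0.6},{"tx":0,"ty":0,"tz":0,"rx":-1,"ry":0,"rz":0,"fingers":0.6},{"tx":0,"ty":0,"tz":0,"rx":-1,"ry":0,"rz":0,"fingers":0.6},{"tx":0,"ty":0,"tz":0,"rx":-1,"ry":0,"rz":0,"fingers":0.6},{"tx":0,"ty":0,"tz":0,"rx":-1,"ry":0,"rz":0,"fingers":0.6}]}}

```text
time_s: 8.85
tool_pos: [0.4021, 0.1979, 0.3087]
eef_rot: [0.803, 0.166, 0.571, -0.035]
wrist_force: [0.1, -0.7, -0.9]
width: 0.6
```

```bash
cat > s.py <<'E'
from h import *
s=st(); print(s['time_s'],s['q'].round(2),s['tool_pos'].round(3),round(s['width'],3),s['wrist_force'].round(1)); print(rot(s['eef_rot']).as_matrix().round(3).tolist())
E
python3 s.py
```

```text
8.85 [-0.07 -0.17 -0.52  2.19 -0.    0.74 -0.89] [0.402 0.198 0.309] 0.6 [ 0.1 -0.7 -0.9]
[[0.346, 0.246, 0.906], [0.134, 0.942, -0.307], [-0.929, 0.227, 0.293]]
```

```bash
cat >> h.py <<'E'
def tfl(yaw,tilt): return tgt(yaw,tilt)*R.from_rotvec([np.pi,0,0])
E
python3 - <<'E'
from h import *
T=TIP+.010*axis(22.6,15); pre=T-.12*axis(22.6,15)
go(pre,Rt=tfl(22.6,15)); go([.42,.2,.3],Rt=tfl(22.6,15))
E
```

```text
rot units [-25.8    1.46   0.84] shift(before rot) [ 3.23 -0.51 -0.72] (after rot) [3.31 0.49 0.03]
rot units [-25.8    1.46   0.84] shift(before rot) [0.29 0.09 0.26] (after rot) [ 0.26 -0.29 -0.1 ]
```

{"method": "move_arm", "body": {"steps": [{"tx":0,"ty":0,"tz":0,"rx":-1,"ry":0,"rz":0,"fingers":0.6},{"tx":0,"ty":0,"tz":0,"rx":-1,"ry":0,"rz":0,"fingers":0.6},{"tx":0,"ty":0,"tz":0,"rx":-1,"ry":0,"rz":0,"fingers":0.6},{"tx":0,"ty":0,"tz":0,"rx":-1,"ry":0,"rz":0,"fingers":0.6},{"tx":0,"ty":0,"tz":0,"rx":-1,"ry":0,"rz":0,"fingers":0.6},{"tx":0,"ty":0,"tz":0,"rx":-1,"ry":0,"rz":0,"fingers":0.6},{"tx":0,"ty":0,"tz":0,"rx":-1,"ry":0,"rz":0,"fingers":0.6},{"tx":0,"ty":0,"tz":0,"rx":-1,"ry":0,"rz":0,"fingers":0.6},{"tx":0,"ty":0,"tz":0,"rx":-1,"ry":0,"rz":0,"fingers":0.6},{"tx":0,"ty":0,"tz":0,"rx":-1,"ry":0,"rz":0,"fingers":0.6},{"tx":0,"ty":0,"tz":0,"rx":-1,"ry":0,"rz":0,"fingers":0.6},{"tx":0,"ty":0,"tz":0,"rx":-1,"ry":0,"rz":0,"fingers":0.6},{"tx":0,"ty":0,"tz":0,"rx":-1,"ry":0,"rz":0,"fingers":0.6},{"tx":0,"ty":0,"tz":0,"rx":-1,"ry":0,"rz":0,"fingers":0.6},{"tx":0,"ty":0,"tz":0,"rx":-1,"ry":0,"rz":0,"fingers":0.6},{"tx":0,"ty":0,"tz":0,"rx":-1,"ry":0,"rz":0,"fingers":0.6},{"tx":0,"ty":0,"tz":0,"rx":-1,"ry":0,"rz":0,"fingers":0.6},{"tx":0,"ty":0,"tz":0,"rx":-1,"ry":0,"rz":0,"fingers":0.6},{"tx":0,"ty":0,"tz":0,"rx":-1,"ry":0,"rz":0,"fingers":0.6},{"tx":0,"ty":0,"tz":0,"rx":-1,"ry":0,"rz":0,"fingers":0.6}]}}

```text
time_s: 11.35
tool_pos: [0.4021, 0.1979, 0.3088]
eef_rot: [0.644, -0.508, 0.394, 0.415]
wrist_force: [-0.4, 0.1, 0.6]
width: 0.603
```

```bash
python3 s.py
python3 - <<'E'
from h import *
T=TIP+.010*axis(22.6,15); pre=T-.12*axis(22.6,15)
go(pre,Rt=tfl(22.6,15)); go([.42,.2,.3],Rt=tfl(22.6,15))
E
```

```text
11.35 [-0.35 -0.17 -0.29  2.2   0.07  0.74  0.77] [0.402 0.198 0.309] 0.603 [-0.4  0.1  0.6]
[[0.345, -0.935, 0.085], [0.134, 0.139, 0.981], [-0.929, -0.328, 0.173]]
rot units [-5.83  0.24  1.35] shift(before rot) [ 3.23  0.8  -0.37] (after rot) [3.32 0.49 0.03]
rot units [-5.83  0.24  1.35] shift(before rot) [ 0.29 -0.27  0.04] (after rot) [ 0.26 -0.29 -0.1 ]
```

{"method": "move_arm", "body": {"steps": [{"tx":0,"ty":0,"tz":0,"rx":-1,"ry":0.04,"rz":0.23,"fingers":0.6},{"tx":0,"ty":0,"tz":0,"rx":-1,"ry":0.04,"rz":0.23,"fingers":0.6},{"tx":0,"ty":0,"tz":0,"rx":-1,"ry":0.04,"rz":0.23,"fingers":0.6},{"tx":0,"ty":0,"tz":0,"rx":-1,"ry":0.04,"rz":0.23,"fingers":0.6},{"tx":0,"ty":0,"tz":0,"rx":-1,"ry":0.04,"rz":0.23,"fingers":0.6},{"tx":0,"ty":0,"tz":0,"rx":-0.8,"ry":0.04,"rz":0.2,"fingers":0.6},{"tx":0.8,"ty":0.25,"tz":0,"rx":0,"ry":0,"rz":0,"fingers":0.6},{"tx":0.8,"ty":0.25,"tz":0,"rx":0,"ry":0,"rz":0,"fingers":0.6},{"tx":0.8,"ty":0,"tz":0,"rx":0,"ry":0,"rz":0,"fingers":0.6},{"tx":0.8,"ty":0,"tz":0,"rx":0,"ry":0,"rz":0,"fingers":0.6},{"tx":0,"ty":0,"tz":0,"rx":0,"ry":0,"rz":0,"fingers":0.6}]}}

```text
time_s: 12.72
tool_pos: [0.4167, 0.204, 0.1456]
eef_rot: [-0.466, 0.632, -0.315, -0.533]
wrist_force: [-1.2, 0.3, 1.6]
width: 0.6
```

```bash
python3 s.py
python3 - <<'E'
from h import *
T=TIP+.010*axis(22.6,15); pre=T-.12*axis(22.6,15)
go(pre,Rt=tfl(22.6,15)); go(T,Rt=tfl(22.6,15))
E
```

```text
12.725 [-0.43  0.14 -0.21  2.3   0.21  0.46  1.14] [0.417 0.204 0.146] 0.6 [-1.2  0.3  1.6]
[[0.234, -0.895, -0.38], [0.097, -0.367, 0.925], [-0.967, -0.253, 0.001]]
rot units [-0.06 -0.   -0.07] shift(before rot) [ 0.08 -0.05  0.03] (after rot) [ 0.08 -0.04  0.03]
rot units [-0.06 -0.   -0.07] shift(before rot) [ 2.48 -0.06  0.03] (after rot) [ 2.48 -0.04  0.03]
```

{"method": "move_arm", "body": {"steps": [{"tx":0.5,"ty":0,"tz":0,"rx":0,"ry":0,"rz":0,"fingers":0.6},{"tx":0.5,"ty":0,"tz":0,"rx":0,"ry":0,"rz":0,"fingers":0.6},{"tx":0.4,"ty":0,"tz":0,"rx":0,"ry":0,"rz":0,"fingers":0.6},{"tx":0.3,"ty":-0.03,"tz":0,"rx":0,"ry":0,"rz":0,"fingers":0.6},{"tx":0.3,"ty":0,"tz":0,"rx":0,"ry":0,"rz":0,"fingers":0.6},{"tx":0.2,"ty":0,"tz":0,"rx":0,"ry":0,"rz":0,"fingers":0.6},{"tx":0.15,"ty":0,"tz":0,"rx":0,"ry":0,"rz":0,"fingers":0.6},{"tx":0,"ty":0,"tz":0,"rx":0,"ry":0,"rz":0,"fingers":0.6}]}}

```text
time_s: 13.72
tool_pos: [0.4478, 0.2172, 0.0344]
eef_rot: [-0.467, 0.633, -0.314, -0.531]
wrist_force: [0.0, -0.7, -0.0]
width: 0.602
```

```bash
python3 s.py
python3 - <<'E'
from h import *
T=TIP+.010*axis(22.6,15); 
go(T,Rt=tfl(22.6,15))
c=cap('wrist','w4.png'); print(proj(c,[TIP]));cap('side','s4.png')
E
```

```text
13.725 [-0.56  0.42 -0.06  2.31  0.46  0.18  0.9 ] [0.448 0.217 0.034] 0.602 [ 0.  -0.7 -0. ]
[[0.238, -0.894, -0.379], [0.099, -0.366, 0.925], [-0.966, -0.258, 0.002]]
rot units [-0.06  0.   -0.01] shift(before rot) [0.16 0.03 0.03] (after rot) [0.16 0.03 0.03]
[[323.10727516 300.79731536]]
```

{"method": "move_arm", "body": {"force": 30, "steps": [{"tx":0.12,"ty":0,"tz":0,"rx":0,"ry":0,"rz":0,"fingers":0.4},{"tx":0,"ty":0,"tz":0,"rx":0,"ry":0,"rz":0,"fingers":0},{"tx":0,"ty":0,"tz":0,"rx":0,"ry":0,"rz":0,"fingers":0},{"tx":0,"ty":0,"tz":0,"rx":0,"ry":0,"rz":0,"fingers":0},{"tx":0,"ty":0,"tz":0,"rx":0,"ry":0,"rz":0,"fingers":0}]}}

```text
time_s: 14.45
tool_pos: [0.4487, 0.2198, 0.0293]
eef_rot: [-0.468, 0.633, -0.312, -0.532]
wrist_force: [-2.3, 4.2, -2.6]
width: 0.245
```

```bash
python3 s.py
python3 - <<'E'
from h import *
# arc plan: tip relative pivot angle
s=st(); p=np.array(s['tool_pos']); Rc=rot(s['eef_rot'])
d=TIP-PIV; 
prev=None
from numpy import *
for ph in arange(0,1.95,.15):
    # rotate outwards: in (−F, Z) plane
    a=dot(d,-F); b=d[2]
    a2=a*cos(ph)-b*sin(ph); b2=b*cos(ph)+a*sin(ph)
    q=PIV-a2*F+b2*Z
    if prev is not None: print(round(ph,2),(Rc.inv().apply(q-prev)/.05).round(3), q.round(3))
    prev=q
cap('wrist','w5.png')
E
```

```text
14.45 [-0.55  0.43 -0.08  2.31  0.53  0.17  0.84] [0.449 0.22  0.029] 0.245 [-2.3  4.2 -2.6]
[[0.239, -0.893, -0.382], [0.103, -0.368, 0.924], [-0.966, -0.26, 0.004]]
0.15 [-0.101  0.092  0.   ] [0.44  0.215 0.04 ]
0.3 [-0.113  0.076  0.   ] [0.435 0.214 0.044]
0.45 [-0.123  0.058  0.   ] [0.431 0.212 0.049]
0.6 [-0.13   0.039  0.   ] [0.428 0.21  0.055]
0.75 [-0.135  0.019  0.   ] [0.425 0.209 0.061]
0.9 [-0.136 -0.001  0.   ] [0.424 0.209 0.068]
1.05 [-0.134 -0.022  0.001] [0.423 0.209 0.075]
1.2 [-0.13  -0.042  0.001] [0.424 0.209 0.082]
1.35 [-0.122 -0.06   0.001] [0.425 0.209 0.088]
1.5 [-0.112 -0.078  0.001] [0.427 0.21  0.095]
1.65 [-0.099 -0.094  0.001] [0.43  0.211 0.101]
1.8 [-0.084 -0.107  0.001] [0.434 0.213 0.106]
```

{"method": "move_arm", "body": {"steps": [{"tx":-0.1,"ty":0.09,"tz":0,"rx":0,"ry":0,"rz":0,"fingers":0},{"tx":-0.11,"ty":0.08,"tz":0,"rx":0,"ry":0,"rz":0.2,"fingers":0},{"tx":-0.12,"ty":0.06,"tz":0,"rx":0,"ry":0,"rz":0.2,"fingers":0},{"tx":-0.13,"ty":0.04,"tz":0,"rx":0,"ry":0,"rz":0.2,"fingers":0},{"tx":-0.135,"ty":0.02,"tz":0,"rx":0,"ry":0,"rz":0.2,"fingers":0},{"tx":-0.135,"ty":0,"tz":0,"rx":0,"ry":0,"rz":0.2,"fingers":0},{"tx":0,"ty":0,"tz":0,"rx":0,"ry":0,"rz":0,"fingers":0}]}}

```text
time_s: 15.38
tool_pos: [0.4289, 0.2116, 0.062]
eef_rot: [-0.445, 0.619, -0.339, -0.552]
wrist_force: [-0.6, 5.9, -2.1]
width: 0.243
```

```bash
python3 s.py
python3 - <<'E'
from h import *
cap('wrist','w6.png')
E
```

```text
15.375 [-0.37  0.36 -0.28  2.27  0.38  0.38  1.  ] [0.429 0.212 0.062] 0.243 [-0.6  5.9 -2.1]
[[0.161, -0.91, -0.381], [0.072, -0.374, 0.925], [-0.984, -0.176, 0.005]]
```

{"method": "move_arm", "body": {"steps": [{"tx":-0.135,"ty":-0.01,"tz":0,"rx":0,"ry":0,"rz":0,"fingers":0},{"tx":-0.135,"ty":-0.03,"tz":0,"rx":0,"ry":0,"rz":0,"fingers":0},{"tx":-0.125,"ty":-0.05,"tz":0,"rx":0,"ry":0,"rz":0,"fingers":0},{"tx":-0.12,"ty":-0.07,"tz":0,"rx":0,"ry":0,"rz":0,"fingers":0},{"tx":-0.105,"ty":-0.085,"tz":0,"rx":0,"ry":0,"rz":0,"fingers":0},{"tx":-0.09,"ty":-0.1,"tz":0,"rx":0,"ry":0,"rz":0,"fingers":0},{"tx":-0.04,"ty":-0.06,"tz":0,"rx":0,"ry":0,"rz":0,"fingers":0},{"tx":0,"ty":0,"tz":0,"rx":0,"ry":0,"rz":0,"fingers":0},{"tx":0,"ty":0,"tz":0,"rx":0,"ry":0,"rz":0,"fingers":0}]}}

```text
time_s: 16.55
tool_pos: [0.4394, 0.2158, 0.1014]
eef_rot: [-0.444, 0.618, -0.34, -0.553]
wrist_force: [-4.5, 4.5, -2.4]
width: 0.238
```

```bash
python3 s.py
python3 - <<'E'
from h import *
cap('wrist','w7.png')
E
```

```text
16.55 [-0.31  0.31 -0.34  2.21  0.3   0.49  1.08] [0.439 0.216 0.101] 0.238 [-4.5  4.5 -2.4]
[[0.158, -0.911, -0.381], [0.069, -0.375, 0.924], [-0.985, -0.172, 0.004]]
```

{"method": "move_arm", "body": {"steps": [{"tx":0,"ty":0,"tz":0,"rx":0,"ry":0,"rz":0,"fingers":0.6},{"tx":0,"ty":0,"tz":0,"rx":0,"ry":0,"rz":0,"fingers":0.6},{"tx":-0.4,"ty":0,"tz":0,"rx":0,"ry":0,"rz":0,"fingers":0.6},{"tx":-0.8,"ty":0,"tz":0,"rx":0,"ry":0,"rz":0,"fingers":0.6},{"tx":-0.8,"ty":0.3,"tz":0,"rx":0,"ry":0,"rz":0,"fingers":0.6},{"tx":-0.8,"ty":0.3,"tz":0,"rx":0,"ry":0,"rz":0,"fingers":0.6},{"tx":0,"ty":0,"tz":0,"rx":0,"ry":0,"rz":0,"fingers":0.6}]}}

```text
time_s: 17.48
tool_pos: [0.3922, 0.1938, 0.2369]
eef_rot: [-0.446, 0.62, -0.339, -0.55]
wrist_force: [0.7, -0.6, 0.1]
width: 0.597
```

```bash
python3 s.py
cat > f2.py <<'E'
from ik import *
q=st()['q']
for side in (1,-1):
  for ti in (20,25,28):
    C=HINGE-.175*F+.018*Z+side*.115*L
    o=ik(C+.007*axis(22.6,ti),tflip(22.6,ti,1),n=15,q0=q,margin=.01)
    o.sort(key=lambda x:abs(x-q).max())
    print(side,ti,len(o),*[x.round(2).tolist() for x in o[:2]])
E
python3 f2.py
python3 - <<'E'
from h import *
c=cap('wrist','w8.png')
E
```

```text
17.475 [-0.2  -0.   -0.43  2.18  0.06  0.79  1.3 ] [0.392 0.194 0.237] 0.597 [ 0.7 -0.6  0.1]
[[0.165, -0.911, -0.379], [0.069, -0.372, 0.926], [-0.984, -0.179, 0.002]]
1 20 4 [-0.9, 0.3, 0.06, 2.25, 0.36, 0.28, 0.8] [-0.48, 0.33, -0.46, 2.25, 0.82, 0.38, 0.35]
1 25 12 [-0.96, 0.29, 0.11, 2.3, 0.73, 0.18, 0.41] [-0.93, 0.29, 0.07, 2.3, 0.78, 0.19, 0.36]
1 28 7 [-1.58, 0.42, 0.89, 2.34, -1.27, 0.18, 2.38] [-1.59, 0.42, 0.9, 2.34, -1.28, 0.18, 2.39]
-1 20 8 [0.15, 0.32, -0.53, 2.28, 0.41, 0.26, 1.26] [0.08, 0.31, -0.45, 2.28, 0.29, 0.25, 1.38]
-1 25 9 [0.3, 0.34, -0.71, 2.34, 0.95, 0.18, 0.73] [0.3, 0.34, -0.71, 2.34, 0.96, 0.18, 0.73]
-1 28 6 [0.4, 0.37, -0.82, 2.37, 1.48, 0.19, 0.22] [0.4, 0.37, -0.83, 2.37, 1.48, 0.19, 0.22]
```

Run:
```python
from h import *
C=HINGE-.175*F+.018*Z-.115*L
a=axis(22.6,25)
go(C-.07*a,Rt=tfl(22.6,25)); go(C+.007*a,Rt=tfl(22.6,25)); print(C)
```

```text
rot units [-0.07 -0.   -2.96] shift(before rot) [ 1.3  -0.6  -2.26] (after rot) [ 1.41 -0.23 -2.26]
rot units [-0.07 -0.   -2.96] shift(before rot) [ 2.79 -0.99 -2.26] (after rot) [ 2.95 -0.23 -2.26]
[0.50012976 0.11594492 0.113     ]
```

{"method": "move_arm", "body": {"steps": [{"tx":0,"ty":0,"tz":-0.75,"rx":0,"ry":0,"rz":0,"fingers":0.6},{"tx":0,"ty":0,"tz":-0.75,"rx":0,"ry":0,"rz":0,"fingers":0.6},{"tx":0,"ty":0,"tz":-0.76,"rx":-0.07,"ry":0,"rz":0,"fingers":0.6},{"tx":0.3,"ty":0,"tz":0,"rx":0,"ry":0,"rz":-0.75,"fingers":0.6},{"tx":0.3,"ty":0,"tz":0,"rx":0,"ry":0,"rz":-0.75,"fingers":0.6},{"tx":0.3,"ty":0,"tz":0,"rx":0,"ry":0,"rz":-0.75,"fingers":0.6},{"tx":0.3,"ty":0,"tz":0,"rx":0,"ry":0,"rz":-0.75,"fingers":0.6},{"tx":0,"ty":0,"tz":0,"rx":0,"ry":0,"rz":0,"fingers":0.6}]}}

```text
time_s: 18.52
tool_pos: [0.4471, 0.0945, 0.1736]
eef_rot: [-0.509, 0.658, -0.257, -0.491]
wrist_force: [-0.6, 0.7, -0.7]
width: 0.599
```

```bash
python3 s.py
python3 - <<'E'
from h import *
C=HINGE-.175*F+.018*Z-.115*L
a=axis(22.6,25)
go(C+.007*a,Rt=tfl(22.6,25)); print(C)
c=cap('wrist','w9.png'); print(proj(c,[C]))
E
```

```text
18.525 [-0.04  0.03 -0.29  2.4  -0.08  0.28  1.72] [0.447 0.095 0.174] 0.599 [-0.6  0.7 -0.7]
[[0.384, -0.839, -0.384], [0.162, -0.349, 0.923], [-0.909, -0.417, 0.002]]
rot units [-0.01  0.02 -0.07] shift(before rot) [ 1.72 -0.53 -0.01] (after rot) [ 1.72 -0.52 -0.01]
[0.50012976 0.11594492 0.113     ]
[[319.40872485 278.8426644 ]]
```

{"method": "move_arm", "body": {"steps": [{"tx":0.35,"ty":-0.25,"tz":0,"rx":0,"ry":0,"rz":0,"fingers":0.55},{"tx":0.35,"ty":-0.28,"tz":0,"rx":0,"ry":0,"rz":0,"fingers":0.55},{"tx":0.35,"ty":0,"tz":0,"rx":0,"ry":0,"rz":0,"fingers":0.55},{"tx":0.35,"ty":0,"tz":0,"rx":0,"ry":0,"rz":0,"fingers":0.55},{"tx":0.2,"ty":0,"tz":0,"rx":0,"ry":0,"rz":0,"fingers":0.55},{"tx":0.1,"ty":0,"tz":0,"rx":0,"ry":0,"rz":0,"fingers":0.55},{"tx":0,"ty":0,"tz":0,"rx":0,"ry":0,"rz":0,"fingers":0.55}]}}

```text
time_s: 19.45
tool_pos: [0.5045, 0.1173, 0.1127]
eef_rot: [-0.51, 0.659, -0.257, -0.49]
wrist_force: [-0.5, -0.3, -0.0]
width: 0.547
```

```bash
python3 s.py
python3 - <<'E'
from h import *
C=HINGE-.175*F+.018*Z-.115*L
a=axis(22.6,25)
go(C+.007*a,Rt=tfl(22.6,25)); print(C)
c=cap('wrist','w10.png'); print(proj(c,[C]))
E
```

```text
19.45 [ 0.11  0.28 -0.5   2.32  0.7   0.17  0.96] [0.504 0.117 0.113] 0.547 [-0.5 -0.3 -0. ]
[[0.389, -0.838, -0.384], [0.16, -0.349, 0.923], [-0.907, -0.421, -0.001]]
rot units [ 0.   -0.02 -0.02] shift(before rot) [0.1  0.08 0.01] (after rot) [0.1  0.08 0.01]
[0.50012976 0.11594492 0.113     ]
[[320.99297267 296.50214083]]
```

{"method": "move_arm", "body": {"force": 60, "steps": [{"tx":0.05,"ty":0.05,"tz":0,"rx":0,"ry":0,"rz":0.3,"fingers":0.45},{"tx":0.1,"ty":0,"tz":0,"rx":0,"ry":0,"rz":0,"fingers":0.4},{"tx":0.05,"ty":0,"tz":0,"rx":0,"ry":0,"rz":0,"fingers":0},{"tx":0,"ty":0,"tz":0,"rx":0,"ry":0,"rz":0,"fingers":0},{"tx":0,"ty":0,"tz":0,"rx":0,"ry":0,"rz":0,"fingers":0},{"tx":0,"ty":0,"tz":0,"rx":0,"ry":0,"rz":0,"fingers":0}]}}

```text
time_s: 20.25
tool_pos: [0.5049, 0.1188, 0.1034]
eef_rot: [-0.503, 0.657, -0.264, -0.496]
wrist_force: [-11.5, -1.7, 19.5]
width: 0.263
```

```bash
python3 s.py
python3 - <<'E'
from h import *
c=cap('wrist','w11.png')
C=HINGE-.172*F+.018*Z
prev=None
for ph in np.arange(0,1.75,.12):
    d=C-HINGE; a=-d@F; b=d[2]
    a2=a*np.cos(ph)-b*np.sin(ph); b2=b*np.cos(ph)+a*np.sin(ph)
    q=np.array([a2,b2])   # front dist, height
    if prev is not None: print(round(ph,2),'back',round((prev-q)[0]/.05,3),'up',round((q-prev)[1]/.05,3))
    prev=q
E
```

```text
20.25 [ 0.11  0.31 -0.51  2.31  0.72  0.2   0.94] [0.505 0.119 0.103] 0.263 [-11.5  -1.7  19.5]
[[0.368, -0.846, -0.386], [0.152, -0.354, 0.923], [-0.917, -0.399, -0.002]]
0.12 back 0.068 up 0.409
0.24 back 0.116 up 0.398
0.36 back 0.163 up 0.381
0.48 back 0.208 up 0.359
0.6 back 0.249 up 0.332
0.72 back 0.287 up 0.299
0.84 back 0.321 up 0.263
0.96 back 0.35 up 0.223
1.08 back 0.374 up 0.179
1.2 back 0.393 up 0.133
1.32 back 0.406 up 0.085
1.44 back 0.413 up 0.036
1.56 back 0.415 up -0.014
1.68 back 0.41 up -0.063
```

{"method": "move_arm", "body": {"steps": [{"tx":-0.18,"ty":-0.1,"tz":0,"rx":0,"ry":0,"rz":0,"fingers":0},{"tx":-0.17,"ty":-0.12,"tz":0,"rx":0,"ry":0,"rz":0,"fingers":0},{"tx":-0.16,"ty":-0.13,"tz":0,"rx":0,"ry":0,"rz":0,"fingers":0},{"tx":-0.16,"ty":-0.13,"tz":0,"rx":0,"ry":0,"rz":0,"fingers":0},{"tx":-0.14,"ty":-0.15,"tz":0,"rx":0,"ry":0,"rz":0,"fingers":0},{"tx":-0.14,"ty":-0.15,"tz":0,"rx":0,"ry":0,"rz":0,"fingers":0}]}}

```text
time_s: 21.05
tool_pos: [0.5205, 0.1253, 0.1611]
eef_rot: [-0.503, 0.656, -0.265, -0.497]
wrist_force: [8.6, 6.2, -12.6]
width: 0.26
```

```bash
python3 s.py
python3 - <<'E'
from h import *
c=cap('wrist','w12.png')
E
```

```text
21.05 [ 0.34  0.26 -0.76  2.22  0.47  0.36  1.19] [0.521 0.125 0.161] 0.26 [  8.6   6.2 -12.6]
[[0.366, -0.847, -0.385], [0.153, -0.353, 0.923], [-0.918, -0.397, 0.0]]
```

{"method": "move_arm", "body": {"steps": [{"tx":-0.245,"ty":-0.335,"tz":0,"rx":0,"ry":0,"rz":0.35,"fingers":0},{"tx":-0.215,"ty":-0.355,"tz":0,"rx":0,"ry":0,"rz":0.35,"fingers":0},{"tx":-0.185,"ty":-0.37,"tz":0,"rx":0,"ry":0,"rz":0.35,"fingers":0},{"tx":-0.15,"ty":-0.385,"tz":0,"rx":0,"ry":0,"rz":0.35,"fingers":0},{"tx":-0.115,"ty":-0.4,"tz":0,"rx":0,"ry":0,"rz":0.35,"fingers":0},{"tx":-0.08,"ty":-0.405,"tz":0,"rx":0,"ry":0,"rz":0.35,"fingers":0},{"tx":0,"ty":0,"tz":0,"rx":0,"ry":0,"rz":0,"fingers":0}]}}

```text
time_s: 21.98
tool_pos: [0.6043, 0.16, 0.2438]
eef_rot: [-0.456, 0.629, -0.323, -0.54]
wrist_force: [3.2, 2.3, -4.3]
width: 0.252
```

```bash
python3 s.py
python3 - <<'E'
from h import *
c=cap('wrist','w13.png')
s=st(); d=np.array(s['tool_pos'])-HINGE; print(-d@F,d[2])
E
```

```text
21.975 [ 0.29  0.38 -0.81  1.8   0.38  0.87  1.3 ] [0.604 0.16  0.244] 0.252 [ 3.2  2.3 -4.3]
[[0.207, -0.9, -0.384], [0.086, -0.374, 0.923], [-0.975, -0.224, -0.0]]
0.06251156068213003 0.14855535400004877
```

{"method": "move_arm", "body": {"steps": [{"tx":-0.04,"ty":-0.415,"tz":0,"rx":0,"ry":0,"rz":0.35,"fingers":0},{"tx":0,"ty":-0.415,"tz":0,"rx":0,"ry":0,"rz":0.35,"fingers":0},{"tx":0.03,"ty":-0.415,"tz":0,"rx":0,"ry":0,"rz":0.35,"fingers":0},{"tx":0.07,"ty":-0.41,"tz":0,"rx":0,"ry":0,"rz":0.35,"fingers":0},{"tx":0.1,"ty":-0.4,"tz":0,"rx":0,"ry":0,"rz":0.2,"fingers":0},{"tx":0,"ty":0,"tz":0,"rx":0,"ry":0,"rz":0,"fingers":0},{"tx":0,"ty":0,"tz":0,"rx":0,"ry":0,"rz":0,"fingers":0.5},{"tx":0,"ty":0,"tz":0,"rx":0,"ry":0,"rz":0,"fingers":0.5},{"tx":-0.5,"ty":0,"tz":0,"rx":0,"ry":0,"rz":0,"fingers":0.5},{"tx":-0.9,"ty":0,"tz":0,"rx":0,"ry":0,"rz":0,"fingers":0.5},{"tx":-0.6,"ty":0.5,"tz":0,"rx":0,"ry":0,"rz":0,"fingers":0.5}]}}

```text
time_s: 23.4
tool_pos: [0.6665, 0.1858, 0.3523]
eef_rot: [-0.418, 0.605, -0.366, -0.57]
wrist_force: [-0.6, 0.6, -0.1]
width: 0.499
```

```bash
python3 s.py
python3 - <<'E'
from h import *
cap('side','s14.png'); c=cap('top','t14.png')
P,u,v=cloud(c,np.ones((480,640),bool))
def sel(x0,x1,y0,y1,z0,z1): 
    m=(P[:,0]>x0)&(P[:,0]<x1)&(P[:,1]>y0)&(P[:,1]<y1)&(P[:,2]>z0)&(P[:,2]<z1); return P[m]
for t in ['red_mid','yellow_mid','blue_mid']:
    for d in eyes.trace('top',t):
        Q,_,_=cloud(c,d['pixels']); x,y,_=np.median(Q,0)
        Q=sel(x-.045,x+.045,y-.045,y+.045,.038,.052)
        if len(Q)<50: continue
        print(t,round(d['confidence'],2),np.round(d['box']),rect(Q[:,:2]))
        T=sel(x-.06,x+.06,y-.07,y+.07,.136,.16)
        if len(T)>3:
            dd=np.linalg.svd(T[:,:2]-T[:,:2].mean(0))[2][0]; print('   bar',T.mean(0).round(4),np.degrees(np.arctan2(dd[1],dd[0])).round(1))
E
```

```text
23.4 [ 0.16  0.49 -0.78  1.39  0.36  1.32  1.34] [0.667 0.186 0.352] 0.499 [-0.6  0.6 -0.1]
[[0.081, -0.92, -0.384], [0.033, -0.383, 0.923], [-0.996, -0.087, -0.0]]
red_mid 0.98 [470. 267. 533. 306.] (array([ 0.46884247, -0.46124176]), 88.41228485107422, 38.73661422729492, -14.049552917480469)
   bar [ 0.4644 -0.4818  0.1479] 107.9
red_mid 0.56 [404. 205. 436. 232.] (array([ 0.62304224, -0.31573938]), 56.21822738647461, 39.85545349121094, -34.270240783691406)
   bar [ 0.6236 -0.316   0.1446] -123.9
red_mid 0.39 [421. 275. 450. 304.] (array([ 0.45519183, -0.34766608]), 56.754573822021484, 40.872684478759766, -37.02629089355469)
   bar [ 0.4557 -0.3468  0.1449] -127.1
yellow_mid 0.61 [423. 276. 451. 301.] (array([ 0.45519183, -0.34766608]), 56.754573822021484, 40.872684478759766, -37.02629089355469)
   bar [ 0.4557 -0.3468  0.1449] -127.1
blue_mid 0.85 [344. 238. 369. 266.] (array([ 0.54531873, -0.17128661]), 56.47184371948242, 39.89451599121094, -41.41200256347656)
   bar [ 0.5448 -0.1715  0.1443] -131.4
```

```bash
cat > f3.py <<'E'
from ik import *
q=st()['q']
def P(b,z,h,ti): return np.array([b[0],b[1],z])+.008*axis(h,ti)
PB=FRONT+.075*F
items={'red':((.623,-.3157),.098,-35),'redflip':((.623,-.3157),.098,145),'yel':((.4552,-.3477),.098,-37.4),'yelr':((.4552,-.3477),.098,142.6),'blue':((.5453,-.1713),.098,-41.4),
'hookhi':(HOOK[:2],.255+.024-.045,-8.7),'hooklo':(HOOK[:2],.255-.02-.045,-8.7),
'pa':((PB+.088*L)[:2],.036+.098,22.6),'pb':(PB[:2],.036+.098,22.6),'pc':((PB-.088*L)[:2],.036+.098,22.6)}
for k,(b,z,h) in items.items():
  for ti in (30,40):
    for fl in (0,1):
      o=ik(P(b,z,h,ti),tflip(h,ti,fl),n=10,q0=q,margin=.02)
      o.sort(key=lambda x:abs(x-q).max())
      print(k,ti,'flip',fl,len(o),*[x.round(2).tolist() for x in o[:2]])
E
python3 f3.py
```

```text
red 30 flip 0 7 [-0.19, 0.62, 0.72, 2.02, -1.3, 0.31, -0.65] [0.43, 0.52, -0.15, 2.02, 1.04, 0.19, -2.85]
red 30 flip 1 7 [0.74, 0.57, -0.57, 2.02, 1.39, 0.39, 0.03] [0.75, 0.58, -0.58, 2.02, 1.39, 0.4, 0.03]
red 40 flip 0 8 [0.91, 0.67, -0.83, 2.13, 2.0, 0.61, 2.64] [0.77, 0.6, -0.62, 2.13, 2.06, 0.49, 2.52]
red 40 flip 1 7 [1.04, 0.79, -1.04, 2.13, 1.97, 0.78, -0.39] [0.79, 0.61, -0.65, 2.13, 2.05, 0.5, -0.6]
redflip 30 flip 0 6 [0.61, 0.95, -0.45, 1.2, 0.23, 1.58, 1.15] [0.63, 0.96, -0.5, 1.2, 0.26, 1.58, 1.12]
redflip 30 flip 1 4 [0.36, 0.91, 0.07, 1.2, -0.1, 1.56, -1.73] [0.47, 0.91, -0.16, 1.2, 0.04, 1.56, -1.85]
redflip 40 flip 0 7 [0.5, 1.02, -0.24, 1.06, 0.07, 1.77, 1.26] [0.5, 1.02, -0.24, 1.06, 0.07, 1.77, 1.26]
redflip 40 flip 1 2 [0.39, 1.01, 0.02, 1.06, -0.09, 1.77, -1.75] [0.63, 1.07, -0.55, 1.06, 0.27, 1.8, -2.04]
yel 30 flip 0 5 [0.93, 0.41, -0.49, 2.3, 1.83, 0.2, 2.82] [0.97, 0.42, -0.53, 2.3, 1.81, 0.22, 2.84]
yel 30 flip 1 5 [1.4, 0.68, -1.17, 2.29, 1.71, 0.64, -0.1] [1.33, 0.59, -1.04, 2.29, 1.71, 0.52, -0.14]
yel 40 flip 0 3 [1.36, 0.67, -1.1, 2.4, 2.18, 0.69, 2
[... 2395 characters left out ...]
, 0.36, -0.41, 2.21, 1.18, 0.2, 0.26] [-0.19, 0.37, -0.48, 2.21, 1.24, 0.23, 0.21]
pb 40 flip 0 8 [0.36, 0.77, -1.33, 2.32, 1.94, 0.85, 2.84] [0.28, 0.63, -1.16, 2.32, 1.98, 0.67, 2.73]
pb 40 flip 1 7 [0.27, 0.61, -1.14, 2.32, 1.99, 0.66, -0.42] [0.18, 0.53, -0.98, 2.32, 2.05, 0.54, -0.52]
pc 30 flip 0 8 [-0.78, 0.38, 0.53, 2.2, -1.29, 0.28, -0.3] [-0.86, 0.4, 0.62, 2.2, -1.34, 0.32, -0.26]
pc 30 flip 1 6 [0.34, 0.49, -0.92, 2.2, 1.37, 0.35, 0.29] [0.38, 0.51, -0.98, 2.2, 1.4, 0.39, 0.27]
pc 40 flip 0 5 [0.44, 0.57, -1.06, 2.32, 2.1, 0.46, 2.76] [0.33, 0.49, -0.89, 2.32, 2.25, 0.36, 2.59]
pc 40 flip 1 6 [0.59, 0.83, -1.39, 2.31, 1.94, 0.78, -0.11] [0.59, 0.82, -1.37, 2.31, 1.95, 0.76, -0.12]
```

Run:
```python
from h import *
go([.47,.05,.34],Rt=tfl(0,30))
```

```text
rot units [ 4.35  1.34 -4.96] shift(before rot) [-0.2   4.66 -0.98] (after rot) [-1.8   3.49 -2.7 ]
```

{"method": "move_arm", "body": {"steps": [{"tx":0,"ty":0.9,"tz":0,"rx":0,"ry":0,"rz":0,"fingers":0.7},{"tx":0,"ty":0.95,"tz":-0.1,"rx":0,"ry":0,"rz":0,"fingers":0.7},{"tx":0,"ty":0.95,"tz":-0.2,"rx":0,"ry":0,"rz":0,"fingers":0.7},{"tx":0,"ty":0.95,"tz":-0.3,"rx":0,"ry":0,"rz":0,"fingers":0.7},{"tx":-0.1,"ty":0.9,"tz":-0.4,"rx":0,"ry":0,"rz":0,"fingers":0.7},{"tx":0,"ty":0,"tz":0,"rx":0.73,"ry":0.22,"rz":-0.83,"fingers":0.7},{"tx":0,"ty":0,"tz":0,"rx":0.73,"ry":0.22,"rz":-0.83,"fingers":0.7},{"tx":0,"ty":0,"tz":0,"rx":0.73,"ry":0.22,"rz":-0.83,"fingers":0.7},{"tx":0,"ty":0,"tz":0,"rx":0.73,"ry":0.22,"rz":-0.83,"fingers":0.7},{"tx":0,"ty":0,"tz":0,"rx":0.73,"ry":0.22,"rz":-0.83,"fingers":0.7},{"tx":0,"ty":0,"tz":0,"rx":0.7,"ry":0.24,"rz":-0.81,"fingers":0.7}]}}

```text
time_s: 25.02
tool_pos: [0.471, 0.0497, 0.3345]
eef_rot: [0.614, -0.611, 0.354, 0.353]
wrist_force: [0.2, 0.0, 0.4]
width: 0.7
```

```bash
python3 s.py
python3 - <<'E'
from h import *
# lid angle from top view now unobstructed?
c=cap('top','t15.png')
a=axis(-35,40); B=np.array([.623,-.3157,.098])
go(B-.07*a,Rt=tfl(-35,40)); go(B+.008*a,Rt=tfl(-35,40)); print(B-.07*a)
E
```

```text
25.025 [ 0.68 -0.25 -0.83  2.19 -0.17  0.61  1.5 ] [0.471 0.05  0.335] 0.7 [0.2 0.  0.4]
[[0.5, -0.866, 0.002], [0.001, 0.003, 1.0], [-0.866, -0.5, 0.003]]
rot units [ 5.69  4.01 -1.94] shift(before rot) [ 4.32 -0.23 -6.8 ] (after rot) [ 6.52 -2.12 -4.23]
rot units [ 5.69  4.01 -1.94] shift(before rot) [ 5.76 -0.35 -7.37] (after rot) [ 8.08 -2.12 -4.23]
[ 0.58614215 -0.28989185  0.15162311]
```

{"method": "move_arm", "body": {"steps": [{"tx":0,"ty":0,"tz":-0.95,"rx":0,"ry":0,"rz":0,"fingers":0.7},{"tx":0,"ty":0,"tz":-0.95,"rx":0,"ry":0,"rz":0,"fingers":0.7},{"tx":0,"ty":0,"tz":-0.95,"rx":0,"ry":0,"rz":0,"fingers":0.7},{"tx":0,"ty":0,"tz":-0.95,"rx":0,"ry":0,"rz":0,"fingers":0.7},{"tx":0,"ty":0,"tz":-0.95,"rx":0,"ry":0,"rz":0,"fingers":0.7},{"tx":0,"ty":0,"tz":-0.95,"rx":0,"ry":0,"rz":0,"fingers":0.7},{"tx":0,"ty":0,"tz":-0.95,"rx":0,"ry":0,"rz":0,"fingers":0.7},{"tx":0,"ty":0,"tz":0,"rx":0.95,"ry":0.67,"rz":-0.32,"fingers":0.7},{"tx":0,"ty":0,"tz":0,"rx":0.95,"ry":0.67,"rz":-0.32,"fingers":0.7},{"tx":0,"ty":0,"tz":0,"rx":0.95,"ry":0.67,"rz":-0.32,"fingers":0.7},{"tx":0,"ty":0,"tz":0,"rx":0.95,"ry":0.67,"rz":-0.32,"fingers":0.7},{"tx":0,"ty":0,"tz":0,"rx":0.95,"ry":0.67,"rz":-0.32,"fingers":0.7},{"tx":0,"ty":0,"tz":0,"rx":0.94,"ry":0.66,"rz":-0.34,"fingers":0.7}]}}

```text
time_s: 26.7
tool_pos: [0.4708, -0.2825, 0.3334]
eef_rot: [0.698, -0.526, 0.475, 0.104]
wrist_force: [-0.3, -1.3, 0.0]
width: 0.698
```

```bash
python3 s.py
python3 - <<'E'
from h import *
a=axis(-35,40); B=np.array([.623,-.3157,.098])
go(B-.07*a,Rt=tfl(-35,40)); go(B+.008*a,Rt=tfl(-35,40)); print(B-.07*a)
E
```

```text
26.7 [ 0.86 -0.11 -0.48  2.2   0.26  0.37  1.14] [ 0.471 -0.283  0.333] 0.698 [-0.3 -1.3  0. ]
[[0.526, -0.646, 0.553], [-0.354, 0.425, 0.833], [-0.773, -0.634, -0.005]]
rot units [ 0.25  0.14 -0.13] shift(before rot) [4.08 0.75 1.17] (after rot) [4.05 0.82 1.2 ]
rot units [ 0.25  0.14 -0.13] shift(before rot) [5.64 0.74 1.15] (after rot) [5.61 0.82 1.2 ]
[ 0.58614215 -0.28989185  0.15162311]
```

{"method": "move_arm", "body": {"steps": [{"tx":0.8,"ty":0.16,"tz":0.24,"rx":0.25,"ry":0.14,"rz":-0.13,"fingers":0.65},{"tx":0.8,"ty":0.16,"tz":0.24,"rx":0,"ry":0,"rz":0,"fingers":0.65},{"tx":0.8,"ty":0.16,"tz":0.24,"rx":0,"ry":0,"rz":0,"fingers":0.65},{"tx":0.8,"ty":0.16,"tz":0.24,"rx":0,"ry":0,"rz":0,"fingers":0.65},{"tx":0.8,"ty":0.16,"tz":0.24,"rx":0,"ry":0,"rz":0,"fingers":0.65},{"tx":0,"ty":0,"tz":0,"rx":0,"ry":0,"rz":0,"fingers":0.65}]}}

```text
time_s: 27.45
tool_pos: [0.5593, -0.2925, 0.1824]
eef_rot: [0.695, -0.522, 0.485, 0.097]
wrist_force: [-0.5, -0.3, 0.1]
width: 0.65
```

```bash
python3 s.py
python3 - <<'E'
from h import *
a=axis(-35,40); B=np.array([.623,-.3157,.098])
go(B+.008*a,Rt=tfl(-35,40)); print(B-.07*a)
c=cap('wrist','w16.png'); print(proj(c,[B,B+.045*Z]))
c=cap('top','t16.png')
P,u,v=cloud(c,np.ones((480,640),bool))
m=(P[:,2]>.085)&(P[:,2]<.1)&(u>80)&(u<250)&(v>180)&(v<320)
print('rim',m.sum(),rect(P[m][:,:2]))
m=(P[:,2]>.03)&(P[:,2]<.041)&(u>80)&(u<250)&(v>180)&(v<320)
print('floor',m.sum(),P[m][:,2].mean())
cv2.imwrite('pics/case16.png',cv2.resize(c['image'][180:330,20:260],None,fx=3,fy=3,interpolation=cv2.INTER_CUBIC))
for k in (-1,0,1):
    ctr=FRONT+.075*F+k*.088*L
    cs=[ctr+sx*.031*F+sy*.023*L+.048*Z for sx in(-1,1) for sy in(-1,1)]
    print(k,ctr.round(4),((proj(c,cs)-[20,180])*3).round(0).tolist())
E
```

```text
27.45 [ 0.73  0.3  -0.53  2.21  1.56  0.37 -0.19] [ 0.559 -0.292  0.182] 0.65 [-0.5 -0.3  0.1]
[[0.511, -0.641, 0.573], [-0.372, 0.436, 0.82], [-0.775, -0.632, -0.015]]
rot units [ 0.12 -0.13 -0.17] shift(before rot) [2.29 0.04 0.38] (after rot) [2.3  0.08 0.35]
[ 0.58614215 -0.28989185  0.15162311]
[[345.09247588 228.76097758]
 [346.48403282 283.02446635]]
rim 2063 (array([0.53925104, 0.25889716]), 311.9192199707031, 231.92953491210938, -65.27231407165527)
floor 1640 0.03546011787506079
-1 [0.5775 0.1774 0.    ] [[592.0, 201.0], [535.0, 225.0], [561.0, 127.0], [505.0, 151.0]]
0 [0.5436 0.2586 0.    ] [[484.0, 248.0], [428.0, 272.0], [453.0, 173.0], [397.0, 197.0]]
1 [0.5098 0.3399 0.    ] [[376.0, 294.0], [319.0, 319.0], [346.0, 219.0], [290.0, 243.0]]
```

```bash
cat > pk.py <<'E'
from h import *
def pockets(c):
    P,u,v=cloud(c,np.ones((480,640),bool))
    d=P-(FRONT+.075*F); a=d@F; b=d@L
    for k in (-1,0,1):
        m=(abs(a)<.045)&(abs(b-k*.088)<.038)&(P[:,2]<.0425)&(P[:,2]>.02)
        if m.sum()>50:
            A,B=a[m],b[m]-k*.088
            print(k,m.sum(),'x range',np.percentile(A,[1,99]).round(4),'y',np.percentile(B,[1,99]).round(4),'z',np.median(P[m][:,2]).round(4))
    # rim: walls top z .095
    for nm,mm in [('front',(abs(a+.0725)<.012)&(abs(b)<.13)),('left',(abs(b-.1475)<.012)&(abs(a)<.06)),('right',(abs(b+.1475)<.012)&(abs(a)<.06))]:
        m=mm&(P[:,2]>.091)&(P[:,2]<.099)
        print(nm,m.sum(),np.percentile(a[m],[2,50,98]).round(4),np.percentile(b[m],[2,50,98]).round(4))
    m=(abs(a+.0725)<.012)&(abs(b)<.14)&(P[:,2]>.091)&(P[:,2]<.099)
    print('front slope deg',np.degrees(np.polyfit(b[m],a[m],1)[0]))
E
python3 - <<'E'
from pk import *
pockets(cap('top'))
E
```

```text
-1 534 x range [-0.0295  0.0306] y [-0.0222  0.0226] z 0.0353
0 538 x range [-0.0296  0.0317] y [-0.0204  0.0233] z 0.0353
1 535 x range [-0.0288  0.0311] y [-0.019   0.0251] z 0.0353
front 594 [-0.0828 -0.0767 -0.071 ] [-0.1251 -0.001   0.1248]
left 116 [-0.0536  0.0067  0.0579] [0.1433 0.1457 0.1488]
right 125 [-0.0572 -0.0006  0.0572] [-0.1512 -0.1489 -0.1461]
front slope deg 0.15469508202743917
```

{"method": "move_arm", "body": {"steps": [{"tx":0.5,"ty":0.04,"tz":0.2,"rx":0.12,"ry":-0.13,"rz":-0.17,"fingers":0.65},{"tx":0.5,"ty":0.04,"tz":0.15,"rx":0,"ry":0,"rz":0,"fingers":0.65},{"tx":0.5,"ty":0,"tz":0,"rx":0,"ry":0,"rz":0,"fingers":0.65},{"tx":0.4,"ty":0,"tz":0,"rx":0,"ry":0,"rz":0,"fingers":0.65},{"tx":0.3,"ty":0,"tz":0,"rx":0,"ry":0,"rz":0,"fingers":0.65},{"tx":0.1,"ty":0,"tz":0,"rx":0,"ry":0,"rz":0,"fingers":0.65},{"tx":0,"ty":0,"tz":0,"rx":0,"ry":0,"rz":0,"fingers":0.65}]}}

```text
time_s: 28.48
tool_pos: [0.6278, -0.3206, 0.0972]
eef_rot: [0.702, -0.523, 0.476, 0.089]
wrist_force: [0.4, 0.1, -0.0]
width: 0.649
```

```bash
python3 s.py
python3 - <<'E'
from h import *
a=axis(-35,40); B=np.array([.623,-.3157,.098])
go(B+.008*a,Rt=tfl(-35,40)); print(B-.07*a)
c=cap('wrist','w17.png'); print(proj(c,[B,B+.045*Z]))
E
```

```text
28.475 [ 0.73  0.57 -0.54  2.1   1.96  0.48 -0.52] [ 0.628 -0.321  0.097] 0.649 [ 0.4  0.1 -0. ]
[[0.531, -0.622, 0.576], [-0.373, 0.438, 0.818], [-0.761, -0.649, 0.001]]
rot units [-0.03 -0.01  0.1 ] shift(before rot) [0.06 0.09 0.03] (after rot) [0.06 0.09 0.03]
[ 0.58614215 -0.28989185  0.15162311]
[[322.95078544 298.84721491]
 [323.33486926 408.63522269]]
```

{"method": "move_arm", "body": {"force": 60, "steps": [{"tx":0.06,"ty":0.06,"tz":0.03,"rx":0,"ry":0,"rz":0,"fingers":0.5},{"tx":0,"ty":0,"tz":0,"rx":0,"ry":0,"rz":0,"fingers":0},{"tx":0,"ty":0,"tz":0,"rx":0,"ry":0,"rz":0,"fingers":0},{"tx":0,"ty":0,"tz":0,"rx":0,"ry":0,"rz":0,"fingers":0},{"tx":0,"ty":0,"tz":0,"rx":0,"ry":0,"rz":0,"fingers":0},{"tx":-0.2,"ty":-0.17,"tz":0,"rx":0,"ry":0,"rz":0,"fingers":0},{"tx":-0.3,"ty":-0.26,"tz":0,"rx":0,"ry":0,"rz":0,"fingers":0},{"tx":0,"ty":0,"tz":0,"rx":0,"ry":0,"rz":0,"fingers":0},{"tx":0,"ty":0,"tz":0,"rx":0,"ry":0,"rz":0,"fingers":0}]}}

```text
time_s: 29.65
tool_pos: [0.6276, -0.3189, 0.1238]
eef_rot: [0.702, -0.522, 0.477, 0.09]
wrist_force: [0.4, -0.1, -4.9]
width: 0.378
```

```bash
python3 s.py
python3 - <<'E'
from h import *
c=cap('wrist','w18.png'); cap('side','s18.png')
E
```

```text
29.65 [ 0.7   0.51 -0.51  2.09  1.85  0.44 -0.43] [ 0.628 -0.319  0.124] 0.378 [ 0.4 -0.1 -4.9]
[[0.529, -0.623, 0.575], [-0.372, 0.439, 0.818], [-0.762, -0.647, 0.001]]
```

{"method": "move_arm", "body": {"steps": [{"tx":-0.48,"ty":-0.41,"tz":0,"rx":0,"ry":0,"rz":0,"fingers":0},{"tx":-0.48,"ty":-0.41,"tz":0,"rx":0,"ry":0,"rz":0,"fingers":0},{"tx":-0.48,"ty":-0.41,"tz":0,"rx":0,"ry":0,"rz":0,"fingers":0},{"tx":-0.48,"ty":-0.41,"tz":0,"rx":0,"ry":0,"rz":0,"fingers":0},{"tx":0,"ty":0,"tz":0,"rx":-0.5,"ry":-0.43,"rz":0,"fingers":0},{"tx":0,"ty":0,"tz":0,"rx":-0.5,"ry":-0.43,"rz":0,"fingers":0},{"tx":0,"ty":0,"tz":0,"rx":-0.5,"ry":-0.43,"rz":0,"fingers":0},{"tx":0,"ty":0,"tz":0,"rx":-0.5,"ry":-0.43,"rz":0,"fingers":0},{"tx":0,"ty":0,"tz":0,"rx":-0.5,"ry":-0.43,"rz":0,"fingers":0},{"tx":0,"ty":0,"tz":0,"rx":-0.5,"ry":-0.43,"rz":0,"fingers":0},{"tx":0,"ty":0,"tz":0,"rx":-0.5,"ry":-0.43,"rz":0,"fingers":0},{"tx":0,"ty":0,"tz":0,"rx":-0.5,"ry":-0.42,"rz":0,"fingers":0}]}}

```text
time_s: 31.25
tool_pos: [0.6269, -0.3197, 0.2499]
eef_rot: [0.663, -0.617, 0.345, 0.248]
wrist_force: [0.6, -0.4, -5.3]
width: 0.375
```

```bash
cat >> h.py <<'E'
HX=np.array([np.cos(np.radians(-8.7)),np.sin(np.radians(-8.7)),0])
def hk(x,up,tilt=40,dz=.050,dx=.005):
    """TCP for bar at hook-frame x (m), height up above seat"""
    return HOOK+x*HX+up*Z+np.array([0,0,-dz])+dx*HX
E
python3 s.py
python3 - <<'E'
from h import *
go(hk(-.045,.045),Rt=tfl(-8.7,40));go(hk(-.045,.027),Rt=tfl(-8.7,40))
E
```

```text
31.25 [ 1.31  0.47 -1.04  1.96  0.72  0.3   1.26] [ 0.627 -0.32   0.25 ] 0.375 [ 0.6 -0.4 -5.3]
[[0.639, -0.754, 0.152], [-0.097, 0.117, 0.988], [-0.763, -0.646, 0.002]]
rot units [-0.02  0.01  0.05] shift(before rot) [-1.25  1.49  5.2 ] (after rot) [-1.25  1.49  5.2 ]
rot units [-0.02  0.01  0.05] shift(before rot) [-0.98  1.72  5.2 ] (after rot) [-0.98  1.72  5.2 ]
```

{"method": "move_arm", "body": {"steps": [{"tx":-0.1,"ty":0.1,"tz":0.4,"rx":0,"ry":0,"rz":0,"fingers":0},{"tx":-0.16,"ty":0.2,"tz":0.7,"rx":0,"ry":0,"rz":0,"fingers":0},{"tx":-0.16,"ty":0.2,"tz":0.7,"rx":0,"ry":0,"rz":0,"fingers":0},{"tx":-0.16,"ty":0.2,"tz":0.7,"rx":0,"ry":0,"rz":0,"fingers":0},{"tx":-0.16,"ty":0.2,"tz":0.7,"rx":0,"ry":0,"rz":0,"fingers":0},{"tx":-0.16,"ty":0.2,"tz":0.7,"rx":0,"ry":0,"rz":0,"fingers":0},{"tx":-0.16,"ty":0.2,"tz":0.7,"rx":0,"ry":0,"rz":0,"fingers":0},{"tx":-0.16,"ty":0.2,"tz":0.4,"rx":0,"ry":0,"rz":0,"fingers":0},{"tx":0,"ty":0,"tz":0.2,"rx":0,"ry":0,"rz":0,"fingers":0},{"tx":0,"ty":0,"tz":0,"rx":0,"ry":0,"rz":0,"fingers":0}]}}

```text
time_s: 32.5
tool_pos: [0.5723, -0.0467, 0.2492]
eef_rot: [0.663, -0.617, 0.344, 0.247]
wrist_force: [0.0, -0.7, -5.7]
width: 0.377
```

```bash
python3 s.py
python3 - <<'E'
from h import *
go(hk(-.045,.027),Rt=tfl(-8.7,40)); go(hk(-.001,.027),Rt=tfl(-8.7,40))
c=cap('side','s19.png'); cv2.imwrite('pics/s19c.png',cv2.resize(c['image'][150:290,240:400],None,fx=4.5,fy=4,interpolation=cv2.INTER_CUBIC))
cap('wrist','w19.png')
P,u,v=cloud(c,np.ones((480,640),bool))
m=(P[:,0]>.5)&(P[:,0]<.66)&(P[:,1]>-.12)&(P[:,1]<.05)&(P[:,2]>.268)&(P[:,2]<.3); print(P[m].round(3)[:40].tolist())
E
```

```text
32.5 [ 0.63  0.1  -0.78  2.27  1.14  0.27  0.26] [ 0.572 -0.047  0.249] 0.377 [ 0.  -0.7 -5.7]
[[0.641, -0.752, 0.151], [-0.097, 0.115, 0.989], [-0.761, -0.649, 0.001]]
rot units [-0.    0.01  0.09] shift(before rot) [ 0.24  0.25 -0.03] (after rot) [ 0.24  0.25 -0.03]
rot units [-0.    0.01  0.09] shift(before rot) [ 0.81 -0.42 -0.03] (after rot) [ 0.8  -0.42 -0.03]
[[0.62, -0.059, 0.294], [0.613, -0.054, 0.299], [0.617, -0.051, 0.297], [0.616, -0.056, 0.294], [0.568, -0.065, 0.299], [0.565, -0.064, 0.3], [0.618, -0.053, 0.292], [0.616, -0.054, 0.292], [0.564, -0.061, 0.299], [0.548, -0.078, 0.29], [0.619, -0.054, 0.288], [0.616, -0.055, 0.288], [0.564, -0.062, 0.295], [0.546, -0.064, 0.298], [0.544, -0.066, 0.297], [0.619, -0.055, 0.284], [0.618, -0.059, 0.281], [0.569, -0.052, 0.298], [0.566, -0.058, 0.295], [0.564, -0.06, 0.293], [0.551, -0.069, 0.289], [0.546, -0.063, 0.296], [0.618, -0.051, 0.284], [0.619, -0.059, 0.277], [0.567, -0.047, 0.3], [0.567, -0.061, 0.289], [0.563, -0.058, 0.292], [0.55, -0.066, 0.289], [0.619, -0.052, 0.279], [0.618, -0.057, 0.276], [0.568, -0.042, 0.3], [0.566, -0.059, 0.287], [0.564, -0.06, 0.287], [0.553, -0.068, 0.283], [0.618, -0.051, 0.277], [0.617, -0.056, 0.274], [0.567, -0.039, 0.299], [0.568, -0.063, 0.28], [0.565, -0.062, 0.281], [0.558, -0.066, 0.28]]
```

{"method": "move_arm", "body": {"steps": [{"tx":0.15,"ty":-0.18,"tz":-0.03,"rx":0,"ry":0,"rz":0,"fingers":0},{"tx":0.15,"ty":-0.18,"tz":0,"rx":0,"ry":0,"rz":0,"fingers":0},{"tx":0.15,"ty":-0.18,"tz":0,"rx":0,"ry":0,"rz":0,"fingers":0},{"tx":0.11,"ty":-0.13,"tz":0,"rx":0,"ry":0,"rz":0,"fingers":0},{"tx":0,"ty":0,"tz":0,"rx":0,"ry":0,"rz":0,"fingers":0},{"tx":0.13,"ty":0.11,"tz":0,"rx":0,"ry":0,"rz":0,"fingers":0},{"tx":0.13,"ty":0.11,"tz":0,"rx":0,"ry":0,"rz":0,"fingers":0},{"tx":0,"ty":0,"tz":0,"rx":0,"ry":0,"rz":0,"fingers":0}]}}

```text
time_s: 33.6
tool_pos: [0.6157, -0.0556, 0.2325]
eef_rot: [0.663, -0.617, 0.344, 0.247]
wrist_force: [0.6, 0.4, -4.9]
width: 0.383
```

```bash
python3 s.py
cat > hv.py <<'E'
from h import *
import sys
n=sys.argv[1]
c=cap('side'); cv2.imwrite(f'pics/{n}.png',cv2.resize(c['image'][170:270,270:370],None,fx=6,fy=6,interpolation=cv2.INTER_CUBIC))
E
python3 hv.py h20
python3 - <<'E'
from h import *
go(hk(-.001,.027),Rt=tfl(-8.7,40)); go(hk(-.001,0),Rt=tfl(-8.7,40))
E
```

```text
33.6 [ 0.58  0.21 -0.73  2.2   1.32  0.31  0.12] [ 0.616 -0.056  0.233] 0.383 [ 0.6  0.4 -4.9]
[[0.641, -0.752, 0.152], [-0.097, 0.117, 0.988], [-0.761, -0.648, 0.002]]
rot units [-0.03  0.01  0.1 ] shift(before rot) [-0.02  0.05  0.01] (after rot) [-0.02  0.05  0.01]
rot units [-0.03  0.01  0.1 ] shift(before rot) [0.4  0.4  0.01] (after rot) [0.4  0.4  0.01]
```

{"method": "move_arm", "body": {"steps": [{"tx":0.08,"ty":0.12,"tz":0,"rx":0,"ry":0,"rz":0,"fingers":0},{"tx":0.1,"ty":0.09,"tz":0,"rx":0,"ry":0,"rz":0,"fingers":0},{"tx":0.1,"ty":0.09,"tz":0,"rx":0,"ry":0,"rz":0,"fingers":0},{"tx":0.1,"ty":0.09,"tz":0,"rx":0,"ry":0,"rz":0,"fingers":0},{"tx":0.1,"ty":0.09,"tz":0,"rx":0,"ry":0,"rz":0,"fingers":0},{"tx":0,"ty":0,"tz":0,"rx":0,"ry":0,"rz":0,"fingers":0}]}}

```text
time_s: 34.4
tool_pos: [0.6135, -0.0551, 0.1997]
eef_rot: [0.664, -0.617, 0.344, 0.246]
wrist_force: [-0.9, -0.5, -3.3]
width: 0.375
```

```bash
python3 s.py; python3 hv.py h21;  python3 - <<'E'
from h import *
go(hk(-.001,0),Rt=tfl(-8.7,40));go(hk(-.001,-.02),Rt=tfl(-8.7,40))
E
```

```text
34.4 [ 0.54  0.27 -0.71  2.24  1.61  0.33 -0.16] [ 0.614 -0.055  0.2  ] 0.375 [-0.9 -0.5 -3.3]
[[0.642, -0.751, 0.152], [-0.097, 0.117, 0.988], [-0.76, -0.65, 0.002]]
rot units [-0.03  0.01  0.11] shift(before rot) [-0.08 -0.06  0.01] (after rot) [-0.08 -0.06  0.01]
rot units [-0.03  0.01  0.11] shift(before rot) [0.23 0.2  0.01] (after rot) [0.23 0.19 0.01]
```

{"method": "move_arm", "body": {"steps": [{"tx":0.08,"ty":0.07,"tz":0,"rx":0,"ry":0,"rz":0,"fingers":0},{"tx":0.08,"ty":0.07,"tz":0,"rx":0,"ry":0,"rz":0,"fingers":0},{"tx":0.05,"ty":0.04,"tz":0,"rx":0,"ry":0,"rz":0,"fingers":0},{"tx":0,"ty":0,"tz":0,"rx":0,"ry":0,"rz":0,"fingers":0},{"tx":0,"ty":0,"tz":0,"rx":0,"ry":0,"rz":0,"fingers":0}]}}

```text
time_s: 35.08
tool_pos: [0.6139, -0.0551, 0.1866]
eef_rot: [0.664, -0.617, 0.343, 0.246]
wrist_force: [1.2, 0.4, -0.2]
width: 0.377
```

```bash
python3 s.py; python3 s.py
```

```text
35.075 [ 0.55  0.3  -0.72  2.25  1.72  0.35 -0.26] [ 0.614 -0.055  0.187] 0.377 [ 1.2  0.4 -0.2]
[[0.643, -0.75, 0.152], [-0.098, 0.117, 0.988], [-0.759, -0.651, 0.002]]
35.075 [ 0.55  0.3  -0.72  2.25  1.72  0.35 -0.26] [ 0.614 -0.055  0.187] 0.377 [ 1.2  0.4 -0.2]
[[0.643, -0.75, 0.152], [-0.098, 0.117, 0.988], [-0.759, -0.651, 0.002]]
```

{"method": "move_arm", "body": {"steps": [{"tx":0,"ty":0,"tz":0,"rx":0,"ry":0,"rz":0,"fingers":0.42},{"tx":0,"ty":0,"tz":0,"rx":0,"ry":0,"rz":0,"fingers":0.5},{"tx":0,"ty":0,"tz":0,"rx":0,"ry":0,"rz":0,"fingers":0.65},{"tx":0,"ty":0,"tz":0,"rx":0,"ry":0,"rz":0,"fingers":0.65},{"tx":-0.2,"ty":0,"tz":0,"rx":0,"ry":0,"rz":0,"fingers":0.65},{"tx":-0.4,"ty":0,"tz":0,"rx":0,"ry":0,"rz":0,"fingers":0.65},{"tx":-0.4,"ty":0,"tz":0,"rx":0,"ry":0,"rz":0,"fingers":0.65},{"tx":-0.4,"ty":0,"tz":0,"rx":0,"ry":0,"rz":0,"fingers":0.65}]}}

```text
time_s: 36.08
tool_pos: [0.5678, -0.0482, 0.2393]
eef_rot: [0.664, -0.617, 0.344, 0.246]
wrist_force: [-0.4, 0.1, -0.0]
width: 0.652
```

```bash
python3 s.py; python3 hv.py h22
python3 - <<'E'
from h import *
cap('wrist','w22.png')
E
```

```text
36.075 [ 0.58  0.1  -0.73  2.29  1.25  0.25  0.14] [ 0.568 -0.048  0.239] 0.652 [-0.4  0.1 -0. ]
[[0.642, -0.751, 0.152], [-0.098, 0.117, 0.988], [-0.76, -0.65, 0.002]]
```

{"method": "move_arm", "body": {"steps": [{"tx":0,"ty":0,"tz":0,"rx":0,"ry":0,"rz":0,"fingers":0.65},{"tx":0,"ty":0,"tz":0,"rx":0,"ry":0,"rz":0,"fingers":0.65},{"tx":0,"ty":0,"tz":0,"rx":0,"ry":0,"rz":0,"fingers":0.65},{"tx":0,"ty":0,"tz":0,"rx":0,"ry":0,"rz":0,"fingers":0.65},{"tx":0,"ty":0,"tz":0,"rx":0,"ry":0,"rz":0,"fingers":0.65},{"tx":0,"ty":0,"tz":0,"rx":0,"ry":0,"rz":0,"fingers":0.65},{"tx":0,"ty":0,"tz":0,"rx":0,"ry":0,"rz":0,"fingers":0.65},{"tx":0,"ty":0,"tz":0,"rx":0,"ry":0,"rz":0,"fingers":0.65}]}}

```text
time_s: 37.17
tool_pos: [0.5682, -0.0484, 0.2389]
eef_rot: [0.664, -0.617, 0.344, 0.246]
wrist_force: [-0.7, -0.1, -0.0]
width: 0.651
```

```bash
cat > still.py <<'E'
from h import *
# track red block pixel centroid over some captures (0.05 s each) in wrist view
import sys
lo,hi={'red':((0,0,90),(60,60,255)),'yel':((0,90,90),(80,255,255)),'blue':((70,0,0),(255,70,60))}[sys.argv[1]]
out=[]
for i in range(4):
    c=cap('wrist'); im=c['image'][90:260,230:410]; m=cv2.inRange(im,np.array(lo),np.array(hi))
    v,u=np.nonzero(m); out.append((round(u.mean()+230,2),round(v.mean()+90,2),len(u)))
print(out)
E
python3 still.py red
```

```text
[(np.float64(322.02), np.float64(155.69), 4661), (np.float64(322.01), np.float64(155.73), 4657), (np.float64(322.04), np.float64(155.81), 4654), (np.float64(322.03), np.float64(155.77), 4652)]
```

{"method": "move_arm", "body": {"steps": [{"tx":0,"ty":0,"tz":0,"rx":0,"ry":0,"rz":0,"fingers":0.65},{"tx":0,"ty":0,"tz":0,"rx":0,"ry":0,"rz":0,"fingers":0.65},{"tx":0,"ty":0,"tz":0,"rx":0,"ry":0,"rz":0,"fingers":0.65},{"tx":0,"ty":0,"tz":0,"rx":0,"ry":0,"rz":0,"fingers":0.65},{"tx":0,"ty":0,"tz":0,"rx":0,"ry":0,"rz":0,"fingers":0.65},{"tx":0,"ty":0,"tz":0,"rx":0,"ry":0,"rz":0,"fingers":0.65},{"tx":0,"ty":0,"tz":0,"rx":0,"ry":0,"rz":0,"fingers":0.65},{"tx":0,"ty":0,"tz":0,"rx":0,"ry":0,"rz":0,"fingers":0.65},{"tx":0,"ty":0,"tz":0,"rx":0,"ry":0,"rz":0,"fingers":0.65},{"tx":0,"ty":0,"tz":0,"rx":0,"ry":0,"rz":0,"fingers":0.65}]}}

```text
time_s: 38.62
tool_pos: [0.5682, -0.0484, 0.2389]
eef_rot: [0.664, -0.617, 0.344, 0.246]
wrist_force: [-0.5, 0.5, -0.1]
width: 0.648
```

```bash
python3 still.py red; python3 s.py;python3 hv.py h23
python3 - <<'E'
from h import *
c=cap('wrist','w23.png')
P,u,v=cloud(c,np.ones((480,640),bool))
m=(u>290)&(u<353)&(v>180)&(v<320)&(P[:,0]<.66)&(P[:,2]<.3)
Q=P[m]; B=Q[Q[:,2]>.15]
print('bail',len(B),B.mean(0).round(4),B[:,2].max()); d=B-HOOK; print('hook-frame x',(d@HX).mean(), 'y',(d@np.array([-HX[1],HX[0],0])).mean())
x=d@HX; print('tilt fit dx/dz',np.polyfit(B[:,2],x,1)[0])
T=B[B[:,2]>B[:,2].max()-.012]; y=(T-HOOK)@np.array([-HX[1],HX[0],0]); xx=(T-HOOK)@HX; print('bar yaw rel deg',np.degrees(np.polyfit(y,xx,1)[0]),'bar',T.mean(0))
E
```

```text
[(np.float64(322.03), np.float64(155.83), 4654), (np.float64(321.99), np.float64(155.78), 4648), (np.float64(322.03), np.float64(155.82), 4650), (np.float64(322.01), np.float64(155.83), 4653)]
38.825 [ 0.58  0.1  -0.73  2.29  1.25  0.26  0.14] [ 0.568 -0.048  0.239] 0.649 [-0.2  0.6 -0.4]
[[0.642, -0.751, 0.153], [-0.098, 0.117, 0.988], [-0.76, -0.649, 0.002]]
bail 2290 [ 0.6059 -0.0529  0.2034] 0.23858618580740898
hook-frame x -0.003806691980654068 y 0.0005486494950015708
tilt fit dx/dz -0.01278858773884162
bar yaw rel deg -0.9272862154150371 bar [ 0.60503907 -0.05279755  0.23245865]
```

{"method": "move_arm", "body": {"force": 60, "steps": [{"tx":0.5,"ty":0,"tz":0,"rx":0,"ry":0,"rz":0,"fingers":0.65},{"tx":0.5,"ty":0,"tz":0,"rx":0,"ry":0,"rz":0,"fingers":0.65},{"tx":0.4,"ty":0,"tz":0,"rx":0,"ry":0,"rz":0,"fingers":0.65},{"tx":0,"ty":0,"tz":0,"rx":0,"ry":0,"rz":0,"fingers":0.5},{"tx":0,"ty":0,"tz":0,"rx":0,"ry":0,"rz":0,"fingers":0},{"tx":0,"ty":0,"tz":0,"rx":0,"ry":0,"rz":0,"fingers":0},{"tx":0,"ty":0,"tz":0,"rx":0,"ry":0,"rz":0,"fingers":0},{"tx":0,"ty":0,"tz":0,"rx":0,"ry":0,"rz":0,"fingers":0},{"tx":-0.15,"ty":-0.13,"tz":0,"rx":0,"ry":0,"rz":0,"fingers":0},{"tx":-0.2,"ty":-0.17,"tz":0,"rx":0,"ry":0,"rz":0,"fingers":0},{"tx":-0.2,"ty":-0.17,"tz":0,"rx":0,"ry":0,"rz":0,"fingers":0},{"tx":-0.2,"ty":-0.17,"tz":0,"rx":0,"ry":0,"rz":0,"fingers":0},{"tx":0,"ty":0,"tz":0,"rx":0,"ry":0,"rz":0,"fingers":0}]}}

```text
time_s: 40.55
tool_pos: [0.6125, -0.0555, 0.2348]
eef_rot: [0.664, -0.617, 0.344, 0.246]
wrist_force: [-0.1, -0.2, -5.2]
width: 0.378
```

```bash
python3 s.py; python3 hv.py h24
python3 - <<'E'
from h import *
c=cap('wrist','w24.png')
E
```

```text
40.55 [ 0.52  0.19 -0.67  2.21  1.29  0.29  0.14] [ 0.612 -0.055  0.235] 0.378 [-0.1 -0.2 -5.2]
[[0.642, -0.751, 0.153], [-0.098, 0.118, 0.988], [-0.761, -0.649, 0.002]]
```

{"method": "move_arm", "body": {"steps": [{"tx":-0.12,"ty":-0.1,"tz":0,"rx":0,"ry":0,"rz":0,"fingers":0},{"tx":-0.2,"ty":0.23,"tz":0,"rx":0,"ry":0,"rz":0,"fingers":0},{"tx":-0.25,"ty":0.29,"tz":0,"rx":0,"ry":0,"rz":0,"fingers":0},{"tx":-0.25,"ty":0.29,"tz":0,"rx":0,"ry":0,"rz":0,"fingers":0},{"tx":-0.15,"ty":0.18,"tz":0.3,"rx":0,"ry":0,"rz":0,"fingers":0},{"tx":0,"ty":0,"tz":0.5,"rx":-0.53,"ry":-0.45,"rz":0,"fingers":0},{"tx":0,"ty":0,"tz":0.5,"rx":-0.53,"ry":-0.45,"rz":0,"fingers":0},{"tx":0,"ty":0,"tz":0.5,"rx":-0.53,"ry":-0.45,"rz":0,"fingers":0},{"tx":0,"ty":0,"tz":0.5,"rx":-0.53,"ry":-0.45,"rz":0,"fingers":0},{"tx":0,"ty":0,"tz":0.5,"rx":-0.53,"ry":-0.45,"rz":0,"fingers":0},{"tx":0,"ty":0,"tz":0.5,"rx":-0.53,"ry":-0.45,"rz":0,"fingers":0},{"tx":0,"ty":0,"tz":0.5,"rx":-0.53,"ry":-0.45,"rz":0,"fingers":0},{"tx":0,"ty":0,"tz":0.5,"rx":-0.53,"ry":-0.45,"rz":0,"fingers":0},{"tx":0,"ty":0,"tz":0.5,"rx":-0.53,"ry":-0.45,"rz":0,"fingers":0}]}}

```text
time_s: 42.4
tool_pos: [0.5305, 0.1923, 0.2433]
eef_rot: [-0.571, 0.688, -0.163, -0.417]
wrist_force: [-1.0, 0.5, -5.2]
width: 0.378
```

```bash
cat >> h.py <<'E'
def pk(k,up,dz=.050,dx=.005,ox=0,oy=0):
    return FRONT+(.075+dx+ox)*F+(k*.088+oy)*L+(.179+up-dz)*Z
E
python3 s.py
python3 - <<'E'
from h import *
go(pk(1,.075),Rt=tfl(22.6,40)); print(pk(1,.075))
E
```

```text
42.4 [ 0.52  0.13 -1.04  2.28  1.11  0.18  0.45] [0.53  0.192 0.243] 0.378 [-1.   0.5 -5.2]
[[0.6, -0.701, -0.386], [0.251, -0.294, 0.922], [-0.76, -0.65, -0.0]]
rot units [0.02 0.02 0.11] shift(before rot) [ 1.16 -0.14  2.88] (after rot) [ 1.15 -0.15  2.88]
[0.51443883 0.34178612 0.204     ]
```

{"method": "move_arm", "body": {"steps": [{"tx":0.1,"ty":0,"tz":0.5,"rx":0,"ry":0,"rz":0,"fingers":0},{"tx":0.25,"ty":-0.03,"tz":0.6,"rx":0,"ry":0,"rz":0,"fingers":0},{"tx":0.25,"ty":-0.04,"tz":0.6,"rx":0,"ry":0,"rz":0,"fingers":0},{"tx":0.25,"ty":-0.04,"tz":0.6,"rx":0,"ry":0,"rz":0,"fingers":0},{"tx":0.3,"ty":-0.04,"tz":0.58,"rx":0,"ry":0,"rz":0,"fingers":0},{"tx":0,"ty":0,"tz":0,"rx":0,"ry":0,"rz":0,"fingers":0},{"tx":0,"ty":0,"tz":0,"rx":0,"ry":0,"rz":0,"fingers":0}]}}

```text
time_s: 43.28
tool_pos: [0.5154, 0.3403, 0.204]
eef_rot: [-0.572, 0.687, -0.165, -0.416]
wrist_force: [-0.2, -0.5, -4.9]
width: 0.383
```

```bash
python3 s.py
cat > bm.py <<'E'
from h import *
import sys
k=float(sys.argv[1])
go(pk(k,.075),Rt=tfl(22.6,40)); go(pk(k,0),Rt=tfl(22.6,40))
RNG={'red':((0,0,70),(70,70,255)),'yel':((0,80,80),(90,255,255)),'blue':((60,0,0),(255,80,70))}
def meas(cam,col,s=None):
    s=st(); p=np.array(s['tool_pos']); c=cap(cam)
    m=cv2.inRange(c['image'],*[np.array(x) for x in RNG[col]])>0
    P,u,v=cloud(c,m); g=np.linalg.norm(P[:,:2]-p[:2],axis=1)<.07
    g&=(P[:,2]>p[2]-.11)&(P[:,2]<p[2]-.02)
    P=P[g]; 
    zt=np.percentile(P[:,2],95); T=P[P[:,2]>zt-.006]
    return P,T,zt,c
if len(sys.argv)>2:
    for cam in ('side','top'):
        try:
            P,T,zt,c=meas(cam,sys.argv[2])
            d=T-(FRONT+.075*F); a=d@F; b=d@L
            print(cam,len(P),len(T),'ztop',zt.round(4),'x',np.percentile(a,[1,99]).round(4),'y',(np.percentile(b,[1,99])-k*.088).round(4), rect(T[:,:2]))
        except Exception as e: print(cam,e)
E
python3 bm.py 1 red
python3 - <<'E'
from h import *
c=cap('side'); cv2.imwrite('pics/s25.png',cv2.resize(c['image'][230:440,200:400],None,fx=4,fy=2.85,interpolation=cv2.INTER_CUBIC)); cap('wrist','w25.png'); cap('top','t25.png')
E
```

```text
43.275 [ 0.05  0.35 -1.01  2.21  1.55  0.57 -0.19] [0.515 0.34  0.204] 0.383 [-0.2 -0.5 -4.9]
[[0.599, -0.703, -0.383], [0.249, -0.291, 0.924], [-0.761, -0.649, 0.0]]
rot units [-0.01 -0.    0.09] shift(before rot) [-0.    0.    0.03] (after rot) [-0.    0.    0.03]
rot units [-0.01 -0.    0.09] shift(before rot) [1.14 0.98 0.03] (after rot) [1.14 0.97 0.03]
side 567 292 ztop 0.1582 x [-0.0272  0.0241] y [-0.0198  0.0171] (array([0.50871051, 0.33683075]), 52.80717849731445, 41.374263763427734, 21.483768463134766)
top 119 94 ztop 0.1563 x [-0.0252  0.0269] y [-0.0222  0.0145] (array([0.51267371, 0.33500769]), 53.234554290771484, 37.51167678833008, 29.79764175415039)
```

{"method": "move_arm", "body": {"steps": [{"tx":0.2,"ty":0.17,"tz":0.03,"rx":0,"ry":0,"rz":0,"fingers":0},{"tx":0.25,"ty":0.21,"tz":0,"rx":0,"ry":0,"rz":0,"fingers":0},{"tx":0.25,"ty":0.21,"tz":0,"rx":0,"ry":0,"rz":0,"fingers":0},{"tx":0.18,"ty":0.15,"tz":0,"rx":0,"ry":0,"rz":0,"fingers":0},{"tx":0,"ty":0,"tz":0,"rx":0,"ry":0,"rz":0,"fingers":0}]}}

```text
time_s: 44.15
tool_pos: [0.5153, 0.3412, 0.146]
eef_rot: [-0.572, 0.687, -0.166, -0.416]
wrist_force: [0.2, -0.3, -5.0]
width: 0.381
```

```bash
python3 s.py;python3 bm.py 1 red
python3 - <<'E'
from h import *
c=cap('side'); cv2.imwrite('pics/s26.png',cv2.resize(c['image'][230:440,200:400],None,fx=4,fy=2.85,interpolation=cv2.INTER_CUBIC)); cap('wrist','w26.png')
# predicted corners of block bottom if centred vs pocket outlines in side view
E
```

```text
44.15 [-0.01  0.49 -0.97  2.25  1.79  0.66 -0.41] [0.515 0.341 0.146] 0.381 [ 0.2 -0.3 -5. ]
[[0.599, -0.703, -0.382], [0.248, -0.291, 0.924], [-0.761, -0.649, 0.0]]
rot units [-0.02 -0.02  0.09] shift(before rot) [-0.89 -0.74  0.02] (after rot) [-0.9  -0.74  0.02]
rot units [-0.02 -0.02  0.09] shift(before rot) [0.25 0.23 0.02] (after rot) [0.25 0.23 0.02]
side 625 267 ztop 0.0999 x [-0.0275  0.0245] y [-0.02    0.0318] (array([0.52409546, 0.36375781]), 98.98578643798828, 75.9638671875, 16.623483657836914)
top 163 135 ztop 0.0987 x [-0.0249  0.0734] y [-0.0233  0.0584] (array([0.52721344, 0.36675168]), 100.48600006103516, 81.1657485961914, 16.196699142456055)
```

{"method": "move_arm", "body": {"steps": [{"tx":0.06,"ty":0.05,"tz":0.02,"rx":0,"ry":0,"rz":0,"fingers":0},{"tx":0.06,"ty":0.05,"tz":0,"rx":0,"ry":0,"rz":0,"fingers":0},{"tx":0.03,"ty":0.03,"tz":0,"rx":0,"ry":0,"rz":0,"fingers":0},{"tx":0,"ty":0,"tz":0,"rx":0,"ry":0,"rz":0,"fingers":0}]}}

```text
time_s: 44.85
tool_pos: [0.5149, 0.3428, 0.1366]
eef_rot: [-0.572, 0.688, -0.165, -0.416]
wrist_force: [-0.0, -0.2, -5.8]
width: 0.383
```

```bash
python3 s.py;python3 bm.py 1 red
```

```text
44.85 [-0.02  0.51 -0.97  2.25  1.83  0.68 -0.44] [0.515 0.343 0.137] 0.383 [-0.  -0.2 -5.8]
[[0.6, -0.702, -0.383], [0.249, -0.291, 0.924], [-0.76, -0.649, 0.0]]
rot units [-0.01 -0.01  0.1 ] shift(before rot) [-1.04 -0.86 -0.02] (after rot) [-1.04 -0.85 -0.02]
rot units [-0.01 -0.01  0.1 ] shift(before rot) [ 0.11  0.11 -0.02] (after rot) [ 0.11  0.11 -0.02]
side 618 274 ztop 0.0909 x [-0.0272  0.0684] y [-0.0223  0.0304] (array([0.52442456, 0.36366858]), 103.12616729736328, 70.90625, 13.862872123718262)
top 160 63 ztop 0.0958 x [0.006  0.0743] y [-0.022   0.0583] (array([0.5400719 , 0.37208759]), 79.5821304321289, 69.55838012695312, -69.56354904174805)
```

{"method": "move_arm", "body": {"steps": [{"tx":0.06,"ty":0.05,"tz":0,"rx":0,"ry":0,"rz":0,"fingers":0},{"tx":0.05,"ty":0.045,"tz":0,"rx":0,"ry":0,"rz":0,"fingers":0},{"tx":0,"ty":0,"tz":0,"rx":0,"ry":0,"rz":0,"fingers":0},{"tx":0,"ty":0,"tz":0,"rx":0,"ry":0,"rz":0,"fingers":0}]}}

```text
time_s: 45.45
tool_pos: [0.5163, 0.3438, 0.1318]
eef_rot: [-0.573, 0.688, -0.163, -0.414]
wrist_force: [-3.7, -3.9, 7.7]
width: 0.375
```

```bash
python3 s.py
```

```text
45.45 [-0.03  0.53 -0.97  2.25  1.85  0.7  -0.46] [0.516 0.344 0.132] 0.375 [-3.7 -3.9  7.7]
[[0.604, -0.699, -0.383], [0.25, -0.29, 0.924], [-0.757, -0.654, -0.001]]
```

{"method": "move_arm", "body": {"steps": [{"tx":0,"ty":0,"tz":0,"rx":0,"ry":0,"rz":0,"fingers":0.42},{"tx":0,"ty":0,"tz":0,"rx":0,"ry":0,"rz":0,"fingers":0.5},{"tx":0,"ty":0,"tz":0,"rx":0,"ry":0,"rz":0,"fingers":0.6},{"tx":0,"ty":0,"tz":0,"rx":0,"ry":0,"rz":0,"fingers":0.6},{"tx":-0.5,"ty":0,"tz":0,"rx":0,"ry":0,"rz":0,"fingers":0.6},{"tx":-0.8,"ty":0,"tz":0,"rx":0,"ry":0,"rz":0,"fingers":0.6},{"tx":-0.8,"ty":-0.3,"tz":0,"rx":0,"ry":0,"rz":0,"fingers":0.6},{"tx":-0.8,"ty":-0.5,"tz":0,"rx":0,"ry":0,"rz":0,"fingers":0.6},{"tx":0,"ty":0,"tz":0,"rx":0,"ry":0,"rz":0,"fingers":0.6}]}}

```text
time_s: 46.58
tool_pos: [0.4583, 0.3182, 0.26]
eef_rot: [-0.573, 0.689, -0.165, -0.413]
wrist_force: [0.2, 0.1, 0.6]
width: 0.599
```

```bash
python3 s.py
cat > chk.py <<'E'
from h import *
import sys
k=float(sys.argv[1]); col=sys.argv[2]
RNG={'red':((0,0,70),(70,70,255)),'yel':((0,80,80),(90,255,255)),'blue':((60,0,0),(255,80,70))}
for cam in ('side','wrist','top'):
    c=cap(cam,f'chk_{cam}.png')
    m=cv2.inRange(c['image'],*[np.array(x) for x in RNG[col]])>0
    P,u,v=cloud(c,m); ctr=FRONT+.075*F+k*.088*L
    d=P-ctr; a=d@F; b=d@L
    g=(abs(a)<.05)&(abs(b)<.05)&(P[:,2]<.1)
    if g.sum()<30: print(cam,'few'); continue
    z=P[g][:,2]; zt=np.percentile(z,97); t=g&(P[:,2]>zt-.006)
    print(cam,g.sum(),'ztop',zt.round(4),'x',np.percentile(a[t],[1,99]).round(4),'y',np.percentile(b[t],[1,99]).round(4),'fit slope x,y',np.linalg.lstsq(np.c_[a[t],b[t],np.ones(t.sum())],P[t][:,2],rcond=None)[0].round(3))
E
python3 chk.py 1 red
```

```text
46.575 [ 0.16  0.09 -1.09  2.26  1.18  0.44  0.06] [0.458 0.318 0.26 ] 0.599 [0.2 0.1 0.6]
[[0.604, -0.7, -0.38], [0.246, -0.29, 0.925], [-0.758, -0.652, -0.003]]
side 588 ztop 0.0864 x [-0.0257  0.0253] y [-0.0196  0.0206] fit slope x,y [-0.014 -0.003  0.083]
wrist 3317 ztop 0.0827 x [-0.0261  0.0269] y [-0.0176  0.0217] fit slope x,y [ 0.015 -0.001  0.081]
top 374 ztop 0.0847 x [-0.0266  0.0272] y [-0.0182  0.0193] fit slope x,y [-0.004  0.006  0.081]
```

Run:
```python
from h import *
go([.46,.0,.30])
```

```text
rot units [0. 0. 0.] shift(before rot) [-2.19  1.24 -5.88] (after rot) [-2.19  1.24 -5.88]
```

{"method": "move_arm", "body": {"steps": [{"tx":-0.3,"ty":0.15,"tz":-0.8,"rx":0,"ry":0,"rz":0,"fingers":0.65},{"tx":-0.32,"ty":0.18,"tz":-0.85,"rx":0,"ry":0,"rz":0,"fingers":0.65},{"tx":-0.32,"ty":0.18,"tz":-0.85,"rx":0,"ry":0,"rz":0,"fingers":0.65},{"tx":-0.32,"ty":0.18,"tz":-0.85,"rx":0,"ry":0,"rz":0,"fingers":0.65},{"tx":-0.32,"ty":0.18,"tz":-0.85,"rx":0.5,"ry":0.43,"rz":0,"fingers":0.65},{"tx":-0.32,"ty":0.18,"tz":-0.85,"rx":0.76,"ry":0.65,"rz":0,"fingers":0.65},{"tx":-0.29,"ty":0.19,"tz":-0.83,"rx":0.76,"ry":0.65,"rz":0,"fingers":0.65},{"tx":0,"ty":0,"tz":-0.8,"rx":0.76,"ry":0.65,"rz":0,"fingers":0.65},{"tx":0,"ty":0,"tz":-0.8,"rx":0.76,"ry":0.65,"rz":0,"fingers":0.65},{"tx":0,"ty":0,"tz":-0.8,"rx":0.76,"ry":0.65,"rz":0,"fingers":0.65},{"tx":0,"ty":0,"tz":-0.8,"rx":0.76,"ry":0.65,"rz":0,"fingers":0.65},{"tx":0,"ty":0,"tz":-0.8,"rx":0.76,"ry":0.65,"rz":0,"fingers":0.65},{"tx":0,"ty":0,"tz":-0.5,"rx":0.76,"ry":0.65,"rz":0,"fingers":0.65}]}}

```text
time_s: 48.35
tool_pos: [0.4373, -0.1649, 0.2914]
eef_rot: [0.672, -0.583, 0.421, 0.177]
wrist_force: [0.9, -0.3, -0.1]
width: 0.651
```

```bash
python3 s.py
cat > blk.py <<'E'
from h import *
import sys
c=cap('top','t30.png')
P,u,v=cloud(c,np.ones((480,640),bool))
def sel(x0,x1,y0,y1,z0,z1): 
    m=(P[:,0]>x0)&(P[:,0]<x1)&(P[:,1]>y0)&(P[:,1]<y1)&(P[:,2]>z0)&(P[:,2]<z1); return P[m]
for t in sys.argv[1:]:
    for d in eyes.trace('top',t):
        Q,_,_=cloud(c,d['pixels']); 
        if len(Q)<20: continue
        x,y,_=np.median(Q,0)
        Q=sel(x-.045,x+.045,y-.045,y+.045,.038,.052)
        if len(Q)<50: continue
        print(t,round(d['confidence'],2),np.round(d['box']),rect(Q[:,:2]))
        T=sel(x-.06,x+.06,y-.07,y+.07,.136,.16)
        if len(T)>3:
            dd=np.linalg.svd(T[:,:2]-T[:,:2].mean(0))[2][0]; print('   bar',T.mean(0).round(4),np.degrees(np.arctan2(dd[1],dd[0])).round(1))
E
python3 blk.py yellow_mid blue_mid
python3 - <<'E'
from h import *
a=axis(-37.4,40); B=np.array([.4552,-.3475,.098])
go(B-.07*a,Rt=tfl(-37.4,40)); go(B+.008*a,Rt=tfl(-37.4,40)); print(B-.07*a)
E
```

```text
48.35 [ 0.53 -0.23 -0.37  2.41  0.29  0.3   1.1 ] [ 0.437 -0.165  0.291] 0.651 [ 0.9 -0.3 -0.1]
[[0.583, -0.729, 0.359], [-0.253, 0.258, 0.933], [-0.772, -0.634, -0.034]]
yellow_mid 0.93 [420. 276. 449. 305.] (array([ 0.45545099, -0.34734637]), 56.42739486694336, 40.38295364379883, -36.692359924316406)
   bar [ 0.4559 -0.3464  0.145 ] -127.5
blue_mid 0.77 [343. 239. 371. 265.] (array([ 0.54538647, -0.17137056]), 56.083465576171875, 39.85846710205078, -41.74903106689453)
   bar [ 0.5451 -0.1713  0.1442] -131.4
rot units [ 2.79  1.82 -0.05] shift(before rot) [ 2.74  1.26 -2.96] (after rot) [ 3.18  0.57 -2.71]
rot units [ 2.79  1.82 -0.05] shift(before rot) [ 4.28  1.28 -3.2 ] (after rot) [ 4.74  0.57 -2.71]
[ 0.41945521 -0.32017104  0.15162311]
```

{"method": "move_arm", "body": {"steps": [{"tx":0,"ty":0,"tz":-0.8,"rx":0.7,"ry":0.46,"rz":0,"fingers":0.65},{"tx":0,"ty":0,"tz":-0.8,"rx":0.7,"ry":0.46,"rz":0,"fingers":0.65},{"tx":0,"ty":0,"tz":-0.8,"rx":0.7,"ry":0.46,"rz":0,"fingers":0.65},{"tx":0.4,"ty":0.2,"tz":-0.35,"rx":0.69,"ry":0.44,"rz":0,"fingers":0.65},{"tx":0.7,"ty":0.2,"tz":0,"rx":0,"ry":0,"rz":0,"fingers":0.65},{"tx":0.7,"ty":0.2,"tz":0,"rx":0,"ry":0,"rz":0,"fingers":0.65},{"tx":0.7,"ty":0,"tz":0,"rx":0,"ry":0,"rz":0,"fingers":0.65},{"tx":0,"ty":0,"tz":0,"rx":0,"ry":0,"rz":0,"fingers":0.65}]}}

```text
time_s: 49.5
tool_pos: [0.4049, -0.311, 0.2269]
eef_rot: [0.695, -0.511, 0.501, 0.075]
wrist_force: [0.0, 0.6, 0.3]
width: 0.649
```

```bash
python3 s.py
python3 - <<'E'
from h import *
a=axis(-37.2,40); B=np.array([.4552,-.3475,.098])
go(B-.07*a,Rt=tfl(-37.2,40)); go(B+.008*a,Rt=tfl(-37.2,40)); print(B-.07*a)
c=cap('wrist','w31.png'); print(proj(c,[B,B+.045*Z]))
E
```

```text
49.5 [ 0.78 -0.02 -0.35  2.42  1.19  0.17  0.22] [ 0.405 -0.311  0.227] 0.649 [0.  0.6 0.3]
[[0.488, -0.616, 0.619], [-0.408, 0.466, 0.785], [-0.772, -0.635, -0.024]]
rot units [ 0.01 -0.34 -0.11] shift(before rot) [1.38 0.69 0.07] (after rot) [1.37 0.71 0.03]
rot units [ 0.01 -0.34 -0.11] shift(before rot) [2.94 0.68 0.12] (after rot) [2.93 0.71 0.03]
[ 0.41936003 -0.32029598  0.15162311]
[[327.38364384 180.41734026]
 [326.54971655 225.98035648]]
```

{"method": "move_arm", "body": {"steps": [{"tx":0.45,"ty":0.25,"tz":0,"rx":0,"ry":-0.1,"rz":0,"fingers":0.65},{"tx":0.45,"ty":0.25,"tz":0,"rx":0,"ry":-0.1,"rz":0,"fingers":0.65},{"tx":0.45,"ty":0.2,"tz":0,"rx":0,"ry":-0.14,"rz":-0.1,"fingers":0.65},{"tx":0.45,"ty":0,"tz":0,"rx":0,"ry":0,"rz":0,"fingers":0.65},{"tx":0.4,"ty":0,"tz":0,"rx":0,"ry":0,"rz":0,"fingers":0.65},{"tx":0.3,"ty":0,"tz":0,"rx":0,"ry":0,"rz":0,"fingers":0.65},{"tx":0,"ty":0,"tz":0,"rx":0,"ry":0,"rz":0,"fingers":0.65}]}}

```text
time_s: 50.42
tool_pos: [0.4363, -0.3464, 0.1284]
eef_rot: [0.693, -0.512, 0.501, 0.077]
wrist_force: [0.6, 0.7, 0.6]
width: 0.65
```

```bash
python3 s.py
python3 - <<'E'
from h import *
a=axis(-37.2,40); B=np.array([.4552,-.3475,.098])
go(B+.008*a,Rt=tfl(-37.2,40)); print(B-.07*a)
c=cap('wrist','w32.png'); print(proj(c,[B,B+.045*Z]))
E
```

```text
50.425 [ 1.21  0.37 -0.82  2.39  2.09  0.44 -0.55] [ 0.436 -0.346  0.128] 0.65 [0.6 0.7 0.6]
[[0.486, -0.62, 0.615], [-0.406, 0.463, 0.788], [-0.773, -0.633, -0.027]]
rot units [ 0.07 -0.34 -0.14] shift(before rot) [0.82 0.14 0.24] (after rot) [0.83 0.15 0.21]
[ 0.41936003 -0.32029598  0.15162311]
[[341.1523755  260.86337091]
 [341.45932678 342.58326353]]
```

{"method": "move_arm", "body": {"force": 60, "steps": [{"tx":0.2,"ty":0.05,"tz":0.12,"rx":0.07,"ry":-0.34,"rz":-0.14,"fingers":0.6},{"tx":0.25,"ty":0.05,"tz":0.1,"rx":0,"ry":0,"rz":0,"fingers":0.6},{"tx":0.25,"ty":0.05,"tz":0,"rx":0,"ry":0,"rz":0,"fingers":0.6},{"tx":0.13,"ty":0,"tz":0,"rx":0,"ry":0,"rz":0,"fingers":0.6},{"tx":0,"ty":0,"tz":0,"rx":0,"ry":0,"rz":0,"fingers":0.6}]}}

```text
time_s: 51.1
tool_pos: [0.4599, -0.3508, 0.0929]
eef_rot: [0.703, -0.513, 0.487, 0.078]
wrist_force: [-0.1, -0.9, -0.6]
width: 0.597
```

```bash
python3 s.py
python3 - <<'E'
from h import *
a=axis(-37.2,40); B=np.array([.4552,-.3475,.098])
go(B+.008*a,Rt=tfl(-37.2,40)); print(B-.07*a)
c=cap('wrist','w33.png'); print(proj(c,[B,B+.045*Z]))
E
```

```text
51.1 [ 1.22  0.52 -0.85  2.37  2.23  0.55 -0.63] [ 0.46  -0.351  0.093] 0.597 [-0.1 -0.9 -0.6]
[[0.514, -0.609, 0.604], [-0.389, 0.462, 0.797], [-0.764, -0.645, 0.0]]
rot units [0.01 0.01 0.03] shift(before rot) [ 0.01  0.02 -0.  ] (after rot) [ 0.01  0.02 -0.  ]
[ 0.41936003 -0.32029598  0.15162311]
[[319.59053224 308.82557   ]
 [319.33822367 421.09298761]]
```

Well aligned. I'll grip and lift.

{"method": "move_arm", "body": {"force": 60, "steps": [{"tx":0,"ty":0,"tz":0,"rx":0,"ry":0,"rz":0,"fingers":0.5},{"tx":0,"ty":0,"tz":0,"rx":0,"ry":0,"rz":0,"fingers":0},{"tx":0,"ty":0,"tz":0,"rx":0,"ry":0,"rz":0,"fingers":0},{"tx":0,"ty":0,"tz":0,"rx":0,"ry":0,"rz":0,"fingers":0},{"tx":0,"ty":0,"tz":0,"rx":0,"ry":0,"rz":0,"fingers":0},{"tx":-0.2,"ty":-0.17,"tz":0,"rx":0,"ry":0,"rz":0,"fingers":0},{"tx":-0.3,"ty":-0.26,"tz":0,"rx":0,"ry":0,"rz":0,"fingers":0},{"tx":-0.4,"ty":-0.34,"tz":0,"rx":0,"ry":0,"rz":0,"fingers":0},{"tx":-0.4,"ty":-0.34,"tz":0,"rx":0,"ry":0,"rz":0,"fingers":0},{"tx":0,"ty":0,"tz":0,"rx":0,"ry":0,"rz":0,"fingers":0}]}}

```text
time_s: 52.4
tool_pos: [0.4605, -0.3515, 0.1797]
eef_rot: [0.703, -0.514, 0.486, 0.077]
wrist_force: [0.6, 0.3, -4.9]
width: 0.381
```

```bash
python3 s.py
python3 - <<'E'
from h import *
c=cap('wrist','w34.png')
go(hk(-.06,.045),Rt=tfl(-8.7,40))
E
```

```text
52.4 [ 1.16  0.25 -0.73  2.33  1.89  0.28 -0.38] [ 0.46  -0.351  0.18 ] 0.381 [ 0.6  0.3 -4.9]
[[0.515, -0.607, 0.604], [-0.391, 0.46, 0.797], [-0.762, -0.647, -0.0]]
rot units [-4.36 -3.67  0.04] shift(before rot) [-2.5   0.73  6.02] (after rot) [-0.48 -1.66  6.33]
```

{"method": "move_arm", "body": {"steps": [{"tx":-0.41,"ty":-0.35,"tz":0,"rx":0,"ry":0,"rz":0,"fingers":0},{"tx":-0.41,"ty":-0.35,"tz":0,"rx":0,"ry":0,"rz":0,"fingers":0},{"tx":-0.41,"ty":-0.35,"tz":0,"rx":0,"ry":0,"rz":0,"fingers":0},{"tx":0,"ty":0,"tz":0.4,"rx":-0.54,"ry":-0.46,"rz":0,"fingers":0},{"tx":0,"ty":0,"tz":0.5,"rx":-0.54,"ry":-0.46,"rz":0,"fingers":0},{"tx":0,"ty":0,"tz":0.5,"rx":-0.54,"ry":-0.46,"rz":0,"fingers":0},{"tx":0,"ty":0,"tz":0.5,"rx":-0.54,"ry":-0.46,"rz":0,"fingers":0},{"tx":0,"ty":0,"tz":0.5,"rx":-0.54,"ry":-0.46,"rz":0,"fingers":0},{"tx":0,"ty":0,"tz":0.5,"rx":-0.54,"ry":-0.46,"rz":0,"fingers":0},{"tx":0,"ty":0,"tz":0.5,"rx":-0.54,"ry":-0.46,"rz":0,"fingers":0},{"tx":0,"ty":0,"tz":0.5,"rx":-0.54,"ry":-0.46,"rz":0,"fingers":0},{"tx":0,"ty":0,"tz":0,"rx":0,"ry":0,"rz":0,"fingers":0}]}}

```text
time_s: 53.95
tool_pos: [0.5382, -0.1763, 0.2395]
eef_rot: [0.662, -0.614, 0.349, 0.25]
wrist_force: [0.2, 0.0, -3.8]
width: 0.378
```

```bash
python3 s.py
python3 - <<'E'
from h import *
go(hk(-.06,.045),Rt=tfl(-8.7,40))
E
```

```text
53.95 [ 1.42  0.22 -1.26  2.26  0.95  0.18  0.77] [ 0.538 -0.176  0.24 ] 0.378 [ 0.2  0.  -3.8]
[[0.632, -0.759, 0.156], [-0.098, 0.121, 0.988], [-0.769, -0.639, 0.002]]
rot units [-0.06 -0.01 -0.05] shift(before rot) [-0.2  -0.08  2.63] (after rot) [-0.2  -0.09  2.63]
```

Run:
```python
from h import *
c=cap('side'); cv2.imwrite('pics/s35.png',cv2.resize(c['image'][150:300,270:430],None,fx=5,fy=4,interpolation=cv2.INTER_CUBIC))
```

```text
(no output)
```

Yellow is just over blue's bail, perhaps touching it, so I'll lift straight up first.

{"method": "move_arm", "body": {"steps": [{"tx":-0.15,"ty":-0.13,"tz":0,"rx":0,"ry":0,"rz":0,"fingers":0},{"tx":-0.3,"ty":-0.25,"tz":0,"rx":0,"ry":0,"rz":0,"fingers":0},{"tx":0,"ty":0,"tz":0,"rx":0,"ry":0,"rz":0,"fingers":0}]}}

```text
time_s: 54.38
tool_pos: [0.5392, -0.1793, 0.2686]
eef_rot: [0.663, -0.615, 0.35, 0.246]
wrist_force: [0.5, -0.3, -5.8]
width: 0.376
```

```bash
python3 s.py; python3 blk.py blue_mid
python3 - <<'E'
from h import *
go(hk(-.06,.045),Rt=tfl(-8.7,40))
c=cap('side'); cv2.imwrite('pics/s36.png',cv2.resize(c['image'][150:300,270:430],None,fx=5,fy=4,interpolation=cv2.INTER_CUBIC))
cap('wrist','w36.png')
E
```

```text
54.375 [ 1.58  0.19 -1.4   2.22  0.62  0.22  1.1 ] [ 0.539 -0.179  0.269] 0.376 [ 0.5 -0.3 -5.8]
[[0.634, -0.757, 0.161], [-0.104, 0.123, 0.987], [-0.767, -0.642, -0.0]]
blue_mid 0.33 [ 26. 134. 208. 247.] (array([0.60909839, 0.27313721]), 36.421939849853516, 12.754006385803223, -78.14217567443848)
rot units [-0.07 -0.07 -0.03] shift(before rot) [0.2  0.29 2.69] (after rot) [0.22 0.28 2.69]
```

{"method": "move_arm", "body": {"steps": [{"tx":0,"ty":0,"tz":0.4,"rx":0,"ry":0,"rz":0,"fingers":0},{"tx":0,"ty":0,"tz":0.5,"rx":0,"ry":0,"rz":0,"fingers":0},{"tx":0,"ty":0,"tz":0.5,"rx":0,"ry":0,"rz":0,"fingers":0},{"tx":0.1,"ty":0.1,"tz":0.5,"rx":0,"ry":0,"rz":0,"fingers":0},{"tx":0.1,"ty":0.1,"tz":0.5,"rx":0,"ry":0,"rz":0,"fingers":0},{"tx":0,"ty":0.08,"tz":0.29,"rx":-0.07,"ry":-0.07,"rz":0,"fingers":0},{"tx":0,"ty":0,"tz":0,"rx":0,"ry":0,"rz":0,"fingers":0}]}}

```text
time_s: 55.45
tool_pos: [0.5563, -0.0423, 0.2511]
eef_rot: [0.661, -0.617, 0.345, 0.252]
wrist_force: [-0.1, 0.5, -5.7]
width: 0.38
```

```bash
python3 s.py
python3 - <<'E'
from h import *
go(hk(-.001,.045),Rt=tfl(-8.7,40)); cap('wrist','w37.png')
E
```

```text
55.45 [ 0.92  0.1  -1.07  2.28  1.1   0.28  0.31] [ 0.556 -0.042  0.251] 0.38 [-0.1  0.5 -5.7]
[[0.635, -0.759, 0.145], [-0.092, 0.112, 0.989], [-0.767, -0.642, 0.001]]
rot units [ 0.05  0.06 -0.02] shift(before rot) [ 0.77 -0.88 -0.08] (after rot) [ 0.77 -0.88 -0.07]
```

{"method": "move_arm", "body": {"steps": [{"tx":0.15,"ty":-0.17,"tz":-0.08,"rx":0,"ry":0,"rz":0,"fingers":0},{"tx":0.2,"ty":-0.23,"tz":0,"rx":0.05,"ry":0.06,"rz":0,"fingers":0},{"tx":0.2,"ty":-0.23,"tz":0,"rx":0,"ry":0,"rz":0,"fingers":0},{"tx":0.15,"ty":-0.17,"tz":0,"rx":0,"ry":0,"rz":0,"fingers":0},{"tx":0.07,"ty":-0.08,"tz":0,"rx":0,"ry":0,"rz":0,"fingers":0},{"tx":0,"ty":0,"tz":0,"rx":0,"ry":0,"rz":0,"fingers":0},{"tx":0.15,"ty":0.13,"tz":0,"rx":0,"ry":0,"rz":0,"fingers":0},{"tx":0.15,"ty":0.13,"tz":0,"rx":0,"ry":0,"rz":0,"fingers":0},{"tx":0,"ty":0,"tz":0,"rx":0,"ry":0,"rz":0,"fingers":0}]}}

```text
time_s: 56.62
tool_pos: [0.6127, -0.057, 0.2301]
eef_rot: [0.662, -0.616, 0.348, 0.249]
wrist_force: [-0.0, -0.2, -4.6]
width: 0.381
```

```bash
python3 s.py; python3 hv.py h38
python3 - <<'E'
from h import *
go(hk(-.001,0),Rt=tfl(-8.7,40)); go(hk(-.001,-.019),Rt=tfl(-8.7,40))
E
```

```text
56.625 [ 0.79  0.27 -0.98  2.19  1.36  0.39  0.12] [ 0.613 -0.057  0.23 ] 0.381 [-0.  -0.2 -4.6]
[[0.634, -0.758, 0.155], [-0.1, 0.118, 0.988], [-0.767, -0.641, -0.001]]
rot units [-0.03 -0.03 -0.01] shift(before rot) [0.4  0.33 0.05] (after rot) [0.4  0.33 0.05]
rot units [-0.03 -0.03 -0.01] shift(before rot) [0.69 0.57 0.05] (after rot) [0.69 0.57 0.05]
```

Same picture as with red: the bar is over the hook, so I'll lower it to take the load.

{"method": "move_arm", "body": {"steps": [{"tx":0.12,"ty":0.1,"tz":0.03,"rx":0,"ry":0,"rz":0,"fingers":0},{"tx":0.12,"ty":0.1,"tz":0,"rx":0,"ry":0,"rz":0,"fingers":0},{"tx":0.12,"ty":0.1,"tz":0,"rx":0,"ry":0,"rz":0,"fingers":0},{"tx":0.1,"ty":0.08,"tz":0,"rx":0,"ry":0,"rz":0,"fingers":0},{"tx":0.1,"ty":0.08,"tz":0,"rx":0,"ry":0,"rz":0,"fingers":0},{"tx":0.06,"ty":0.05,"tz":0,"rx":0,"ry":0,"rz":0,"fingers":0},{"tx":0,"ty":0,"tz":0,"rx":0,"ry":0,"rz":0,"fingers":0},{"tx":0,"ty":0,"tz":0,"rx":0,"ry":0,"rz":0,"fingers":0}]}}

```text
time_s: 57.68
tool_pos: [0.6144, -0.0557, 0.1914]
eef_rot: [0.662, -0.616, 0.348, 0.248]
wrist_force: [-0.4, 0.4, -1.1]
width: 0.38
```

```bash
python3 s.py; python3 hv.py h39
```

```text
57.675 [ 0.73  0.35 -0.95  2.23  1.63  0.43 -0.13] [ 0.614 -0.056  0.191] 0.38 [-0.4  0.4 -1.1]
[[0.635, -0.756, 0.156], [-0.1, 0.119, 0.988], [-0.766, -0.643, -0.0]]
```

{"method": "move_arm", "body": {"steps": [{"tx":0.06,"ty":0.05,"tz":0,"rx":0,"ry":0,"rz":0,"fingers":0},{"tx":0,"ty":0,"tz":0,"rx":0,"ry":0,"rz":0,"fingers":0},{"tx":0,"ty":0,"tz":0,"rx":0,"ry":0,"rz":0,"fingers":0.42},{"tx":0,"ty":0,"tz":0,"rx":0,"ry":0,"rz":0,"fingers":0.5},{"tx":0,"ty":0,"tz":0,"rx":0,"ry":0,"rz":0,"fingers":0.65},{"tx":0,"ty":0,"tz":0,"rx":0,"ry":0,"rz":0,"fingers":0.65},{"tx":-0.2,"ty":0,"tz":0,"rx":0,"ry":0,"rz":0,"fingers":0.65},{"tx":-0.4,"ty":0,"tz":0,"rx":0,"ry":0,"rz":0,"fingers":0.65},{"tx":-0.4,"ty":0,"tz":0,"rx":0,"ry":0,"rz":0,"fingers":0.65},{"tx":-0.4,"ty":0,"tz":0,"rx":0,"ry":0,"rz":0,"fingers":0.65},{"tx":0,"ty":0,"tz":0,"rx":0,"ry":0,"rz":0,"fingers":0.65},{"tx":0,"ty":0,"tz":0,"rx":0,"ry":0,"rz":0,"fingers":0.65},{"tx":0,"ty":0,"tz":0,"rx":0,"ry":0,"rz":0,"fingers":0.65},{"tx":0,"ty":0,"tz":0,"rx":0,"ry":0,"rz":0,"fingers":0.65},{"tx":0,"ty":0,"tz":0,"rx":0,"ry":0,"rz":0,"fingers":0.65},{"tx":0,"ty":0,"tz":0,"rx":0,"ry":0,"rz":0,"fingers":0.65}]}}

```text
time_s: 59.72
tool_pos: [0.5696, -0.0487, 0.2402]
eef_rot: [0.662, -0.616, 0.348, 0.248]
wrist_force: [-0.6, -0.7, -0.1]
width: 0.652
```

```bash
python3 s.py; python3 still.py yel
python3 - <<'E'
from h import *
cap('wrist','w40.png')
E
```

```text
59.725 [ 0.84  0.15 -1.    2.27  1.25  0.31  0.17] [ 0.57  -0.049  0.24 ] 0.652 [-0.6 -0.7 -0.1]
[[0.634, -0.757, 0.156], [-0.1, 0.119, 0.988], [-0.767, -0.642, -0.0]]
[(np.float64(318.13), np.float64(183.69), 8042), (np.float64(318.25), np.float64(183.66), 8061), (np.float64(318.18), np.float64(183.58), 8079), (np.float64(318.41), np.float64(183.6), 8085)]
```

{"method": "move_arm", "body": {"steps": [{"tx":0,"ty":0,"tz":0,"rx":0,"ry":0,"rz":0,"fingers":0.65},{"tx":0,"ty":0,"tz":0,"rx":0,"ry":0,"rz":0,"fingers":0.65},{"tx":0,"ty":0,"tz":0,"rx":0,"ry":0,"rz":0,"fingers":0.65},{"tx":0,"ty":0,"tz":0,"rx":0,"ry":0,"rz":0,"fingers":0.65},{"tx":0,"ty":0,"tz":0,"rx":0,"ry":0,"rz":0,"fingers":0.65},{"tx":0,"ty":0,"tz":0,"rx":0,"ry":0,"rz":0,"fingers":0.65},{"tx":0,"ty":0,"tz":0,"rx":0,"ry":0,"rz":0,"fingers":0.65},{"tx":0,"ty":0,"tz":0,"rx":0,"ry":0,"rz":0,"fingers":0.65},{"tx":0,"ty":0,"tz":0,"rx":0,"ry":0,"rz":0,"fingers":0.65},{"tx":0,"ty":0,"tz":0,"rx":0,"ry":0,"rz":0,"fingers":0.65},{"tx":0,"ty":0,"tz":0,"rx":0,"ry":0,"rz":0,"fingers":0.65}]}}

```text
time_s: 61.35
tool_pos: [0.5696, -0.0488, 0.2404]
eef_rot: [0.662, -0.616, 0.348, 0.248]
wrist_force: [-0.2, -0.1, 0.2]
width: 0.65
```

```bash
python3 s.py; python3 still.py yel
cat > hang.py <<'E'
from h import *
c=cap('wrist','hang.png')
P,u,v=cloud(c,np.ones((480,640),bool))
m=(u>285)&(u<360)&(v>180)&(v<330)&(P[:,0]<.66)&(P[:,2]<.3)
Q=P[m]; B=Q[Q[:,2]>.15]
d=B-HOOK; x=d@HX; print('x',x.mean(),'y',(d@np.array([-HX[1],HX[0],0])).mean(),'ztop',np.percentile(B[:,2],99))
print('tilt fit dx/dz',np.polyfit(B[:,2],x,1)[0])
E
python3 hang.py
```

```text
61.35 [ 0.84  0.15 -1.    2.27  1.25  0.31  0.17] [ 0.57  -0.049  0.24 ] 0.65 [-0.2 -0.1  0.2]
[[0.634, -0.757, 0.156], [-0.101, 0.119, 0.988], [-0.766, -0.642, -0.001]]
[(np.float64(318.37), np.float64(183.48), 8056), (np.float64(318.46), np.float64(183.39), 8056), (np.float64(318.29), np.float64(183.5), 8087), (np.float64(318.42), np.float64(183.41), 8038)]
x -0.0035818557221088446 y 7.334220393922768e-05 ztop 0.24451999589438675
tilt fit dx/dz -0.029401714078185686
```

{"method": "move_arm", "body": {"force": 60, "steps": [{"tx":0.5,"ty":0,"tz":0,"rx":0,"ry":0,"rz":0,"fingers":0.65},{"tx":0.5,"ty":0,"tz":0,"rx":0,"ry":0,"rz":0,"fingers":0.65},{"tx":0.4,"ty":0,"tz":0,"rx":0,"ry":0,"rz":0,"fingers":0.65},{"tx":0,"ty":0,"tz":0,"rx":0,"ry":0,"rz":0,"fingers":0.5},{"tx":0,"ty":0,"tz":0,"rx":0,"ry":0,"rz":0,"fingers":0},{"tx":0,"ty":0,"tz":0,"rx":0,"ry":0,"rz":0,"fingers":0},{"tx":0,"ty":0,"tz":0,"rx":0,"ry":0,"rz":0,"fingers":0},{"tx":0,"ty":0,"tz":0,"rx":0,"ry":0,"rz":0,"fingers":0},{"tx":-0.15,"ty":-0.13,"tz":0,"rx":0,"ry":0,"rz":0,"fingers":0},{"tx":-0.2,"ty":-0.17,"tz":0,"rx":0,"ry":0,"rz":0,"fingers":0},{"tx":-0.2,"ty":-0.17,"tz":0,"rx":0,"ry":0,"rz":0,"fingers":0},{"tx":-0.2,"ty":-0.17,"tz":0,"rx":0,"ry":0,"rz":0,"fingers":0},{"tx":-0.1,"ty":-0.09,"tz":0,"rx":0,"ry":0,"rz":0,"fingers":0},{"tx":0,"ty":0,"tz":0,"rx":0,"ry":0,"rz":0,"fingers":0}]}}

```text
time_s: 63.35
tool_pos: [0.6137, -0.0566, 0.2421]
eef_rot: [0.662, -0.615, 0.349, 0.248]
wrist_force: [0.3, -0.3, -5.3]
width: 0.382
```

```bash
python3 s.py; python3 hv.py h41
python3 - <<'E'
from h import *
c=cap('wrist','w41.png')
E
```

```text
63.35 [ 0.77  0.24 -0.95  2.18  1.26  0.37  0.21] [ 0.614 -0.057  0.242] 0.382 [ 0.3 -0.3 -5.3]
[[0.633, -0.758, 0.157], [-0.102, 0.12, 0.988], [-0.767, -0.641, -0.001]]
```

{"method": "move_arm", "body": {"steps": [{"tx":-0.2,"ty":0.23,"tz":0,"rx":0,"ry":0,"rz":0,"fingers":0},{"tx":-0.25,"ty":0.29,"tz":0,"rx":0,"ry":0,"rz":0,"fingers":0},{"tx":-0.25,"ty":0.29,"tz":0,"rx":0,"ry":0,"rz":0,"fingers":0},{"tx":-0.15,"ty":0.18,"tz":0.3,"rx":0,"ry":0,"rz":0,"fingers":0},{"tx":0,"ty":0,"tz":0.5,"rx":-0.53,"ry":-0.45,"rz":0,"fingers":0},{"tx":0,"ty":0,"tz":0.5,"rx":-0.53,"ry":-0.45,"rz":0,"fingers":0},{"tx":0,"ty":0,"tz":0.5,"rx":-0.53,"ry":-0.45,"rz":0,"fingers":0},{"tx":0,"ty":0,"tz":0.5,"rx":-0.53,"ry":-0.45,"rz":0,"fingers":0},{"tx":0,"ty":0,"tz":0.5,"rx":-0.53,"ry":-0.45,"rz":0,"fingers":0},{"tx":0,"ty":0,"tz":0.5,"rx":-0.53,"ry":-0.45,"rz":0,"fingers":0},{"tx":0,"ty":0,"tz":0.5,"rx":-0.53,"ry":-0.45,"rz":0,"fingers":0},{"tx":0,"ty":0,"tz":0.5,"rx":-0.53,"ry":-0.45,"rz":0,"fingers":0},{"tx":0,"ty":0,"tz":0.5,"rx":-0.53,"ry":-0.45,"rz":0,"fingers":0},{"tx":0,"ty":0,"tz":0,"rx":0,"ry":0,"rz":0,"fingers":0}]}}

```text
time_s: 65.2
tool_pos: [0.5327, 0.1926, 0.2439]
eef_rot: [-0.571, 0.686, -0.167, -0.419]
wrist_force: [-0.1, 0.9, -5.2]
width: 0.378
```

```bash
python3 s.py
python3 - <<'E'
from h import *
go(pk(0,.075),Rt=tfl(22.6,40)); print(pk(0,.075))
E
```

```text
65.2 [ 0.68  0.18 -1.22  2.27  1.15  0.24  0.43] [0.533 0.193 0.244] 0.378 [-0.1  0.9 -5.2]
[[0.593, -0.708, -0.384], [0.249, -0.292, 0.923], [-0.766, -0.643, 0.003]]
rot units [-0.03  0.03  0.  ] shift(before rot) [ 1.13 -0.1   1.13] (after rot) [ 1.13 -0.11  1.13]
[0.54825682 0.26054363 0.204     ]
```

{"method": "move_arm", "body": {"steps": [{"tx":0.15,"ty":0,"tz":0.3,"rx":0,"ry":0,"rz":0,"fingers":0},{"tx":0.3,"ty":-0.03,"tz":0.3,"rx":-0.03,"ry":0.03,"rz":0,"fingers":0},{"tx":0.3,"ty":-0.04,"tz":0.3,"rx":0,"ry":0,"rz":0,"fingers":0},{"tx":0.38,"ty":-0.04,"tz":0.23,"rx":0,"ry":0,"rz":0,"fingers":0},{"tx":0,"ty":0,"tz":0,"rx":0,"ry":0,"rz":0,"fingers":0},{"tx":0,"ty":0,"tz":0,"rx":0,"ry":0,"rz":0,"fingers":0}]}}

```text
time_s: 65.95
tool_pos: [0.5493, 0.2575, 0.2039]
eef_rot: [-0.571, 0.687, -0.17, -0.417]
wrist_force: [0.2, 0.1, -4.7]
width: 0.377
```

```bash
python3 s.py; python3 bm.py 0 yel
python3 - <<'E'
from h import *
cap('wrist','w42.png')
E
```

```text
65.95 [ 0.33  0.35 -1.07  2.23  1.56  0.44 -0.04] [0.549 0.258 0.204] 0.377 [ 0.2  0.1 -4.7]
[[0.594, -0.709, -0.379], [0.243, -0.291, 0.925], [-0.766, -0.642, -0.001]]
rot units [-0.04 -0.05 -0.01] shift(before rot) [ 0.   -0.    0.06] (after rot) [ 0.   -0.    0.06]
rot units [-0.04 -0.05 -0.01] shift(before rot) [1.15 0.96 0.06] (after rot) [1.15 0.96 0.06]
side 542 263 ztop 0.1593 x [-0.0279  0.025 ] y [-0.0217  0.0167] (array([0.54296967, 0.2559081 ]), 53.78948211669922, 41.212974548339844, 22.182151794433594)
top 104 100 ztop 0.1582 x [-0.0276  0.0255] y [-0.0234  0.0146] (array([0.5446687 , 0.25572798]), 54.20827865600586, 38.79931640625, 16.402442932128906)
```

{"method": "move_arm", "body": {"steps": [{"tx":0.2,"ty":0.17,"tz":0.06,"rx":-0.04,"ry":-0.05,"rz":0,"fingers":0},{"tx":0.25,"ty":0.21,"tz":0,"rx":0,"ry":0,"rz":0,"fingers":0},{"tx":0.25,"ty":0.21,"tz":0,"rx":0,"ry":0,"rz":0,"fingers":0},{"tx":0.18,"ty":0.15,"tz":0,"rx":0,"ry":0,"rz":0,"fingers":0},{"tx":0,"ty":0,"tz":0,"rx":0,"ry":0,"rz":0,"fingers":0}]}}

```text
time_s: 66.72
tool_pos: [0.548, 0.2601, 0.1459]
eef_rot: [-0.57, 0.687, -0.168, -0.419]
wrist_force: [-0.0, 0.3, -4.2]
width: 0.382
```

```bash
python3 s.py;python3 bm.py 0 yel
```

```text
66.725 [ 0.27  0.5  -1.05  2.27  1.86  0.56 -0.29] [0.548 0.26  0.146] 0.382 [-0.   0.3 -4.2]
[[0.592, -0.708, -0.384], [0.247, -0.295, 0.923], [-0.767, -0.642, 0.001]]
rot units [-0.    0.01 -0.02] shift(before rot) [-0.89 -0.75  0.01] (after rot) [-0.89 -0.75  0.01]
rot units [-0.    0.01 -0.02] shift(before rot) [0.26 0.21 0.01] (after rot) [0.26 0.21 0.01]
side 508 227 ztop 0.1025 x [-0.028   0.0227] y [-0.0193  0.0188] (array([0.56300446, 0.26552063]), 99.97660064697266, 41.0184211730957, 22.49181365966797)
top 106 92 ztop 0.1007 x [-0.0282  0.0259] y [-0.0194  0.0181] (array([0.54261292, 0.25769229]), 54.45479965209961, 38.388790130615234, 22.870147705078125)
```

{"method": "move_arm", "body": {"steps": [{"tx":0.07,"ty":0.035,"tz":0,"rx":0,"ry":0,"rz":0,"fingers":0},{"tx":0.06,"ty":0.05,"tz":0,"rx":0,"ry":0,"rz":0,"fingers":0},{"tx":0.04,"ty":0.03,"tz":0,"rx":0,"ry":0,"rz":0,"fingers":0},{"tx":0,"ty":0,"tz":0,"rx":0,"ry":0,"rz":0,"fingers":0}]}}

```text
time_s: 67.32
tool_pos: [0.549, 0.2614, 0.136]
eef_rot: [-0.57, 0.687, -0.167, -0.419]
wrist_force: [-0.6, -0.3, -4.7]
width: 0.38
```

```bash
python3 s.py;python3 bm.py 0 yel
```

```text
67.325 [ 0.26  0.53 -1.05  2.28  1.9   0.58 -0.32] [0.549 0.261 0.136] 0.38 [-0.6 -0.3 -4.7]
[[0.593, -0.707, -0.385], [0.248, -0.295, 0.923], [-0.766, -0.642, 0.0]]
rot units [ 0.01  0.01 -0.01] shift(before rot) [-1.06 -0.86 -0.01] (after rot) [-1.06 -0.86 -0.01]
rot units [ 0.01  0.01 -0.01] shift(before rot) [ 0.09  0.11 -0.01] (after rot) [ 0.09  0.11 -0.01]
side 499 189 ztop 0.0937 x [-0.0273  0.0748] y [-0.02    0.0198] (array([0.56574951, 0.26822012]), 102.5041732788086, 41.341800689697266, 21.2095890045166)
top 104 98 ztop 0.0904 x [-0.0269  0.0268] y [-0.0191  0.0185] (array([0.54379907, 0.25961441]), 53.7438850402832, 37.99021911621094, 17.376392364501953)
```

{"method": "move_arm", "body": {"steps": [{"tx":0.06,"ty":0.05,"tz":0,"rx":0,"ry":0,"rz":0,"fingers":0},{"tx":0.05,"ty":0.045,"tz":0,"rx":0,"ry":0,"rz":0,"fingers":0},{"tx":0,"ty":0,"tz":0,"rx":0,"ry":0,"rz":0,"fingers":0},{"tx":0,"ty":0,"tz":0,"rx":0,"ry":0,"rz":0,"fingers":0}]}}

```text
time_s: 67.92
tool_pos: [0.5498, 0.2621, 0.1302]
eef_rot: [-0.57, 0.687, -0.166, -0.418]
wrist_force: [-2.1, -0.9, 5.8]
width: 0.379
```

```bash
python3 s.py
```

```text
67.925 [ 0.26  0.55 -1.05  2.28  1.93  0.6  -0.34] [0.55  0.262 0.13 ] 0.379 [-2.1 -0.9  5.8]
[[0.595, -0.705, -0.386], [0.249, -0.295, 0.923], [-0.764, -0.645, -0.0]]
```

{"method": "move_arm", "body": {"steps": [{"tx":0,"ty":0,"tz":0,"rx":0,"ry":0,"rz":0,"fingers":0.42},{"tx":0,"ty":0,"tz":0,"rx":0,"ry":0,"rz":0,"fingers":0.5},{"tx":0,"ty":0,"tz":0,"rx":0,"ry":0,"rz":0,"fingers":0.6},{"tx":0,"ty":0,"tz":0,"rx":0,"ry":0,"rz":0,"fingers":0.6},{"tx":-0.5,"ty":0,"tz":0,"rx":0,"ry":0,"rz":0,"fingers":0.6},{"tx":-0.8,"ty":0,"tz":0,"rx":0,"ry":0,"rz":0,"fingers":0.6},{"tx":-0.8,"ty":-0.3,"tz":0,"rx":0,"ry":0,"rz":0,"fingers":0.6},{"tx":-0.8,"ty":-0.5,"tz":0,"rx":0,"ry":0,"rz":0,"fingers":0.6},{"tx":0,"ty":0,"tz":0,"rx":0,"ry":0,"rz":0,"fingers":0.6}]}}

```text
time_s: 69.05
tool_pos: [0.4944, 0.2335, 0.2378]
eef_rot: [-0.567, 0.688, -0.174, -0.418]
wrist_force: [0.1, 0.9, -0.1]
width: 0.6
```

```bash
python3 s.py; python3 chk.py 0 yel; python3 chk.py 1 red; python3 blk.py blue_mid
```

```text
69.05 [ 0.46  0.12 -1.14  2.31  1.2   0.29  0.23] [0.494 0.234 0.238] 0.6 [ 0.1  0.9 -0.1]
[[0.589, -0.714, -0.379], [0.234, -0.297, 0.926], [-0.773, -0.634, -0.008]]
side 463 ztop 0.0866 x [-0.0264  0.0262] y [-0.0191  0.0196] fit slope x,y [-0.011 -0.019  0.084]
wrist 3111 ztop 0.0824 x [-0.0269  0.028 ] y [-0.017   0.0222] fit slope x,y [ 0.029 -0.002  0.081]
top 357 ztop 0.0847 x [-0.027   0.0267] y [-0.0186  0.0192] fit slope x,y [-0.012 -0.001  0.082]
side 587 ztop 0.0862 x [-0.0261  0.0255] y [-0.0197  0.0211] fit slope x,y [-0.006 -0.011  0.083]
wrist 4092 ztop 0.0826 x [-0.0264  0.0282] y [-0.0185  0.0201] fit slope x,y [0.013 0.015 0.081]
top 365 ztop 0.0853 x [-0.0262  0.0275] y [-0.0186  0.0191] fit slope x,y [-0.004 -0.002  0.082]
blue_mid 0.78 [344. 237. 370. 268.] (array([ 0.54521436, -0.17125137]), 56.23693084716797, 39.923770904541016, -41.441253662109375)
   bar [ 0.5448 -0.1715  0.1444] -131.8
```

Run:
```python
from h import *
go([.47,.05,.30]); 
a=axis(-41.6,40); B=np.array([.5451,-.1713,.098]); print(B-.1*a)
```

```text
rot units [0. 0. 0.] shift(before rot) [-2.15  0.61 -3.23] (after rot) [-2.15  0.61 -3.23]
[ 0.49703247 -0.12862365  0.17460444]
```

{"method": "move_arm", "body": {"steps": [{"tx":-0.5,"ty":0,"tz":-0.2,"rx":0,"ry":0,"rz":0,"fingers":0.65},{"tx":-0.5,"ty":0.15,"tz":-0.6,"rx":0,"ry":0,"rz":0,"fingers":0.65},{"tx":-0.5,"ty":0.15,"tz":-0.8,"rx":0,"ry":0,"rz":0,"fingers":0.65},{"tx":-0.4,"ty":0.15,"tz":-0.8,"rx":0.38,"ry":0.32,"rz":0,"fingers":0.65},{"tx":-0.25,"ty":0.15,"tz":-0.8,"rx":0.76,"ry":0.65,"rz":0,"fingers":0.65},{"tx":0,"ty":0,"tz":-0.3,"rx":0.76,"ry":0.65,"rz":0,"fingers":0.65},{"tx":0,"ty":0,"tz":-0.3,"rx":0.76,"ry":0.65,"rz":0,"fingers":0.65},{"tx":0,"ty":0,"tz":-0.3,"rx":0.76,"ry":0.65,"rz":0,"fingers":0.65},{"tx":0,"ty":0,"tz":-0.3,"rx":0.76,"ry":0.65,"rz":0,"fingers":0.65},{"tx":0,"ty":0,"tz":-0.3,"rx":0.76,"ry":0.65,"rz":0,"fingers":0.65},{"tx":0,"ty":0,"tz":-0.3,"rx":0.76,"ry":0.65,"rz":0,"fingers":0.65},{"tx":0,"ty":0,"tz":-0.3,"rx":0.76,"ry":0.65,"rz":0,"fingers":0.65},{"tx":0,"ty":0,"tz":-0.3,"rx":0.76,"ry":0.65,"rz":0,"fingers":0.65},{"tx":0,"ty":0,"tz":0,"rx":0.76,"ry":0.65,"rz":0,"fingers":0.65},{"tx":0,"ty":0,"tz":0,"rx":0.76,"ry":0.65,"rz":0,"fingers":0.65}]}}

```text
time_s: 71.32
tool_pos: [0.4721, 0.0035, 0.2638]
eef_rot: [0.672, -0.54, 0.498, 0.096]
wrist_force: [-0.9, -0.5, 0.3]
width: 0.651
```

```bash
python3 s.py
python3 - <<'E'
from h import *
a=axis(-41.6,40); B=np.array([.5451,-.1713,.098])
go(B-.08*a,Rt=tfl(-41.6,40))
E
```

```text
71.325 [ 0.82  0.1  -1.4   2.27  1.01  0.93 -0.25] [0.472 0.004 0.264] 0.651 [-0.9 -0.5  0.3]
[[0.485, -0.667, 0.565], [-0.408, 0.399, 0.821], [-0.774, -0.629, -0.079]]
rot units [ 1.66  0.2  -0.12] shift(before rot) [ 3.1  -0.27 -1.76] (after rot) [ 3.13 -0.48 -1.65]
```

{"method": "move_arm", "body": {"steps": [{"tx":0.3,"ty":0,"tz":-0.6,"rx":0.3,"ry":0,"rz":0,"fingers":0.65},{"tx":0.4,"ty":0,"tz":-0.6,"rx":0.4,"ry":0.05,"rz":0,"fingers":0.65},{"tx":0.6,"ty":-0.1,"tz":-0.5,"rx":0.4,"ry":0.05,"rz":0,"fingers":0.65},{"tx":0.6,"ty":-0.1,"tz":0,"rx":0.4,"ry":0.05,"rz":-0.1,"fingers":0.65},{"tx":0.6,"ty":-0.1,"tz":0,"rx":0.16,"ry":0.05,"rz":0,"fingers":0.65},{"tx":0.3,"ty":-0.1,"tz":0,"rx":0,"ry":0,"rz":0,"fingers":0.65},{"tx":0,"ty":0,"tz":0,"rx":0,"ry":0,"rz":0,"fingers":0.65}]}}

```text
time_s: 72.2
tool_pos: [0.5021, -0.1323, 0.1723]
eef_rot: [0.705, -0.492, 0.508, 0.055]
wrist_force: [-0.3, 0.0, 0.4]
width: 0.647
```

```bash
python3 s.py
python3 - <<'E'
from h import *
a=axis(-41.6,40); B=np.array([.5451,-.1713,.098])
go(B+.008*a,Rt=tfl(-41.6,40))
c=cap('wrist','w50.png'); print(proj(c,[B,B+.045*Z]))
E
```

```text
72.2 [ 0.87  0.37 -1.19  2.36  1.5   0.88 -0.57] [ 0.502 -0.132  0.172] 0.647 [-0.3  0.   0.4]
[[0.478, -0.578, 0.662], [-0.422, 0.51, 0.75], [-0.77, -0.638, 0.0]]
rot units [ 0.02  0.02 -0.08] shift(before rot) [ 2.05  0.05 -0.02] (after rot) [ 2.05  0.07 -0.01]
[[319.48009597 233.52666072]
 [319.30677315 291.31495299]]
```

{"method": "move_arm", "body": {"force": 60, "steps": [{"tx":0.5,"ty":0.03,"tz":0.02,"rx":0.02,"ry":0.02,"rz":-0.08,"fingers":0.62},{"tx":0.5,"ty":0.03,"tz":0,"rx":0,"ry":0,"rz":0,"fingers":0.62},{"tx":0.5,"ty":0,"tz":0,"rx":0,"ry":0,"rz":0,"fingers":0.62},{"tx":0.35,"ty":0,"tz":0,"rx":0,"ry":0,"rz":0,"fingers":0.62},{"tx":0.2,"ty":0,"tz":0,"rx":0,"ry":0,"rz":0,"fingers":0.62},{"tx":0,"ty":0,"tz":0,"rx":0,"ry":0,"rz":0,"fingers":0.62}]}}

```text
time_s: 73.0
tool_pos: [0.5504, -0.1739, 0.0936]
eef_rot: [0.705, -0.494, 0.506, 0.051]
wrist_force: [-0.1, 0.3, -1.2]
width: 0.621
```

```bash
python3 s.py
python3 - <<'E'
from h import *
a=axis(-41.6,40); B=np.array([.5451,-.1713,.098])
go(B+.008*a,Rt=tfl(-41.6,40))
c=cap('wrist','w51.png'); print(proj(c,[B,B+.045*Z]))
E
```

```text
73.0 [ 0.78  0.63 -1.02  2.31  1.8   0.98 -0.7 ] [ 0.55  -0.174  0.094] 0.621 [-0.1  0.3 -1.2]
[[0.483, -0.572, 0.663], [-0.428, 0.506, 0.748], [-0.764, -0.645, -0.001]]
rot units [0.01 0.   0.04] shift(before rot) [ 0.02  0.03 -0.03] (after rot) [ 0.02  0.03 -0.03]
[[316.59711121 307.23827407]
 [315.76938767 418.85432959]]
```

{"method": "move_arm", "body": {"force": 60, "steps": [{"tx":0.01,"ty":0.02,"tz":-0.02,"rx":0,"ry":0,"rz":0,"fingers":0.5},{"tx":0,"ty":0,"tz":0,"rx":0,"ry":0,"rz":0,"fingers":0},{"tx":0,"ty":0,"tz":0,"rx":0,"ry":0,"rz":0,"fingers":0},{"tx":0,"ty":0,"tz":0,"rx":0,"ry":0,"rz":0,"fingers":0},{"tx":0,"ty":0,"tz":0,"rx":0,"ry":0,"rz":0,"fingers":0},{"tx":-0.2,"ty":-0.17,"tz":0,"rx":0,"ry":0,"rz":0,"fingers":0},{"tx":-0.4,"ty":-0.34,"tz":0,"rx":0,"ry":0,"rz":0,"fingers":0},{"tx":-0.5,"ty":-0.42,"tz":0,"rx":0,"ry":0,"rz":0,"fingers":0},{"tx":-0.5,"ty":-0.42,"tz":0,"rx":0,"ry":0,"rz":0,"fingers":0},{"tx":-0.5,"ty":-0.42,"tz":0,"rx":0,"ry":0,"rz":0,"fingers":0},{"tx":0,"ty":0,"tz":0,"rx":0,"ry":0,"rz":0,"fingers":0}]}}

```text
time_s: 74.42
tool_pos: [0.5502, -0.1741, 0.2325]
eef_rot: [0.706, -0.495, 0.505, 0.049]
wrist_force: [0.5, -0.4, -3.8]
width: 0.382
```

```bash
python3 s.py
python3 - <<'E'
from h import *
go(hk(-.06,.045),Rt=tfl(-8.7,40)); cap('wrist','w52.png')
E
```

```text
74.425 [ 0.98  0.31 -1.17  2.21  1.36  0.8  -0.29] [ 0.55  -0.174  0.233] 0.382 [ 0.5 -0.4 -3.8]
[[0.485, -0.569, 0.664], [-0.43, 0.505, 0.748], [-0.761, -0.649, 0.0]]
rot units [-5.02 -4.24  0.09] shift(before rot) [-1.32  1.01  1.99] (after rot) [-0.45 -0.    2.55]
```

{"method": "move_arm", "body": {"steps": [{"tx":-0.26,"ty":0.2,"tz":0.4,"rx":0,"ry":0,"rz":0,"fingers":0},{"tx":-0.26,"ty":0.2,"tz":0.4,"rx":0,"ry":0,"rz":0,"fingers":0},{"tx":-0.26,"ty":0.2,"tz":0.4,"rx":0,"ry":0,"rz":0,"fingers":0},{"tx":-0.26,"ty":0.2,"tz":0.4,"rx":0,"ry":0,"rz":0,"fingers":0},{"tx":-0.28,"ty":0.21,"tz":0.39,"rx":0,"ry":0,"rz":0,"fingers":0},{"tx":0,"ty":0,"tz":0,"rx":-0.56,"ry":-0.47,"rz":0,"fingers":0},{"tx":0,"ty":0,"tz":0,"rx":-0.56,"ry":-0.47,"rz":0,"fingers":0},{"tx":0,"ty":0,"tz":0,"rx":-0.56,"ry":-0.47,"rz":0,"fingers":0},{"tx":0,"ty":0,"tz":0,"rx":-0.56,"ry":-0.47,"rz":0,"fingers":0},{"tx":0,"ty":0,"tz":0,"rx":-0.56,"ry":-0.47,"rz":0,"fingers":0},{"tx":0,"ty":0,"tz":0,"rx":-0.56,"ry":-0.47,"rz":0,"fingers":0},{"tx":0,"ty":0,"tz":0,"rx":-0.56,"ry":-0.47,"rz":0,"fingers":0},{"tx":0,"ty":0,"tz":0,"rx":-0.56,"ry":-0.47,"rz":0,"fingers":0},{"tx":0,"ty":0,"tz":0,"rx":-0.54,"ry":-0.47,"rz":0,"fingers":0},{"tx":0,"ty":0,"tz":0,"rx":0,"ry":0,"rz":0,"fingers":0}]}}

```text
time_s: 76.35
tool_pos: [0.5529, -0.0473, 0.2454]
eef_rot: [0.661, -0.616, 0.348, 0.249]
wrist_force: [0.1, -0.2, -3.5]
width: 0.38
```

```bash
python3 s.py
python3 - <<'E'
from h import *
go(hk(-.06,.045),Rt=tfl(-8.7,40)); go(hk(-.001,.045),Rt=tfl(-8.7,40)); cap('wrist','w53.png')
E
```

```text
76.35 [ 1.16  0.18 -1.35  2.28  1.27  0.37  0.18] [ 0.553 -0.047  0.245] 0.38 [ 0.1 -0.2 -3.5]
[[0.634, -0.758, 0.155], [-0.1, 0.118, 0.988], [-0.767, -0.642, -0.001]]
rot units [-0.02 -0.04 -0.01] shift(before rot) [-0.04 -0.09  0.04] (after rot) [-0.04 -0.09  0.04]
rot units [-0.02 -0.04 -0.01] shift(before rot) [ 0.71 -0.99  0.04] (after rot) [ 0.71 -0.99  0.04]
```

Alignment matches the earlier hangs. I'll go forward over the tip, then partly down.

{"method": "move_arm", "body": {"steps": [{"tx":0.13,"ty":-0.22,"tz":0.04,"rx":0,"ry":0,"rz":0,"fingers":0},{"tx":0.18,"ty":-0.26,"tz":0,"rx":0,"ry":0,"rz":0,"fingers":0},{"tx":0.18,"ty":-0.25,"tz":0,"rx":0,"ry":0,"rz":0,"fingers":0},{"tx":0.15,"ty":-0.18,"tz":0,"rx":0,"ry":0,"rz":0,"fingers":0},{"tx":0.07,"ty":-0.08,"tz":0,"rx":0,"ry":0,"rz":0,"fingers":0},{"tx":0,"ty":0,"tz":0,"rx":0,"ry":0,"rz":0,"fingers":0},{"tx":0.15,"ty":0.13,"tz":0,"rx":0,"ry":0,"rz":0,"fingers":0},{"tx":0.15,"ty":0.13,"tz":0,"rx":0,"ry":0,"rz":0,"fingers":0},{"tx":0,"ty":0,"tz":0,"rx":0,"ry":0,"rz":0,"fingers":0}]}}

```text
time_s: 77.53
tool_pos: [0.6144, -0.0531, 0.232]
eef_rot: [0.661, -0.617, 0.346, 0.249]
wrist_force: [-0.3, -0.2, -3.3]
width: 0.379
```

```bash
python3 s.py; python3 hv.py h54
python3 - <<'E'
from h import *
go(hk(-.001,0),Rt=tfl(-8.7,40)); go(hk(-.001,-.015),Rt=tfl(-8.7,40))
E
```

```text
77.525 [ 0.97  0.37 -1.22  2.18  1.43  0.51  0.1 ] [ 0.614 -0.053  0.232] 0.379 [-0.3 -0.2 -3.3]
[[0.636, -0.756, 0.151], [-0.099, 0.115, 0.988], [-0.765, -0.644, -0.002]]
rot units [ 0.01 -0.01  0.03] shift(before rot) [ 0.41  0.37 -0.03] (after rot) [ 0.41  0.37 -0.04]
rot units [ 0.01 -0.01  0.03] shift(before rot) [ 0.64  0.56 -0.03] (after rot) [ 0.64  0.56 -0.04]
```

{"method": "move_arm", "body": {"steps": [{"tx":0.12,"ty":0.12,"tz":-0.03,"rx":0,"ry":0,"rz":0,"fingers":0},{"tx":0.12,"ty":0.1,"tz":0,"rx":0,"ry":0,"rz":0,"fingers":0},{"tx":0.12,"ty":0.1,"tz":0,"rx":0,"ry":0,"rz":0,"fingers":0},{"tx":0.1,"ty":0.09,"tz":0,"rx":0,"ry":0,"rz":0,"fingers":0},{"tx":0.08,"ty":0.07,"tz":0,"rx":0,"ry":0,"rz":0,"fingers":0},{"tx":0,"ty":0,"tz":0,"rx":0,"ry":0,"rz":0,"fingers":0},{"tx":0,"ty":0,"tz":0,"rx":0,"ry":0,"rz":0,"fingers":0}]}}

```text
time_s: 78.45
tool_pos: [0.6138, -0.0546, 0.1966]
eef_rot: [0.662, -0.617, 0.346, 0.248]
wrist_force: [-0.8, -0.6, -2.6]
width: 0.378
```

```bash
python3 s.py; python3 hv.py h55
```

```text
78.45 [ 0.91  0.44 -1.17  2.22  1.62  0.55 -0.07] [ 0.614 -0.055  0.197] 0.378 [-0.8 -0.6 -2.6]
[[0.637, -0.756, 0.152], [-0.099, 0.115, 0.988], [-0.764, -0.645, -0.001]]
```

{"method": "move_arm", "body": {"steps": [{"tx":0.06,"ty":0.05,"tz":0,"rx":0,"ry":0,"rz":0,"fingers":0},{"tx":0.04,"ty":0.03,"tz":0,"rx":0,"ry":0,"rz":0,"fingers":0},{"tx":0,"ty":0,"tz":0,"rx":0,"ry":0,"rz":0,"fingers":0},{"tx":0,"ty":0,"tz":0,"rx":0,"ry":0,"rz":0,"fingers":0}]}}

```text
time_s: 79.0
tool_pos: [0.614, -0.0544, 0.1901]
eef_rot: [0.662, -0.617, 0.346, 0.248]
wrist_force: [-0.1, 0.1, -0.6]
width: 0.38
```

```bash
python3 s.py; python3 hv.py x; python3 s.py
```

```text
79.0 [ 0.9   0.45 -1.17  2.22  1.65  0.56 -0.1 ] [ 0.614 -0.054  0.19 ] 0.38 [-0.1  0.1 -0.6]
[[0.637, -0.756, 0.151], [-0.099, 0.115, 0.988], [-0.764, -0.645, -0.001]]
79.05 [ 0.9   0.45 -1.17  2.22  1.65  0.56 -0.1 ] [ 0.614 -0.054  0.19 ] 0.378 [ 0.6 -0.5 -1.1]
[[0.637, -0.756, 0.151], [-0.099, 0.115, 0.988], [-0.764, -0.645, -0.001]]
```

Another 2.5 mm down, then I'll let go, back off and wait.

{"method": "move_arm", "body": {"steps": [{"tx":0.04,"ty":0.03,"tz":0,"rx":0,"ry":0,"rz":0,"fingers":0},{"tx":0,"ty":0,"tz":0,"rx":0,"ry":0,"rz":0,"fingers":0},{"tx":0,"ty":0,"tz":0,"rx":0,"ry":0,"rz":0,"fingers":0.42},{"tx":0,"ty":0,"tz":0,"rx":0,"ry":0,"rz":0,"fingers":0.5},{"tx":0,"ty":0,"tz":0,"rx":0,"ry":0,"rz":0,"fingers":0.65},{"tx":0,"ty":0,"tz":0,"rx":0,"ry":0,"rz":0,"fingers":0.65},{"tx":-0.2,"ty":0,"tz":0,"rx":0,"ry":0,"rz":0,"fingers":0.65},{"tx":-0.4,"ty":0,"tz":0,"rx":0,"ry":0,"rz":0,"fingers":0.65},{"tx":-0.4,"ty":0,"tz":0,"rx":0,"ry":0,"rz":0,"fingers":0.65},{"tx":-0.4,"ty":0,"tz":0,"rx":0,"ry":0,"rz":0,"fingers":0.65},{"tx":0,"ty":0,"tz":0,"rx":0,"ry":0,"rz":0,"fingers":0.65},{"tx":0,"ty":0,"tz":0,"rx":0,"ry":0,"rz":0,"fingers":0.65},{"tx":0,"ty":0,"tz":0,"rx":0,"ry":0,"rz":0,"fingers":0.65},{"tx":0,"ty":0,"tz":0,"rx":0,"ry":0,"rz":0,"fingers":0.65},{"tx":0,"ty":0,"tz":0,"rx":0,"ry":0,"rz":0,"fingers":0.65},{"tx":0,"ty":0,"tz":0,"rx":0,"ry":0,"rz":0,"fingers":0.65}]}}

```text
time_s: 81.05
tool_pos: [0.5693, -0.0475, 0.2408]
eef_rot: [0.662, -0.617, 0.346, 0.249]
wrist_force: [0.3, -0.2, 0.0]
width: 0.65
```

```bash
python3 s.py; python3 still.py blue; python3 hang.py
```

```text
81.05 [ 1.07  0.23 -1.28  2.26  1.34  0.41  0.12] [ 0.569 -0.047  0.241] 0.65 [ 0.3 -0.2  0. ]
[[0.637, -0.756, 0.151], [-0.098, 0.115, 0.988], [-0.765, -0.644, -0.001]]
[(np.float64(307.15), np.float64(166.7), 5586), (np.float64(307.1), np.float64(166.67), 5583), (np.float64(307.14), np.float64(166.72), 5590), (np.float64(307.25), np.float64(166.31), 5644)]
x -0.003577018513613546 y 0.0010772868274382772 ztop 0.24490672880052675
tilt fit dx/dz -0.026338103117687015
```

{"method": "move_arm", "body": {"steps": [{"tx":0,"ty":0,"tz":0,"rx":0,"ry":0,"rz":0,"fingers":0.65},{"tx":0,"ty":0,"tz":0,"rx":0,"ry":0,"rz":0,"fingers":0.65},{"tx":0,"ty":0,"tz":0,"rx":0,"ry":0,"rz":0,"fingers":0.65},{"tx":0,"ty":0,"tz":0,"rx":0,"ry":0,"rz":0,"fingers":0.65},{"tx":0,"ty":0,"tz":0,"rx":0,"ry":0,"rz":0,"fingers":0.65},{"tx":0,"ty":0,"tz":0,"rx":0,"ry":0,"rz":0,"fingers":0.65},{"tx":0,"ty":0,"tz":0,"rx":0,"ry":0,"rz":0,"fingers":0.65},{"tx":0,"ty":0,"tz":0,"rx":0,"ry":0,"rz":0,"fingers":0.65},{"tx":0,"ty":0,"tz":0,"rx":0,"ry":0,"rz":0,"fingers":0.65},{"tx":0,"ty":0,"tz":0,"rx":0,"ry":0,"rz":0,"fingers":0.65},{"tx":0,"ty":0,"tz":0,"rx":0,"ry":0,"rz":0,"fingers":0.65},{"tx":0,"ty":0,"tz":0,"rx":0,"ry":0,"rz":0,"fingers":0.65}]}}

```text
time_s: 82.8
tool_pos: [0.5693, -0.0476, 0.2409]
eef_rot: [0.662, -0.617, 0.346, 0.248]
wrist_force: [-0.5, 0.2, 1.0]
width: 0.648
```

```bash
python3 s.py; python3 still.py blue; python3 hang.py
```

```text
82.8 [ 1.07  0.23 -1.28  2.26  1.34  0.41  0.12] [ 0.569 -0.048  0.241] 0.648 [-0.5  0.2  1. ]
[[0.637, -0.756, 0.152], [-0.099, 0.115, 0.988], [-0.765, -0.645, -0.001]]
[(np.float64(307.3), np.float64(166.25), 5633), (np.float64(307.26), np.float64(166.23), 5639), (np.float64(307.29), np.float64(166.24), 5636), (np.float64(307.28), np.float64(166.23), 5637)]
x -0.003556646416403389 y 0.0010826211516458564 ztop 0.2448884111530617
tilt fit dx/dz -0.026143736145989888
```

{"method": "move_arm", "body": {"steps": [{"tx":0.5,"ty":0,"tz":0,"rx":0,"ry":0,"rz":0,"fingers":0.65},{"tx":0.5,"ty":0,"tz":0,"rx":0,"ry":0,"rz":0,"fingers":0.65},{"tx":0.4,"ty":0,"tz":0,"rx":0,"ry":0,"rz":0,"fingers":0.65},{"tx":0,"ty":0,"tz":0,"rx":0,"ry":0,"rz":0,"fingers":0.5},{"tx":0,"ty":0,"tz":0,"rx":0,"ry":0,"rz":0,"fingers":0},{"tx":0,"ty":0,"tz":0,"rx":0,"ry":0,"rz":0,"fingers":0},{"tx":0,"ty":0,"tz":0,"rx":0,"ry":0,"rz":0,"fingers":0},{"tx":0,"ty":0,"tz":0,"rx":0,"ry":0,"rz":0,"fingers":0},{"tx":-0.15,"ty":-0.13,"tz":0,"rx":0,"ry":0,"rz":0,"fingers":0},{"tx":-0.2,"ty":-0.17,"tz":0,"rx":0,"ry":0,"rz":0,"fingers":0},{"tx":-0.2,"ty":-0.17,"tz":0,"rx":0,"ry":0,"rz":0,"fingers":0},{"tx":-0.2,"ty":-0.17,"tz":0,"rx":0,"ry":0,"rz":0,"fingers":0},{"tx":-0.1,"ty":-0.09,"tz":0,"rx":0,"ry":0,"rz":0,"fingers":0},{"tx":0,"ty":0,"tz":0,"rx":0,"ry":0,"rz":0,"fingers":0}], "force": 60}}

```text
time_s: 84.8
tool_pos: [0.6135, -0.0554, 0.2428]
eef_rot: [0.661, -0.617, 0.347, 0.248]
wrist_force: [0.4, -0.4, -3.8]
width: 0.384
```

```bash
python3 s.py; python3 hv.py blue_lift
```

```text
84.8 [ 0.97  0.33 -1.21  2.17  1.36  0.48  0.16] [ 0.614 -0.055  0.243] 0.384 [ 0.4 -0.4 -3.8]
[[0.636, -0.756, 0.153], [-0.1, 0.116, 0.988], [-0.765, -0.644, -0.002]]
```

View pics/blue_lift.png

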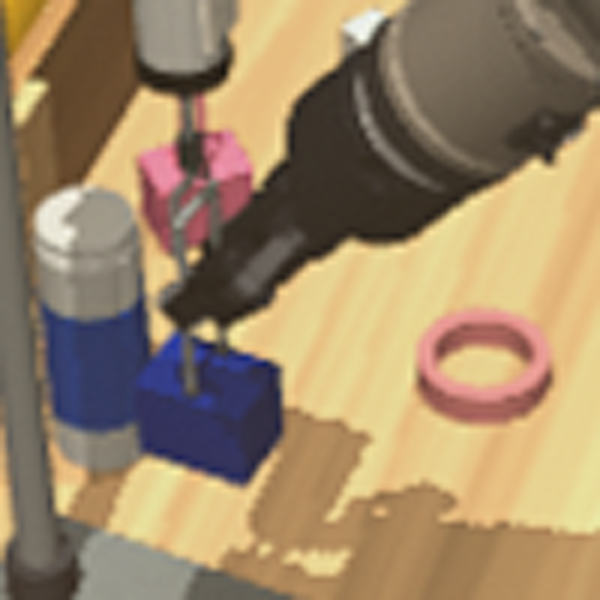

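The picture shows blue gripped by its bail (block around 210,405), with the bar well above the hook tip. I'm backing out.

{"method": "move_arm", "body": {"steps": [{"tx":-0.2,"ty":0.23,"tz":0,"rx":0,"ry":0,"rz":0,"fingers":0},{"tx":-0.25,"ty":0.29,"tz":0,"rx":0,"ry":0,"rz":0,"fingers":0},{"tx":-0.25,"ty":0.29,"tz":0,"rx":0,"ry":0,"rz":0,"fingers":0},{"tx":-0.15,"ty":0.18,"tz":0.3,"rx":0,"ry":0,"rz":0,"fingers":0},{"tx":0,"ty":0,"tz":0.4,"rx":-0.53,"ry":-0.45,"rz":0,"fingers":0},{"tx":0,"ty":0,"tz":0.4,"rx":-0.53,"ry":-0.45,"rz":0,"fingers":0},{"tx":0,"ty":0,"tz":0.4,"rx":-0.53,"ry":-0.45,"rz":0,"fingers":0},{"tx":0,"ty":0,"tz":0.4,"rx":-0.53,"ry":-0.45,"rz":0,"fingers":0},{"tx":0,"ty":0,"tz":0.4,"rx":-0.53,"ry":-0.45,"rz":0,"fingers":0},{"tx":0,"ty":0,"tz":0.4,"rx":-0.53,"ry":-0.45,"rz":0,"fingers":0},{"tx":0,"ty":0,"tz":0.4,"rx":-0.53,"ry":-0.45,"rz":0,"fingers":0},{"tx":0,"ty":0,"tz":0.4,"rx":-0.53,"ry":-0.45,"rz":0,"fingers":0},{"tx":0,"ty":0,"tz":0.4,"rx":-0.53,"ry":-0.45,"rz":0,"fingers":0},{"tx":0,"ty":0,"tz":0,"rx":0,"ry":0,"rz":0,"fingers":0}]}}

```text
time_s: 86.6
tool_pos: [0.5362, 0.1491, 0.2443]
eef_rot: [-0.57, 0.687, -0.165, -0.419]
wrist_force: [0.5, 0.1, -3.2]
width: 0.382
```

```bash
python3 s.py; python3 -c "
from h import *
go(pk(-1,.075),Rt=tfl(22.6,40))"
```

```text
86.6 [ 0.95  0.22 -1.39  2.28  1.08  0.22  0.61] [0.536 0.149 0.244] 0.382 [ 0.5  0.1 -3.2]
[[0.594, -0.705, -0.387], [0.251, -0.295, 0.922], [-0.764, -0.645, 0.001]]
rot units [0.02 0.03 0.04] shift(before rot) [ 1.31 -0.3   0.2 ] (after rot) [ 1.31 -0.31  0.2 ]
```

```bash
sed -n 1,40p ik.py; grep -n def ik.py fk.py h.py
```

```text
from fk import *
pp=np.load('fk.npy'); P_,S_=pp[:9],pp[9:]
LO=np.array([-2.96,-.34,-1.41,.24,-1.37,.17,-2.96]); HI=np.array([2.96,2.1,1.46,2.44,4.51,1.92,2.96])
rng=np.random.default_rng(0)
def ik(pos,Rt,n=12,q0=None,margin=.03):
    lo,hi=LO+margin,HI-margin; out=[]
    M=Rt.as_matrix()
    def f(q):
        t,T=fk(q,P_,S_); return np.r_[t-pos,((T-M)*.3).ravel()]
    for i in range(n):
        x0=lo+rng.random(7)*(hi-lo) if (q0 is None or i>0) else np.clip(q0,lo+1e-6,hi-1e-6)
        g=least_squares(f,x0,bounds=(lo,hi),max_nfev=60)
        if g.cost<1e-6: out.append(g.x)
    return out
def tflip(yaw,tilt,flip=0):
    Rt=tgt(yaw,tilt)
    return Rt*R.from_rotvec([np.pi,0,0]) if flip else Rt
ik.py:4:rng=np.random.default_rng(0)
ik.py:5:def ik(pos,Rt,n=12,q0=None,margin=.03):
ik.py:8:    def f(q):
ik.py:15:def tflip(yaw,tilt,flip=0):
fk.py:9:def fk(q,p,sg):
fk.py:17:def res(p,sg,data=D):
h.py:4:def cap(n,fn=None):
h.py:8:def pt(c,u,v,z=None):
h.py:13:def cloud(c,mask):
h.py:19:def proj(c,P):
h.py:22:def st():
h.py:25:def rot(q): return R.from_quat([q[1],q[2],q[3],q[0]])
h.py:26:def rect(P2):
h.py:30:def tgt(yaw,tilt):
h.py:35:def axis(yaw,tilt): return tgt(yaw,tilt).as_matrix()[:,0]
h.py:36:def go(pos,yaw=None,tilt=None,Rt=None,cur=None):
h.py:49:def tfl(yaw,tilt): return tgt(yaw,tilt)*R.from_rotvec([np.pi,0,0])
h.py:51:def hk(x,up,tilt=40,dz=.050,dx=.005):
h.py:54:def pk(k,up,dz=.050,dx=.005,ox=0,oy=0):
```

{"method": "move_arm", "body": {"steps": [{"tx":0.17,"ty":-0.2,"tz":0,"rx":0,"ry":0,"rz":0,"fingers":0},{"tx":0.18,"ty":-0.21,"tz":0.1,"rx":0,"ry":0,"rz":0,"fingers":0},{"tx":0.18,"ty":-0.21,"tz":0.1,"rx":0.02,"ry":0.03,"rz":0.04,"fingers":0},{"tx":0.17,"ty":-0.2,"tz":0,"rx":0,"ry":0,"rz":0,"fingers":0},{"tx":0.2,"ty":0.17,"tz":0,"rx":0,"ry":0,"rz":0,"fingers":0},{"tx":0.2,"ty":0.17,"tz":0,"rx":0,"ry":0,"rz":0,"fingers":0},{"tx":0.2,"ty":0.17,"tz":0,"rx":0,"ry":0,"rz":0,"fingers":0},{"tx":0,"ty":0,"tz":0,"rx":0,"ry":0,"rz":0,"fingers":0},{"tx":0,"ty":0,"tz":0,"rx":0,"ry":0,"rz":0,"fingers":0}]}}

```text
time_s: 87.72
tool_pos: [0.5823, 0.1772, 0.2046]
eef_rot: [-0.571, 0.687, -0.169, -0.418]
wrist_force: [-0.0, 0.8, -4.9]
width: 0.378
```

```bash
python3 s.py; python3 bm.py -1 blue; python3 -c "
from h import *
go(pk(-1,.075),Rt=tfl(22.6,40))"
```

```text
87.725 [ 0.55  0.35 -1.08  2.22  1.53  0.31  0.16] [0.582 0.177 0.205] 0.378 [-0.   0.8 -4.9]
[[0.594, -0.709, -0.381], [0.245, -0.292, 0.925], [-0.767, -0.642, 0.0]]
rot units [-0.03 -0.02 -0.01] shift(before rot) [ 0.02 -0.    0.04] (after rot) [ 0.02 -0.    0.04]
rot units [-0.03 -0.02 -0.01] shift(before rot) [1.17 0.96 0.04] (after rot) [1.17 0.96 0.04]
side 482 220 ztop 0.1603 x [-0.0275  0.0219] y [-0.0225  0.0188] (array([0.57559167, 0.17474513]), 51.576107025146484, 43.50804138183594, 26.2125301361084)
top 124 115 ztop 0.1603 x [-0.0275  0.0248] y [-0.0223  0.016 ] (array([0.57721674, 0.17407886]), 53.659912109375, 38.629154205322266, 21.634977340698242)
rot units [-0.03 -0.03 -0.  ] shift(before rot) [0.02 0.   0.04] (after rot) [0.02 0.   0.04]
```

{"method": "move_arm", "body": {"steps": [{"tx":0.2,"ty":0.17,"tz":0.05,"rx":-0.03,"ry":-0.02,"rz":0,"fingers":0},{"tx":0.25,"ty":0.21,"tz":0,"rx":0,"ry":0,"rz":0,"fingers":0},{"tx":0.25,"ty":0.21,"tz":0,"rx":0,"ry":0,"rz":0,"fingers":0},{"tx":0.18,"ty":0.15,"tz":0,"rx":0,"ry":0,"rz":0,"fingers":0},{"tx":0,"ty":0,"tz":0,"rx":0,"ry":0,"rz":0,"fingers":0},{"tx":0,"ty":0,"tz":0,"rx":0,"ry":0,"rz":0,"fingers":0}]}}

```text
time_s: 88.58
tool_pos: [0.5813, 0.1793, 0.1475]
eef_rot: [-0.57, 0.687, -0.168, -0.418]
wrist_force: [0.1, 0.4, -4.7]
width: 0.381
```

```bash
python3 s.py; python3 bm.py -1 blue
```

```text
88.575 [ 0.52  0.52 -1.09  2.27  1.9   0.45 -0.15] [0.581 0.179 0.147] 0.381 [ 0.1  0.4 -4.7]
[[0.593, -0.708, -0.383], [0.246, -0.294, 0.924], [-0.766, -0.642, -0.0]]
rot units [-0.01 -0.01 -0.  ] shift(before rot) [-0.86 -0.74 -0.01] (after rot) [-0.86 -0.74 -0.01]
rot units [-0.01 -0.01 -0.  ] shift(before rot) [ 0.29  0.23 -0.01] (after rot) [ 0.29  0.23 -0.01]
side 423 208 ztop 0.103 x [-0.0286  0.0258] y [-0.0198  0.0213] (array([0.57561584, 0.17747589]), 55.091026306152344, 42.10733413696289, 23.201976776123047)
top 122 109 ztop 0.1025 x [-0.0271  0.0248] y [-0.0188  0.0181] (array([0.57583765, 0.17632031]), 54.741825103759766, 37.38602828979492, 21.98729133605957)
```

Well centred, so I'm continuing down.

{"method": "move_arm", "body": {"steps": [{"tx":0.06,"ty":0.05,"tz":0,"rx":0,"ry":0,"rz":0,"fingers":0},{"tx":0.06,"ty":0.05,"tz":0,"rx":0,"ry":0,"rz":0,"fingers":0},{"tx":0.05,"ty":0.04,"tz":0,"rx":0,"ry":0,"rz":0,"fingers":0},{"tx":0.05,"ty":0.04,"tz":0,"rx":0,"ry":0,"rz":0,"fingers":0},{"tx":0,"ty":0,"tz":0,"rx":0,"ry":0,"rz":0,"fingers":0}]}}

```text
time_s: 89.3
tool_pos: [0.5806, 0.1793, 0.132]
eef_rot: [-0.57, 0.687, -0.168, -0.419]
wrist_force: [0.9, 0.6, -4.3]
width: 0.379
```

{"method": "move_arm", "body": {"steps": [{"tx":0.04,"ty":0.035,"tz":0,"rx":0,"ry":0,"rz":0,"fingers":0},{"tx":0,"ty":0,"tz":0,"rx":0,"ry":0,"rz":0,"fingers":0}]}}

```text
time_s: 89.55
tool_pos: [0.5807, 0.1792, 0.1296]
eef_rot: [-0.57, 0.687, -0.168, -0.419]
wrist_force: [-0.5, -0.2, -4.7]
width: 0.384
```

```bash
python3 bm.py -1 blue
```

```text
rot units [-0.   -0.01 -0.02] shift(before rot) [-1.13 -0.97 -0.01] (after rot) [-1.12 -0.98 -0.01]
rot units [-0.   -0.01 -0.02] shift(before rot) [ 0.03 -0.01 -0.01] (after rot) [ 0.03 -0.01 -0.01]
side 393 206 ztop 0.0848 x [-0.0296  0.0251] y [-0.0202  0.0208] (array([0.57466089, 0.17771887]), 55.32707214355469, 43.90769958496094, 21.953214645385742)
top 120 102 ztop 0.0857 x [-0.0277  0.0245] y [-0.0191  0.0174] (array([0.5756601 , 0.17592264]), 53.66193389892578, 37.2703857421875, 22.1296329498291)
```

{"method": "move_arm", "body": {"steps": [{"tx":0.04,"ty":0.035,"tz":0,"rx":0,"ry":0,"rz":0,"fingers":0},{"tx":0.03,"ty":0.025,"tz":0,"rx":0,"ry":0,"rz":0,"fingers":0},{"tx":0,"ty":0,"tz":0,"rx":0,"ry":0,"rz":0,"fingers":0}]}}

```text
time_s: 90.02
tool_pos: [0.5842, 0.1811, 0.1298]
eef_rot: [-0.57, 0.689, -0.165, -0.416]
wrist_force: [-9.4, -6.2, 24.7]
width: 0.375
```

On the floor, with 25 N of contact. I'll ease off a little, then release.

{"method": "move_arm", "body": {"steps": [{"tx":-0.03,"ty":-0.025,"tz":0,"rx":0,"ry":0,"rz":0,"fingers":0},{"tx":0,"ty":0,"tz":0,"rx":0,"ry":0,"rz":0,"fingers":0}]}}

```text
time_s: 90.28
tool_pos: [0.5824, 0.1801, 0.1295]
eef_rot: [-0.57, 0.688, -0.167, -0.417]
wrist_force: [-5.0, -2.4, 10.0]
width: 0.379
```

```bash
python3 bm.py -1 blue
```

```text
rot units [ 0.02 -0.02  0.04] shift(before rot) [-1.15 -0.95 -0.02] (after rot) [-1.15 -0.95 -0.01]
rot units [ 0.02 -0.02  0.04] shift(before rot) [ 0.    0.01 -0.01] (after rot) [ 0.    0.01 -0.01]
side 381 198 ztop 0.0849 x [-0.028   0.0251] y [-0.0199  0.021 ] (array([0.57613635, 0.1765481 ]), 53.47275924682617, 42.51655578613281, 21.74011993408203)
top 117 99 ztop 0.0853 x [-0.0268  0.0256] y [-0.0192  0.0176] (array([0.57753009, 0.17631674]), 52.893585205078125, 37.42377471923828, 21.172128677368164)
```

{"method": "move_arm", "body": {"steps": [{"tx":0,"ty":0,"tz":0,"rx":0,"ry":0,"rz":0,"fingers":0.42},{"tx":0,"ty":0,"tz":0,"rx":0,"ry":0,"rz":0,"fingers":0.5},{"tx":0,"ty":0,"tz":0,"rx":0,"ry":0,"rz":0,"fingers":0.6},{"tx":0,"ty":0,"tz":0,"rx":0,"ry":0,"rz":0,"fingers":0.6},{"tx":-0.5,"ty":0,"tz":0,"rx":0,"ry":0,"rz":0,"fingers":0.6},{"tx":-0.8,"ty":0,"tz":0,"rx":0,"ry":0,"rz":0,"fingers":0.6},{"tx":-0.8,"ty":-0.3,"tz":0,"rx":0,"ry":0,"rz":0,"fingers":0.6},{"tx":-0.8,"ty":-0.5,"tz":0,"rx":0,"ry":0,"rz":0,"fingers":0.6},{"tx":0,"ty":0,"tz":0,"rx":0,"ry":0,"rz":0,"fingers":0.6},{"tx":0,"ty":0,"tz":0,"rx":0,"ry":0,"rz":0,"fingers":0.6}]}}

```text
time_s: 91.62
tool_pos: [0.5291, 0.1516, 0.2186]
eef_rot: [-0.565, 0.687, -0.178, -0.42]
wrist_force: [0.3, -0.4, -0.5]
width: 0.599
```

```bash
for a in "-1 blue" "0 yel" "1 red"; do python3 chk.py $a; done; python3 s.py; ls -t pics | head -5
```

```text
side 405 ztop 0.0852 x [-0.0278  0.0252] y [-0.0206  0.0214] fit slope x,y [-0.003  0.008  0.082]
wrist 2927 ztop 0.0825 x [-0.0284  0.0259] y [-0.0186  0.0206] fit slope x,y [ 0.037 -0.001  0.081]
top 339 ztop 0.0851 x [-0.0278  0.0254] y [-0.0197  0.0179] fit slope x,y [-0.009 -0.003  0.082]
side 465 ztop 0.0874 x [-0.0264  0.0259] y [-0.0178  0.0201] fit slope x,y [-0.01  -0.015  0.084]
wrist 4263 ztop 0.0825 x [-0.0267  0.0263] y [-0.0181  0.0207] fit slope x,y [0.017 0.018 0.081]
top 368 ztop 0.085 x [-0.0269  0.0265] y [-0.0184  0.0192] fit slope x,y [-0.004  0.002  0.082]
side 581 ztop 0.0865 x [-0.0256  0.0252] y [-0.0196  0.0202] fit slope x,y [-0.004  0.003  0.083]
wrist 4899 ztop 0.0825 x [-0.0265  0.0282] y [-0.0187  0.0202] fit slope x,y [0.024 0.029 0.081]
top 373 ztop 0.0851 x [-0.0267  0.0275] y [-0.0188  0.0193] fit slope x,y [-0.007 -0.011  0.081]
92.075 [ 0.74  0.21 -1.21  2.31  1.27  0.21  0.38] [0.529 0.152 0.219] 0.597 [-0.1 -0.6 -0.5]
[[0.583, -0.719, -0.377], [0.232, -0.298, 0.926], [-0.778, -0.628, -0.007]]
chk_top.png
chk_wrist.png
chk_side.png
blue_lift.png
hang.png
```

View pics/chk_side.png

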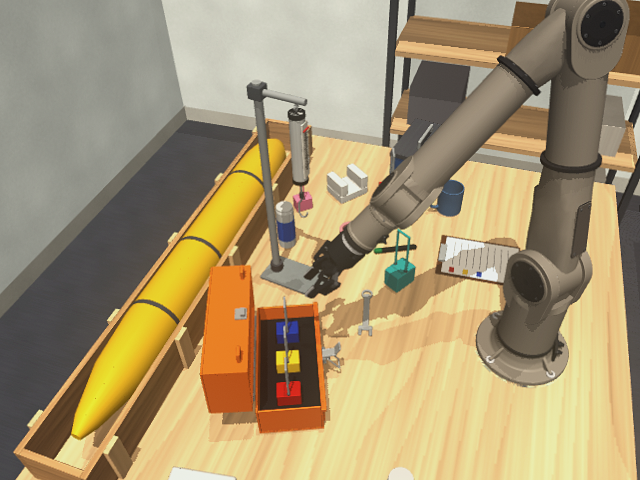

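View pics/chk_top.png

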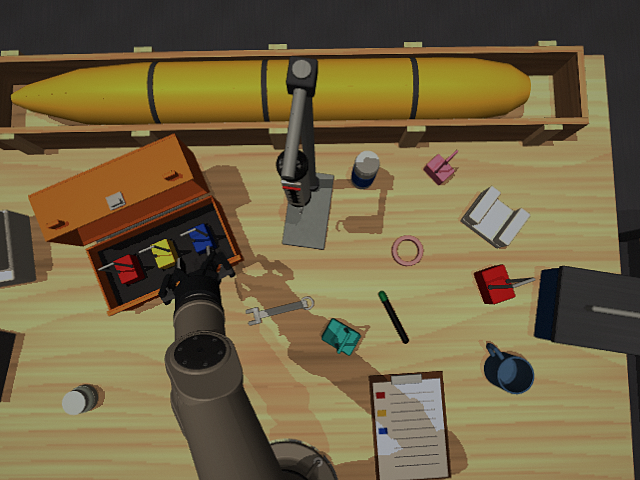

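View pics/chk_wrist.png

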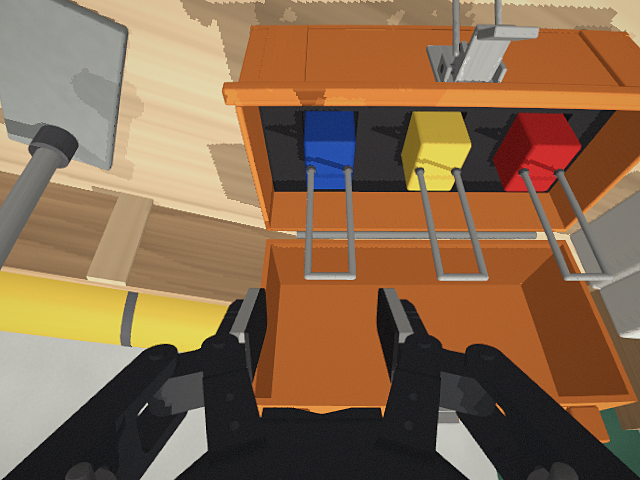

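The pictures show all three blocks seated (wrist view: blue 330,150; yellow 437,150; red 537,150). The lid is open, the lever is up (side 332,352), the hook is empty and the gripper is clear. Handing in.

```bash
python3 -c "from cell import r; print(r.finish_job())"; python3 s.py | head -1
```

```text
the job is handed in; nothing more can be done
None
the job is handed in; nothing more can be done
```

I opened the latch and lid, then weighed the red, yellow and blue blocks in that order and stood them in the left, middle and right pockets. I handed the job in at about 92 s of the 210 s allowed. No verdict was reported.

- **Blocks:** the last check put all three within about 2 mm of their pocket centres. Their tops were flat and at 82–87 mm, depending on the camera (82 mm is fully home).
- **Scene:** the lid stands open (about 1.65 rad), the lever is up (about 1.8 rad), the hook is empty and the gripper is clear of everything. The bystanders and the look-alike blocks are where they were.
- **Disagreements:**
  - The wrist camera read the block tops 3–5 mm lower than the side and top cameras did, which is a little more than the 2 mm calibration.
  - The wrist camera also showed small slopes of up to 0.04 rad that the other two did not show. All slopes are within the 0.12 rad limit.
- **Contact:** seating blue pressed it onto the pocket floor with about 25 N at the wrist before I eased off.

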